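# Scoop brass slugs onto the counting scale

## Robot

A 6-joint arm with a two-finger parallel gripper is mounted at the origin on the work surface. World frame = base frame: x ahead of the robot, y to its left, z up, the work surface at z = 0. Lengths are in mm, angles in rad, forces in N, time in s.
With the tool pointing down it reaches from about 350 to 975 mm from the base axis. Payload 7.1 kg.
Tool frame: the origin (TCP) lies midway between the tips of the shut fingers; the grasp point (between the pads) lies 19 mm behind it; z points along the fingers, y is the line along which they close (so a half turn about z gives the same grasp; the last joint's range is limited). The gripper opens to 88 mm and grips with 3 to 60 N. Pads are 20 mm wide; open, the fingers measure 115 mm over their backs; the gripper's body (75 mm by 178 mm) begins 61 mm behind the grasp point.
Start: joints at [1.32, 0.423, 1.63, -0, 1.089, -0.019], TCP at [143.55, 608.275, 222.675] pointing down, gripper open.
Joint ranges: [-3, 3], [-0.9, 2.11], [0.09, 2.58], [-1.31, 4.45], [0.11, 2.69], [-2.54, 2.54]. Speed limits (rad/s): [2.39, 2.39, 3.01, 3.14, 3.14, 3.14].

## Interface

Orientations are given as a rotation vector (axis times angle).
In Python, from workcell import ctrl gives the robot as it stands.
- The arm moves only by the shell command python3 -m pendant 'ROWS'. ROWS is a JSON object of lists of equal length, an entry for each row: "grip": the opening, from -1 (shut) to 1 (fully open); "linear": the shift along the tool's x, y, z in mm, a list of three; "angular": the turn, a rotation vector about the tool's x, y, z in rad, a list of three. In form: {"grip": [grip, ...], "linear": [[tx, ty, tz], ...], "angular": [[ax, ay, az], ...]}. A call has 1 to 12 rows; each row shifts and turns the commanded pose from where the row before left it, along the tool's axes as they then stand; what a row does not reach is not made up. A row lasts 1/12 s, in which the tool goes at most 41.7 mm and 7.16 degrees, less where a joint would pass 70% of its speed; a pose out of reach is approached as far as the arm can. A call with a gripper value outside its range is refused whole. The fingers move at their own pace and stop on an object; the grip force is fixed at half the most. Time passes only in rows, so rows that do not move let the fingers close. It gives the time, the measured TCP pose, the force, the opening and the grip force at its end, in the units of the state.
- ctrl.get_obs(): the state, without advancing time (a new reading comes with each control period).
- ctrl.get_image(name): name is "scene" or "side" or "wrist"; returns the picture (480x640x3 uint8, red, green, blue); there is no depth.
- ctrl.camera_params(name): a dict with "vfov" (degrees; the focal length in pixels is half the picture's height over the tangent of half this angle, whatever the lens; pixels are square), "cx", "cy" (the principal point, pixels), "k1" (the pictures are not rectified: a ray, as slopes to the right and down, at radius r is drawn at 1 + k1 r^2 times it, then the intrinsics apply), "R" (3x3) and "t" (3): a world point X has camera coordinates R X + t; the wrist camera has in their place "T_tool_cam" (4x4, takes a point from camera to tool coordinates, whose origin is the TCP and whose axes are the flange's). Camera axes: x right, y down, z forward; pixel columns grow to the right and rows downward; lengths in mm; the calibration is good to about 2 mm. A picture is of the moment at which its call begins: read the wrist's pose just before it. camera_params takes no time and is no camera call.
- ctrl.close_job(): hands the job in; it is judged then, once.
The state is a dict: "t": time; "qpos": joint angles; "qvel": joint speeds; "joint_torque": joint torques, N m; "ee_pos": TCP position; "orientation": TCP orientation; "ft_force": force on the tool from outside, world axes, zero at the start; "moment": the same for the moment, N m; "width": finger opening in mm; "grasp_force": force on a finger pad.
Only numpy, scipy, OpenCV 4.12 (cv2) and the standard library are available. Lean on these libraries where they do the work, as an engineer would, in place of code of your own. Each camera call takes 0.05 s, during which the arm holds its last target. There are 200 camera calls.

## Task

With the orange-handled scoop, fetch brass slugs out of the blue trough and tip at least four of them into the bowl of the counting scale, then set the empty scoop back right way up in the middle of its black mat. Every slug must end either in the bowl or in the trough, never handle a slug with the gripper itself, and leave the other parts on the bench where they stand.

Things in the scene. Friction and masses are not known exactly. Their poses are not given: they have to be found in the camera images.
- scoop: Hand scoop. Aluminium pan: 72 mm wide outside (67 in), 78 long, floor 2 thick, side and back walls 28 high, front open (no sides on the last 23 mm). Origin: under the pan's middle, x to the open front, z up; pan from x = -38 to +40. Orange flat-sided handle 16 mm thick (y), 22 wide, 110 long, from (-40, 0, 17) mm leaning back 30 degrees from upright to (-95, 0, 112). About 0.18 kg.
- scoop_grip (a point): Point on the scoop's handle axis, (-77.5, 0, 82) mm in the scoop's frame: a good place to pinch the handle across its 16 mm thickness.
- scoop_lip (a point): Middle of the scoop's front lower edge, (40, 0, 0) mm in the scoop's frame.
- mat: Black rubber mat, 160 (x) by 120 (y) by 3 mm, fixed to the bench: the scoop's place. Origin: centre of its underside.
- bin: Blue steel stock trough, fixed, long axis x. Inner floor 128 (x) by 88 (y) mm, 4 mm above the bench; upright side walls 4 mm thick, 56 high; both ends slope outward at 40 degrees from the floor's ends (x = +-64) to x = +-114 at height 46, then an upright rim to 56. Origin: centre of its underside.
- scale: Grey counting scale, fixed, 150 by 150 by 34 mm, carrying the steel bowl over its middle on a spring. Origin: centre of its underside.
- pan (a joint): How far the scale's bowl has sunk under load, m: 0 empty, 2.45 mm for each slug lying in it, stop at 25 mm.
- bowl (a point): Centre of the steel bowl's inner floor, 66 mm above the bench when empty. The bowl is round, 54 mm inner radius at the floor, 64 mm at the rim, rim 40 mm above this point, wall 4 mm. It sinks with the load.
- slug0: One of eight alike brass slugs, an octagonal stub 18 mm across and 18 mm long with bevelled ends, 30 g, standing or lying in the trough. Origin: its centre.
- slug1: One of eight alike brass slugs, an octagonal stub 18 mm across and 18 mm long with bevelled ends, 30 g, standing or lying in the trough. Origin: its centre.
- slug2: One of eight alike brass slugs, an octagonal stub 18 mm across and 18 mm long with bevelled ends, 30 g, standing or lying in the trough. Origin: its centre.
- slug3: One of eight alike brass slugs, an octagonal stub 18 mm across and 18 mm long with bevelled ends, 30 g, standing or lying in the trough. Origin: its centre.
- slug4: One of eight alike brass slugs, an octagonal stub 18 mm across and 18 mm long with bevelled ends, 30 g, standing or lying in the trough. Origin: its centre.
- slug5: One of eight alike brass slugs, an octagonal stub 18 mm across and 18 mm long with bevelled ends, 30 g, standing or lying in the trough. Origin: its centre.
- slug6: One of eight alike brass slugs, an octagonal stub 18 mm across and 18 mm long with bevelled ends, 30 g, standing or lying in the trough. Origin: its centre.
- slug7: One of eight alike brass slugs, an octagonal stub 18 mm across and 18 mm long with bevelled ends, 30 g, standing or lying in the trough. Origin: its centre.
- mandrel: Bystander, loose: black steel mandrel standing on end, 52 mm diameter, 170 mm tall. Origin: centre of its underside.
- mill: Bystander, loose: gold-coloured milling head, 54 mm diameter, 122 mm tall. Origin: centre of its underside.
- tin: Bystander, loose: white grease jar with red cap, 56 mm diameter, 75 mm tall. Origin: centre of its underside.
- protector: Bystander, loose: yellow plastic thread protector, 60 mm diameter, 55 mm tall. Origin: centre of its underside.
- sub: Bystander, loose: bright steel sub standing on end, 62 mm diameter, 120 mm tall. Origin: centre of its underside.
- stub: Bystander, fixed: black steel stub, 56 mm diameter, 100 mm tall. Origin: centre of its underside.
Not all that is in view belongs to the job. What is shaped like the scoop but green or turquoise is not meant. Of the things shaped like the mat, the black one is meant.

How it is judged (in metres and radians):
On the way:
1. at least four slugs rest their weight in the scale's bowl while the scoop is still held up off the bench (value of joint pan above 0.00871 m and height (world z) of scoop above 0.04 m), for 0.2 s.
At the end, for the whole second after the job is handed in: At least four of the eight slugs lie in the scale's bowl (it has sunk by more than 8.7 mm), every slug is at rest inside the bowl or inside the trough, and the scoop stands still on its mat, open side up (within 7 degrees), the centre of its pan within 45 mm of the mat's centre (value of joint pan above 0.00871 m and ((horizontal distance between slug0 and bowl below 0.062 m and z of slug0 in the frame of bowl between 0 and 0.04 m) or (x of slug0 in the frame of bin between -0.116 and 0.116 m and y of slug0 in the frame of bin between -0.044 and 0.044 m and z of slug0 in the frame of bin below 0.055 m)) and ((horizontal distance between slug1 and bowl below 0.062 m and z of slug1 in the frame of bowl between 0 and 0.04 m) or (x of slug1 in the frame of bin between -0.116 and 0.116 m and y of slug1 in the frame of bin between -0.044 and 0.044 m and z of slug1 in the frame of bin below 0.055 m)) and ((horizontal distance between slug2 and bowl below 0.062 m and z of slug2 in the frame of bowl between 0 and 0.04 m) or (x of slug2 in the frame of bin between -0.116 and 0.116 m and y of slug2 in the frame of bin between -0.044 and 0.044 m and z of slug2 in the frame of bin below 0.055 m)) and ((horizontal distance between slug3 and bowl below 0.062 m and z of slug3 in the frame of bowl between 0 and 0.04 m) or (x of slug3 in the frame of bin between -0.116 and 0.116 m and y of slug3 in the frame of bin between -0.044 and 0.044 m and z of slug3 in the frame of bin below 0.055 m)) and ((horizontal distance between slug4 and bowl below 0.062 m and z of slug4 in the frame of bowl between 0 and 0.04 m) or (x of slug4 in the frame of bin between -0.116 and 0.116 m and y of slug4 in the frame of bin between -0.044 and 0.044 m and z of slug4 in the frame of bin below 0.055 m)) and ((horizontal distance between slug5 and bowl below 0.062 m and z of slug5 in the frame of bowl between 0 and 0.04 m) or (x of slug5 in the frame of bin between -0.116 and 0.116 m and y of slug5 in the frame of bin between -0.044 and 0.044 m and z of slug5 in the frame of bin below 0.055 m)) and ((horizontal distance between slug6 and bowl below 0.062 m and z of slug6 in the frame of bowl between 0 and 0.04 m) or (x of slug6 in the frame of bin between -0.116 and 0.116 m and y of slug6 in the frame of bin between -0.044 and 0.044 m and z of slug6 in the frame of bin below 0.055 m)) and ((horizontal distance between slug7 and bowl below 0.062 m and z of slug7 in the frame of bowl between 0 and 0.04 m) or (x of slug7 in the frame of bin between -0.116 and 0.116 m and y of slug7 in the frame of bin between -0.044 and 0.044 m and z of slug7 in the frame of bin below 0.055 m)) and linear speed of each of slug0, slug1, slug2, slug3, slug4, slug5, slug6, slug7 below 0.03 m/s and horizontal distance between scoop and mat below 0.045 m and height (world z) of scoop below 0.01 m and angle between scoop's own z axis and vertical below 0.12 rad and linear speed of scoop below 0.02 m/s); the robot touches nothing.
It fails at once if the gripper touches a slug (contact force between the fingers and slug0 above 0.5 N or contact force between the fingers and slug1 above 0.5 N or contact force between the fingers and slug2 above 0.5 N or contact force between the fingers and slug3 above 0.5 N or contact force between the fingers and slug4 above 0.5 N or contact force between the fingers and slug5 above 0.5 N or contact force between the fingers and slug6 above 0.5 N or contact force between the fingers and slug7 above 0.5 N).
It fails at once if a bystander is shifted more than 25 mm or tipped (distance of any of mandrel, mill, tin, protector, sub from where it was at the start of the episode above 0.025 m or angle between any of mandrel, mill, tin, protector, sub's own z axis and vertical above 0.3 rad).
It also fails if it takes over 72 s, if anything falls off the work surface, if the arm or the gripper's body presses on something with over 40 N, if the wrist force passes 120 N, or if a joint passes its speed limit or range.

## Working session

There is one attempt and no reset: what is moved stays moved. The work goes in short steps, Python scripts to look and compute and a shell command to move; the robot and the scene stay as the last step left them, time stands still between calls to the robot, and variables do not carry over. Pictures are saved under pics/ and viewed, at most 10 in all, crops included, and the job is handed in when it is done.

```bash
ls; mkdir -p pics
cat > h.py <<'E'
import numpy as np, cv2
from workcell import ctrl
from scipy.spatial.transform import Rotation as Ro
def cam(name,obs=None):
    p=ctrl.camera_params(name)
    f=240/np.tan(np.radians(p['vfov'])/2)
    if 'T_tool_cam' in p:
        o=obs or ctrl.get_obs(); T=np.eye(4); T[:3,:3]=Ro.from_rotvec(o['orientation']).as_matrix(); T[:3,3]=o['ee_pos']
        W=T@np.array(p['T_tool_cam']); Rw=W[:3,:3]; c=W[:3,3]
    else:
        R=np.array(p['R']); Rw=R.T; c=-R.T@np.array(p['t'])
    return f,p['cx'],p['cy'],p['k1'],Rw,c
def ray(C,uv):
    f,cx,cy,k,Rw,c=C
    d=np.array([(uv[0]-cx)/f,(uv[1]-cy)/f]); s=d.copy()
    for _ in range(20): s=d/(1+k*(s@s))
    return c,Rw@np.array([s[0],s[1],1])
def onz(C,uv,z):
    c,d=ray(C,uv); return c+d*(z-c[2])/d[2]
def proj(C,X):
    f,cx,cy,k,Rw,c=C
    q=Rw.T@(np.array(X)-c); s=q[:2]/q[2]; s=s*(1+k*(s@s)); return np.array([cx+f*s[0],cy+f*s[1]])
E
python3 - <<'E'
from h import *
for n in('scene','side','wrist'):
    C=cam(n); im=ctrl.get_image(n); cv2.imwrite(f'pics/{n}0.png',im[:,:,::-1]); print(n,C[0],C[3],C[5].round(),C[4][:,2].round(2))
print(ctrl.get_obs())
E
```

```text
pics
scene 619.9771606686718 0.03121312169236075 [1605.  -16. 1234.] [-0.69  0.02 -0.72]
side 516.0056785093085 0.020860229304331054 [  144. -1192.   825.] [ 0.26  0.82 -0.51]
wrist 387.0748797986555 -0.0668054504326176 [ 78. 622. 385.] [ 0.24 -0.06 -0.97]
{'t': 0.15, 'qpos': array([ 1.32003559e+00,  4.23643209e-01,  1.63048027e+00, -1.44151277e-05,
        1.08859965e+00, -1.89887318e-02]), 'qvel': array([-0.00011339, -0.00060115, -0.00118622,  0.0019117 ,  0.00020837,
        0.00013173]), 'joint_torque': array([-2.80996738e-05, -5.44987249e+01, -2.73915339e+01,  6.43604365e-02,
        2.04172754e-02, -3.17666149e-05]), 'ee_pos': array([143.43300536, 607.89246495, 222.10749736]), 'orientation': array([-3.63225677e-01, -3.12038344e+00,  1.76223044e-03]), 'ft_force': array([ 0.30603074,  0.17161905, -0.29653315]), 'moment': array([-0.00026036, -0.00398772, -0.02760017]), 'grasp_force': 0.0, 'width': 87.84960300978312}
```

View pics/scene0.png

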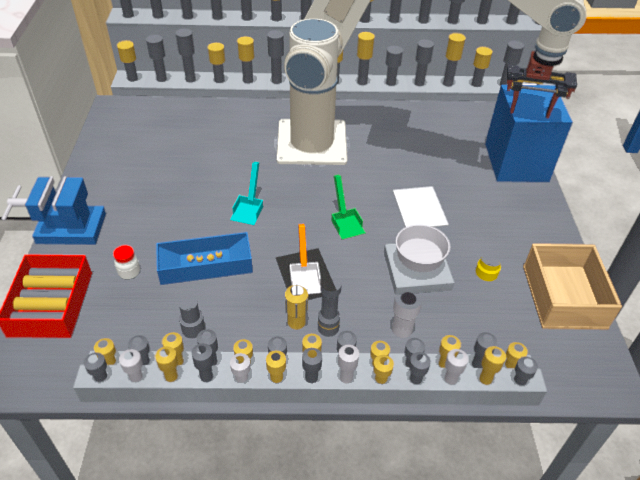

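View pics/side0.png

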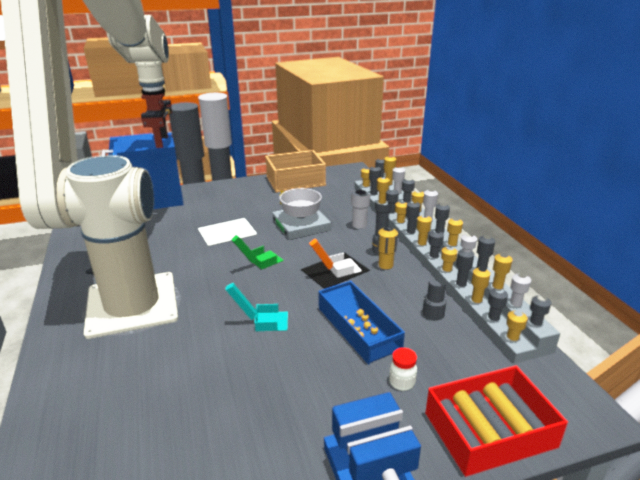

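The scene view shows the orange scoop on the black mat at about (305,272), the blue trough at (205,258) with slugs at its middle, and the scale bowl at (422,245). The mill (297,307) and mandrel (330,310) stand just beyond the mat. The side view shows the same layout.

```bash
python3 - <<'E'
from h import *
def blobs(n,lo,hi,box,z,amin=20):
    im=cv2.imread(f'pics/{n}0.png'); hsv=cv2.cvtColor(im,cv2.COLOR_BGR2HSV)
    m=cv2.inRange(hsv,lo,hi); M=np.zeros_like(m); x0,y0,x1,y1=box; M[y0:y1,x0:x1]=m[y0:y1,x0:x1]
    C=cam(n)
    cs,_=cv2.findContours(M,cv2.RETR_EXTERNAL,cv2.CHAIN_APPROX_NONE)
    for c in cs:
        if cv2.contourArea(c)<amin: continue
        h=cv2.convexHull(c); a=cv2.approxPolyDP(h,0.03*cv2.arcLength(h,True),True)[:,0]
        print(n,cv2.contourArea(c),c[:,0].mean(0).round(1),[ (tuple(p),*onz(C,p,z)[:2].round()) for p in a.astype(float)])
print('bin'); blobs('scene',(100,100,40),(125,255,255),(150,225,260,290),56)
blobs('side',(100,100,40),(125,255,255),(310,280,410,365),56)
print('mat');blobs('scene',(0,0,0),(180,255,35),(270,240,350,300),3)
blobs('side',(0,0,0),(180,255,35),(295,245,375,295),3)
print('orange');blobs('scene',(5,180,120),(18,255,255),(290,215,315,275),50)
blobs('side',(5,180,120),(18,255,255),(300,230,345,280),50)
print('slugs');blobs('scene',(8,80,100),(25,255,255),(165,245,245,270),15,5)
blobs('side',(8,80,100),(25,255,255),(320,295,400,350),15,5)
print('pan');blobs('scene',(0,0,150),(180,60,255),(280,250,330,300),0)
C=cam('scene')
for nm,p,z in (('bowl rim L,R,near,far',(395,247),106),('',(449,247),106),('',(422,263),106),('',(422,228),106),('scale corners',(385,250),34),('',(443,244),34),('',(452,277),34),('',(393,283),34),
 ('mill top',(297,291),122),('mandrel top',(331,288),170),('sub',(408,298),120),('tin',(125,253),75),('stub',(190,305),100),('prot',(489,263),55)): print(nm,onz(C,p,z)[:2].round())
E
python3 -c "
import cv2
a=cv2.imread('pics/scene0.png')[200:330,140:460];cv2.imwrite('pics/c1.png',cv2.resize(a,(800,325),interpolation=cv2.INTER_CUBIC))"
```

```text
bin
scene 3770.0 [203.5 257.6] [((np.float64(247.0), np.float64(232.0)), np.float64(461.0), np.float64(-169.0)), ((np.float64(251.0), np.float64(272.0)), np.float64(599.0), np.float64(-149.0)), ((np.float64(160.0), np.float64(283.0)), np.float64(638.0), np.float64(-367.0)), ((np.float64(156.0), np.float64(243.0)), np.float64(504.0), np.float64(-400.0))]
side 3901.0 [359.8 320.4] [((np.float64(319.0), np.float64(290.0)), np.float64(465.0), np.float64(-170.0)), ((np.float64(352.0), np.float64(281.0)), np.float64(559.0), np.float64(-159.0)), ((np.float64(404.0), np.float64(331.0)), np.float64(600.0), np.float64(-382.0)), ((np.float64(402.0), np.float64(346.0)), np.float64(574.0), np.float64(-427.0)), ((np.float64(367.0), np.float64(363.0)), np.float64(481.0), np.float64(-452.0)), ((np.float64(319.0), np.float64(309.0)), np.float64(441.0), np.float64(-244.0))]
mat
side 45.5 [319.2 273.4] [((np.float64(329.0), np.float64(271.0)), np.float64(542.0), np.float64(-19.0)), ((np.float64(329.0), np.float64(273.0)), np.float64(539.0), np.float64(-29.0)), ((np.float64(312.0), np.float64(277.0)), n
[... 4646 characters left out ...]
3.0), np.float64(-46.0)), ((np.float64(290.0), np.float64(264.0)), np.float64(522.0), np.float64(-54.0))]
scene 49.0 [326.1 256. ] [((np.float64(329.0), np.float64(261.0)), np.float64(510.0), np.float64(49.0)), ((np.float64(325.0), np.float64(261.0)), np.float64(511.0), np.float64(39.0)), ((np.float64(321.0), np.float64(250.0)), np.float64(471.0), np.float64(28.0)), ((np.float64(329.0), np.float64(250.0)), np.float64(471.0), np.float64(50.0))]
bowl rim L,R,near,far [555. 209.]
 [553. 344.]
 [608. 270.]
 [488. 285.]
scale corners [500. 196.]
 [476. 352.]
 [590. 359.]
 [612. 207.]
mill top [711. -32.]
mandrel top [741.  43.]
sub [727. 221.]
tin [ 557. -464.]
stub [ 737. -275.]
prot [560. 454.]
```

View pics/c1.png

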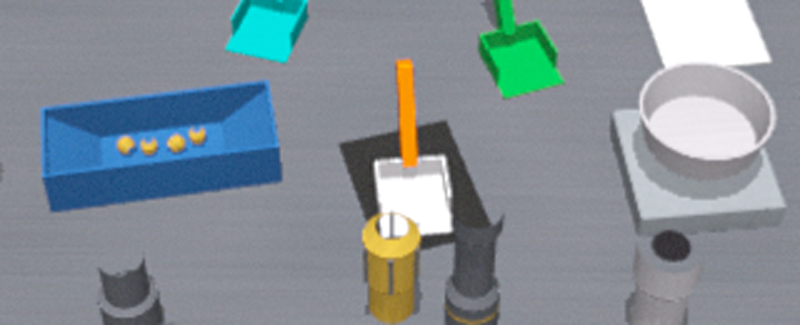

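The crop confirms four slugs visible near the trough's middle, with the near wall hiding the rest. The scoop's handle points to the robot, and the mill and mandrel are close to its lip. I'll write a planning helper and move over the scoop.

```bash
cat >> h.py <<'E'
import json
def toolR(psi,pitch=0,al=0):
    """tool orientation for scoop yaw psi (deg), nose-up pitch (deg), grasp lean al"""
    S=Ro.from_euler('ZY',[psi,-pitch],degrees=True).as_matrix()
    return S@Ro.from_euler('y',al,degrees=True).as_matrix()@np.array([[-1,0,0],[0,1,0],[0,0,-1.]]),S
def plan(poses,grip,start=None):
    """poses: list of (pos,R,n rows); prints rows from start (default measured)"""
    if start is None:
        o=ctrl.get_obs(); p=np.array(o['ee_pos']);R=Ro.from_rotvec(o['orientation']).as_matrix()
    else: p,R=start
    L=[];A=[]
    for P,Q,n in poses:
        P=np.array(P,float); w=Ro.from_matrix(R.T@Q).as_rotvec(); p0,R0=p,R
        for i in range(1,n+1):
            Ri=R0@Ro.from_rotvec(w*i/n).as_matrix(); pi=p0+(P-p0)*i/n
            l=np.round(R.T@(pi-p),1); a=np.round(Ro.from_matrix(R.T@Ri).as_rotvec(),3)
            if i==n or i==1 or np.linalg.norm(w)>.05: print(len(L)+1,(l+0).tolist(),(a+0).tolist(), '' if np.linalg.norm(l)<41.5 and np.linalg.norm(a)<.124 else 'FAST')
            L.append(l);A.append(a)
            p=p+R@l; R=R@Ro.from_rotvec(a).as_matrix()
    return p,R
E
python3 - <<'E'
from h import *
plan([((490,0,300),toolR(0)[0],19)],1)
E
```

```text
1 [-25.1, -27.0, -4.1] [0.0, 0.0, -0.012] 
2 [-24.8, -27.2, -4.0] [0.0, 0.0, -0.012] 
3 [-24.4, -27.6, -4.1] [0.0, 0.0, -0.013] 
4 [-24.1, -27.8, -4.1] [0.0, 0.0, -0.012] 
5 [-23.8, -28.2, -4.0] [0.0, 0.0, -0.012] 
6 [-23.4, -28.4, -4.1] [0.0, 0.0, -0.012] 
7 [-23.0, -28.7, -4.1] [0.0, 0.0, -0.012] 
8 [-22.8, -29.0, -4.1] [0.0, 0.0, -0.013] 
9 [-22.3, -29.3, -4.0] [-0.001, 0.0, -0.012] 
10 [-22.0, -29.5, -4.1] [0.0, 0.0, -0.012] 
11 [-21.6, -29.8, -4.1] [0.0, 0.0, -0.012] 
12 [-21.3, -30.1, -4.1] [0.0, 0.0, -0.012] 
13 [-20.9, -30.3, -4.1] [0.0, 0.0, -0.013] 
14 [-20.5, -30.6, -4.1] [0.0, 0.0, -0.012] 
15 [-20.2, -30.8, -4.1] [0.0, 0.0, -0.012] 
16 [-19.8, -31.1, -4.1] [0.0, 0.0, -0.012] 
17 [-19.4, -31.3, -4.1] [0.0, 0.0, -0.012] 
18 [-19.0, -31.5, -4.1] [0.0, 0.0, -0.013] 
19 [-18.6, -31.8, -4.1] [0.0, 0.0, -0.012]
```

```bash
python3 -m pendant '{"grip":[1,1,1,1,1,1,1,1,1,1],"linear":[[-25,-27,-4],[-25,-27,-4],[-24.5,-27.5,-4],[-24,-28,-4],[-24,-28,-4],[-23.5,-28.5,-4],[-23,-28.5,-4],[-23,-29,-4],[-22.5,-29.5,-4],[-22,-29.5,-4]],"angular":[[0,0,-0.012],[0,0,-0.012],[0,0,-0.012],[0,0,-0.012],[0,0,-0.012],[0,0,-0.012],[0,0,-0.012],[0,0,-0.012],[0,0,-0.012],[0,0,-0.012]]}'
python3 -m pendant '{"grip":[1,1,1,1,1,1,1,1,1,1],"linear":[[-21.5,-30,-4],[-21.5,-30,-4],[-21,-30.5,-4],[-20.5,-30.5,-4],[-20,-31,-4],[-20,-31,-4],[-19.5,-31,-4],[-19,-31.5,-4],[-18.5,-32,-4],[0,0,0]],"angular":[[0,0,-0.012],[0,0,-0.012],[0,0,-0.012],[0,0,-0.012],[0,0,-0.012],[0,0,-0.012],[0,0,-0.012],[0,0,-0.012],[0,0,-0.012],[0,0,0]]}'
python3 - <<'E'
from h import *
o=ctrl.get_obs(); print(o['ee_pos'],o['qpos'])
C=cam('wrist',o); im=ctrl.get_image('wrist')[:,:,::-1].copy(); cv2.imwrite('pics/w1.png',im)
np.savez('w1',p=o['ee_pos'],r=o['orientation'])
E
```

```text
t: 0.98
ee_pos: [326.8, 286.5, 262.9]
orientation: [0.174, 3.137, -0.0]
ft_force: [0.7, 0.7, 0.3]
width: 87.6
grasp_force: 0.0
t: 1.82
ee_pos: [493.0, -5.0, 299.5]
orientation: [0.011, 3.139, -0.003]
ft_force: [-0.7, -0.2, 0.9]
width: 88.1
grasp_force: 0.0
[492.97557285  -5.00123462 299.48536364] [-3.33011754e-02  1.35621825e-01  1.83755471e+00 -1.70381923e-03
  1.16547133e+00 -1.59629383e+00]
```

View pics/w1.png

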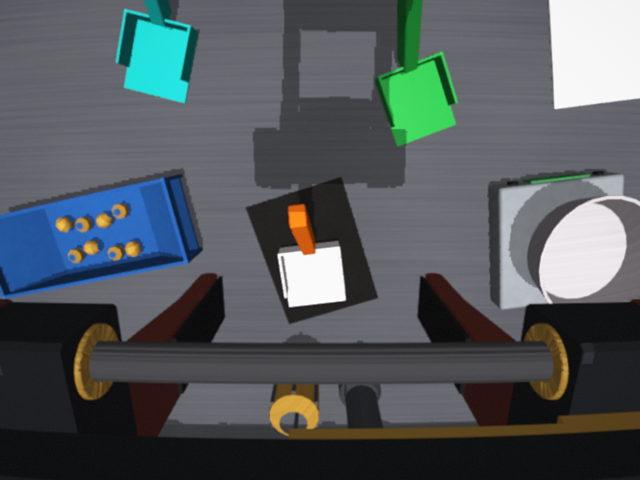

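The wrist view shows all eight slugs in two rows across the trough floor, from (65,224) to (133,248). Mat corners are at about (248,207), (342,180), (377,297) and (290,322), the scoop lip runs (288,305)-(345,300), and the handle top is at (297,213).

```bash
python3 - <<'E'
from h import *
d=np.load('w1.npz'); C=cam('wrist',{'ee_pos':d['p'],'orientation':d['r']})
im=cv2.imread('pics/w1.png');hsv=cv2.cvtColor(im,cv2.COLOR_BGR2HSV)
def big(m,box):
    x0,y0,x1,y1=box;M=np.zeros_like(m);M[y0:y1,x0:x1]=m[y0:y1,x0:x1]
    cs,_=cv2.findContours(M,cv2.RETR_EXTERNAL,cv2.CHAIN_APPROX_NONE);return sorted(cs,key=cv2.contourArea)[::-1]
def quad(c): 
    h=cv2.convexHull(c)
    return cv2.approxPolyDP(h,0.03*cv2.arcLength(h,True),True)[:,0].astype(float)
w=big(cv2.inRange(hsv,(0,0,170),(180,60,255)),(270,230,355,315))[0]; print('pan px',quad(w).tolist(),[onz(C,p,5)[:2].round(1) for p in quad(w)],[onz(C,p,31)[:2].round(1) for p in quad(w)])
k=big(cv2.inRange(hsv,(0,0,0),(180,255,48)),(235,170,385,330))[0]; print('mat',quad(k).tolist(),[onz(C,p,3)[:2].round(1) for p in quad(k)])
o=big(cv2.inRange(hsv,(5,180,90),(18,255,255)),(280,195,325,262))[0]; print('handle',quad(o).tolist())
r=cv2.minAreaRect(o); print(r, onz(C,(297,205),118),onz(C,(297.5,225),107), onz(C,(309,250),31))
b=big(cv2.inRange(hsv,(100,120,30),(125,255,255)),(0,160,215,310))[0]; print('bin',quad(b).tolist(),[onz(C,p,56)[:2].round(1) for p in quad(b)])
for p in [(65,224),(83,225),(103,220),(120,211),(75,256),(92,247),(114,252),(133,248)]: print(onz(C,p,16)[:2].round())
# bin inner floor right edge & rim
for p in [(166,179),(187,262)]: print('rim',onz(C,p,56)[:2].round())
E
python3 -c "
import cv2
a=cv2.imread('pics/w1.png')[160:330,0:400];cv2.imwrite('pics/c2.png',cv2.resize(a,(800,340),interpolation=cv2.INTER_CUBIC))"
```

```text
pan px [[338.0, 246.0], [345.0, 299.0], [289.0, 306.0], [278.0, 254.0]] [array([548.2,  14.2]), array([618. ,  23.4]), array([627.1, -47.9]), array([557.9, -59.5])] [array([541.2,  13.1]), array([607. ,  21.8]), array([615.6, -45.5]), array([550.3, -56.4])]
mat [[340.0, 177.0], [376.0, 297.0], [289.0, 322.0], [247.0, 208.0]] [array([464.7,  16.4]), array([616.4,  63.1]), array([650.5, -48.8]), array([500.7, -95.1])]
handle [[290.0, 205.0], [305.0, 206.0], [314.0, 252.0], [304.0, 253.0], [289.0, 227.0]]
((300.34442138671875, 229.04151916503906), (51.790191650390625, 20.87067413330078), 75.0685806274414) [479.38356247 -27.47543774 118.        ] [500.03379891 -28.13102596 107.        ] [545.74587619 -20.37414204  31.        ]
bin [[181.0, 175.0], [187.0, 263.0], [2.0, 298.0], [1.0, 214.0]] [array([ 456.3, -152.6]), array([ 552.9, -155.1]), array([ 596.2, -386.7]), array([ 495. , -364.8])]
[ 515. -317.]
[ 517. -294.]
[ 511. -268.]
[ 500. -245.]
[ 556. -311.]
[ 545. -287.]
[ 551. -260.]
[ 546. -235.]
rim [ 460. -169.]
rim [ 552. -155.]
```

View pics/c2.png

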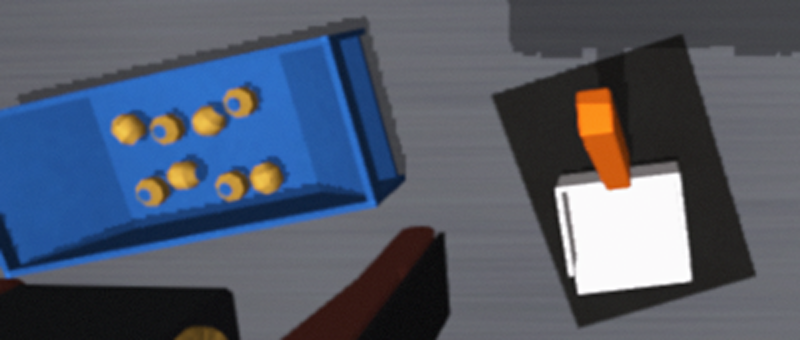

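The crop confirms the scoop at (583,-17) with yaw 7.4°, the mat centre at (558,-16), and eight slugs lying clear of the trough's right-hand slope. Next is the grasp.

Run:
```python
from h import *
R=toolR(7.4)[0]
plan([((506.1,-27.4,110),R,6),((506.1,-27.4,66),R,3)],1)
```

```text
1 [-2.5, -4.0, 31.5] [0.0, 0.0, -0.023] 
2 [-2.4, -4.2, 31.4] [0.0, 0.0, -0.023] 
3 [-2.3, -4.1, 31.5] [0.0, 0.0, -0.023] 
4 [-2.2, -4.2, 31.5] [0.0, 0.0, -0.022] 
5 [-2.1, -4.3, 31.4] [0.0, 0.001, -0.023] 
6 [-2.0, -4.3, 31.5] [0.0, 0.0, -0.023] 
7 [0.0, 0.0, 14.7] [0.0, 0.0, 0.0] 
9 [0.0, 0.0, 14.7] [0.0, 0.0, 0.0]
```

```bash
python3 -m pendant '{"grip":[1,1,1,1,1,1,1,1,1,1],"linear":[[-2.5,-4,31.5],[-2.4,-4.2,31.5],[-2.3,-4.2,31.5],[-2.2,-4.2,31.5],[-2,-4.2,31.5],[-2,-4.3,31.5],[0,0,14.7],[0,0,14.7],[0,0,14.7],[0,0,0]],"angular":[[0,0,-0.023],[0,0,-0.023],[0,0,-0.023],[0,0,-0.023],[0,0,-0.023],[0,0,-0.022],[0,0,0],[0,0,0],[0,0,0],[0,0,0]]}'
python3 -m pendant '{"grip":[-1,-1,-1,-1,-1,-1,-1],"linear":[[0,0,0],[0,0,0],[0,0,0],[0,0,0],[0,0,0],[0,0,0],[0,0,0]],"angular":[[0,0,0],[0,0,0],[0,0,0],[0,0,0],[0,0,0],[0,0,0],[0,0,0]]}'
```

```text
t: 2.7
ee_pos: [502.1, -23.7, 63.1]
orientation: [0.21, -3.129, -0.001]
ft_force: [-1.0, -0.3, 0.2]
width: 87.7
grasp_force: 0.0
t: 3.28
ee_pos: [504.9, -24.9, 65.9]
orientation: [-0.209, 3.134, -0.0]
ft_force: [-0.4, 0.0, 0.1]
width: 44.2
grasp_force: 0.0
```

```bash
python3 -m pendant '{"grip":[-1,-1,-1,-1,-1,-1,-1,-1,-1,-1],"linear":[[-1,-2.4,0],[0,0,0],[0,0,0],[0,0,0],[0,0,0],[0,0,0],[0,0,0],[0,0,0],[0,0,0],[0,0,0]],"angular":[[0,0,0],[0,0,0],[0,0,0],[0,0,0],[0,0,0],[0,0,0],[0,0,0],[0,0,0],[0,0,0],[0,0,0]]}'
```

```text
t: 4.12
ee_pos: [505.9, -27.1, 65.5]
orientation: [0.209, -3.134, -0.0]
ft_force: [0.3, -0.2, 0.1]
width: 16.1
grasp_force: 30.0
```

```bash
cat >> h.py <<'E'
TS=np.array([-77.7,0.2,62.5]); B0=np.array([530.5,-277.,0]); PSI=-79.4
def lip(L,z,pitch,v=0,psi=PSI,base=B0):
    """tool pose with scoop lip at bin-forward coordinate L, lateral v, height z"""
    f=np.array([np.cos(np.radians(PSI)),np.sin(np.radians(PSI)),0]); s=np.array([-f[1],f[0],0])
    return at(base+f*L+s*v+[0,0,z],psi,pitch)
def at(P,psi,pitch):
    R,S=toolR(psi,pitch); return np.array(P)+S@(TS-[40,0,0]),R
E
python3 - <<'E'
from h import *
R0=toolR(7.5)[0]
e,Re=lip(-57,95,-47)
m,Rm=lip(-50,130,0)
plan([((506,-27,170),R0,4),(m,Rm,15),(e,Re,8)],-1)
E
```

```text
1 [0.0, 0.0, -26.1] [0.0, 0.0, 0.001] 
4 [-0.1, 0.1, -26.1] [0.0, 0.0, 0.0] 
5 [1.2, -5.6, -1.5] [0.0, 0.0, 0.101] 
6 [0.5, -5.6, -1.5] [0.0, 0.0, 0.101] 
7 [0.0, -5.7, -1.5] [0.0, 0.0, 0.101] 
8 [-0.5, -5.7, -1.5] [0.0, 0.0, 0.102] 
9 [-1.2, -5.6, -1.5] [0.0, 0.0, 0.101] 
10 [-1.6, -5.4, -1.5] [0.0, 0.0, 0.101] 
11 [-2.3, -5.2, -1.5] [0.0, 0.0, 0.101] 
12 [-2.7, -5.0, -1.5] [0.0, 0.0, 0.101] 
13 [-3.3, -4.7, -1.5] [0.0, 0.0, 0.101] 
14 [-3.7, -4.3, -1.5] [0.0, 0.0, 0.101] 
15 [-4.1, -4.0, -1.5] [0.0, 0.0, 0.101] 
16 [-4.5, -3.5, -1.5] [0.0, 0.0, 0.102] 
17 [-4.8, -3.0, -1.5] [0.0, 0.0, 0.101] 
18 [-5.1, -2.5, -1.5] [0.0, 0.0, 0.101] 
19 [-5.3, -2.0, -1.5] [0.0, 0.0, 0.101] 
20 [-9.5, 0.0, -3.9] [0.0, 0.103, 0.0] 
21 [-9.1, 0.0, -4.9] [0.0, 0.102, 0.0] 
22 [-8.5, 0.0, -5.7] [0.0, 0.103, 0.0] 
23 [-7.9, 0.0, -6.6] [0.0, 0.102, 0.0] 
24 [-7.2, 0.0, -7.4] [0.0, 0.103, 0.0] 
25 [-6.4, 0.0, -8.1] [0.0, 0.102, 0.0] 
26 [-5.5, 0.0, -8.6] [0.0, 0.103, 0.0] 
27 [-4.6, 0.0, -9.2] [0.0, 0.102, 0.0]
```

```bash
python3 -m pendant '{"grip":[-1,-1,-1,-1,-1,-1,-1,-1,-1,-1],"linear":[[0,0,-26],[0,0,-26],[0,0,-26],[0,0,-26.2],[1.2,-5.6,-1.5],[0.5,-5.6,-1.5],[0,-5.7,-1.5],[-0.5,-5.7,-1.5],[-1.2,-5.6,-1.5],[-1.6,-5.4,-1.5]],"angular":[[0,0,0],[0,0,0],[0,0,0],[0,0,0],[0,0,0.101],[0,0,0.101],[0,0,0.101],[0,0,0.101],[0,0,0.101],[0,0,0.101]]}'
python3 -m pendant '{"grip":[-1,-1,-1,-1,-1,-1,-1,-1,-1,-1,-1],"linear":[[-2.3,-5.2,-1.5],[-2.7,-5,-1.5],[-3.3,-4.7,-1.5],[-3.7,-4.3,-1.5],[-4.1,-4,-1.5],[-4.5,-3.5,-1.5],[-4.8,-3,-1.5],[-5.1,-2.5,-1.5],[-5.3,-2,-1.5],[0,0,0],[0,0,0]],"angular":[[0,0,0.101],[0,0,0.101],[0,0,0.101],[0,0,0.101],[0,0,0.101],[0,0,0.101],[0,0,0.101],[0,0,0.101],[0,0,0.101],[0,0,0],[0,0,0]]}'
python3 - <<'E'
from h import *
o=ctrl.get_obs(); print(o['ee_pos'],lip(-50,130,0)[0],o['qpos'])
im=ctrl.get_image('wrist')[:,:,::-1]; np.savez('w2',p=o['ee_pos'],r=o['orientation']);cv2.imwrite('pics/w2.png',im)
E
```

```text
t: 4.95
ee_pos: [503.1, -61.2, 178.6]
orientation: [-0.743, -3.052, -0.0]
ft_force: [-0.6, 1.1, -2.3]
width: 15.7
grasp_force: 30.0
t: 5.87
ee_pos: [499.9, -112.2, 192.1]
orientation: [-1.999, -2.423, 0.0]
ft_force: [0.4, -0.1, -1.5]
width: 15.8
grasp_force: 30.0
[ 499.85955944 -112.16973847  192.05842942] [ 499.84794557 -112.12495168  192.5       ] [-2.44066301e-01  3.00123491e-01  1.90162260e+00  1.83348063e-04
  9.40316307e-01 -4.35601086e-01]
```

View pics/w2.png

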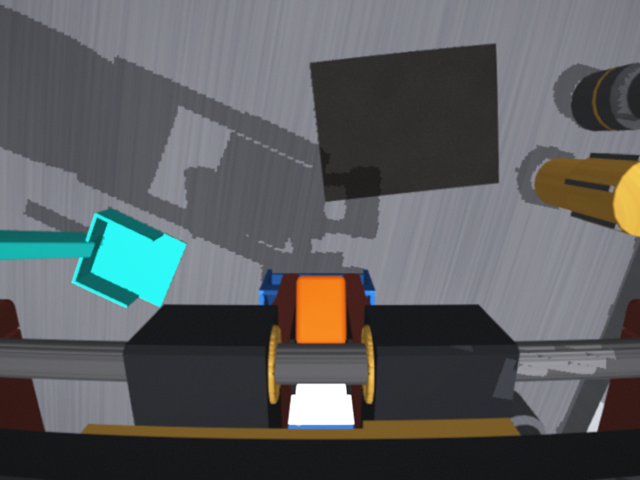

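The wrist view shows the scoop held. The trough's near end is at columns 262-375 (row ~272), and the empty mat has corners (310,62), (495,44), (498,183) and (325,202).

Run:
```python
from h import *
d=np.load('w2.npz'); C=cam('wrist',{'ee_pos':d['p'],'orientation':d['r']})
f=np.array([np.cos(np.radians(PSI)),np.sin(np.radians(PSI))]);s=np.array([-f[1],f[0]])
im=cv2.imread('pics/w2.png');hsv=cv2.cvtColor(im,cv2.COLOR_BGR2HSV)
m=cv2.inRange(hsv,(100,120,30),(125,255,255))
for r in (272,276,282,288):
    x=np.flatnonzero(m[r,200:420])+200
    if len(x): 
        for u in (x[0],x[-1]):
            q=onz(C,(u,r),56)[:2]-B0[:2]; print(r,u,'u,v',(q@f).round(1),(q@s).round(1))
P=[onz(C,p,3)[:2] for p in [(310,62),(495,44),(498,183),(325,202)]]; print('mat',np.mean(P,0),P)
e,Re=lip(-57,95,-47)
p,R=plan([(e,Re,8)],-1)
a,Ra=lip(-57,6,-47); plan([(a,Ra,5)],-1,(p,R))
```

```text
272 267 u,v -132.1 -44.2
272 367 u,v -132.6 37.1
276 265 u,v -128.7 -45.9
276 368 u,v -129.2 38.1
282 263 u,v -123.5 -47.7
282 371 u,v -124.0 40.7
288 260 u,v -118.2 -50.4
288 373 u,v -118.8 42.6
mat [558.45083163 -16.30102355] [array([464.50674009,  17.79838427]), array([616.63650269,  64.43731679]), array([652.51226266, -49.76219624]), array([500.14782108, -97.67759902])]
1 [-9.5, -0.1, -4.0] [0.0, 0.102, 0.001] 
2 [-9.1, 0.0, -4.9] [-0.001, 0.103, 0.001] 
3 [-8.5, -0.1, -5.8] [0.0, 0.102, 0.0] 
4 [-7.9, 0.0, -6.7] [-0.001, 0.103, 0.001] 
5 [-7.2, -0.1, -7.4] [0.0, 0.102, 0.001] 
6 [-6.4, 0.0, -8.1] [0.0, 0.103, 0.001] 
7 [-5.5, 0.0, -8.8] [-0.001, 0.102, 0.001] 
8 [-4.5, 0.0, -9.2] [0.0, 0.103, 0.0] 
1 [-13.0, 0.0, 12.1] [0.0, 0.0, 0.0] 
5 [-13.0, 0.0, 12.1] [0.0, 0.0, 0.0]
```

```bash
python3 -m pendant '{"grip":[-1,-1,-1,-1,-1,-1,-1,-1,-1,-1],"linear":[[-9.5,-0.5,-4],[-9.1,-0.5,-4.9],[-8.5,-0.5,-5.8],[-7.9,-0.5,-6.7],[-7.2,-0.5,-7.4],[-6.4,0,-8.1],[-5.5,0,-8.8],[-4.5,0,-9.2],[0,0,0],[0,0,0]],"angular":[[0,0.102,0],[0,0.103,0],[0,0.102,0],[0,0.103,0],[0,0.102,0],[0,0.103,0],[0,0.102,0],[0,0.103,0],[0,0,0],[0,0,0]]}'
python3 -m pendant '{"grip":[-1,-1,-1,-1,-1,-1,-1],"linear":[[-13,0,12],[-13,0,12],[-13,0,12],[-13,0,12],[-12,0,11],[0,0,0],[0,0,0]],"angular":[[0,0,0],[0,0,0],[0,0,0],[0,0,0],[0,0,0],[0,0,0],[0,0,0]]}'
python3 - <<'E'
from h import *
o=ctrl.get_obs(); R=Ro.from_rotvec(o['orientation']).as_matrix()
e,Re=lip(-57,6,-47,-2.5); print('err',R.T@(o['ee_pos']-e),Ro.from_matrix(Re.T@R).as_rotvec().round(3), o['qpos'].round(2))
v=-2.5
W=[(-40,4.8,-38,2),(-20,4.5,-30,2),(0,4.5,-20,2),(15,4.5,-10,2),(32,4.5,0,2),(66,4.8,0,4),(75,14.2,6.5,2),(88,25.5,15,2),(97,42,25,3),(97,60,33,3),(90,120,33,3)]
plan([(*lip(L,z,t,v),n) for L,z,t,n in W],-1)
im=ctrl.get_image('side')[:,:,::-1];cv2.imwrite('pics/s3.png',cv2.resize(im[220:400,260:480],(733,600),interpolation=cv2.INTER_CUBIC))
E
```

```text
t: 6.75
ee_pos: [511.9, -188.3, 222.2]
orientation: [-1.546, -1.869, -0.671]
ft_force: [-1.1, -0.4, -1.6]
width: 16.0
grasp_force: 30.0
t: 7.33
ee_pos: [511.8, -187.5, 136.3]
orientation: [-1.545, -1.868, -0.671]
ft_force: [-0.3, 0.2, -1.6]
width: 16.0
grasp_force: 30.0
err [ 1.07961955  0.37761745 -1.16729734] [ 0.004  0.001 -0.002] [-0.65  0.74  1.56  0.51  1.52 -1.05]
1 [-2.6, -0.2, 4.4] [-0.002, -0.079, 0.001] 
2 [-2.3, -0.2, 4.5] [-0.002, -0.079, 0.002] 
3 [-4.2, 0.0, 2.5] [0.0, -0.07, 0.0] 
4 [-4.0, 0.0, 2.7] [0.0, -0.07, 0.0] 
5 [-4.1, 0.0, 5.7] [0.0, -0.087, 0.0] 
6 [-3.6, 0.0, 6.1] [0.0, -0.087, 0.0] 
7 [-2.5, 0.0, 8.1] [0.0, -0.087, 0.0] 
8 [-1.8, 0.0, 8.3] [0.0, -0.088, 0.0] 
9 [-3.9, 0.0, 9.2] [0.0, -0.087, 0.0] 
10 [-3.0, 0.1, 9.5] [0.0, -0.087, 0.0] 
11 [-8.5, 0.0, -0.1] [0.0, 0.0, 0.0] 
14 [-8.5, 0.0, -0.1] [0.0, 0.0, 0.0] 
15 [-1.3, 0.0, 2.2] [0.0, -0.057, 0.0] 
16 [-1.3, 0.0, 2.2] [0.0, -0.057, 0.0] 
17 [-3.1, 0.0, 4.2] [0.0, -0.074, 0.0] 
18 [-2.8, 0.0, 4.4] [0.0, -0.074, 0.0] 
19 [-1.3, 0.0, 2.6] [0.0, -0.058, 0.0] 
20 [-1.1, 0.0, 2.6] [0.0, -0.058, 0.0] 
21 [-1.0, 0.0, 2.8] [0.0, -0.058, 0.0] 
22 [0.0, 0.0, 0.2] [0.0, -0.047, 0.0] 
23 [0.0, 0.0, 0.2] [0.0, -0.046, 0.0] 
24 [0.0, 0.0, 0.2] [0.0, -0.047, 0.0] 
25 [-8.9, 0.0, -18.0] [0.0, 0.0, 0.0] 
27 [-8.9, 0.0, -18.0] [0.0, 0.0, 0.0]
```

View pics/s3.png

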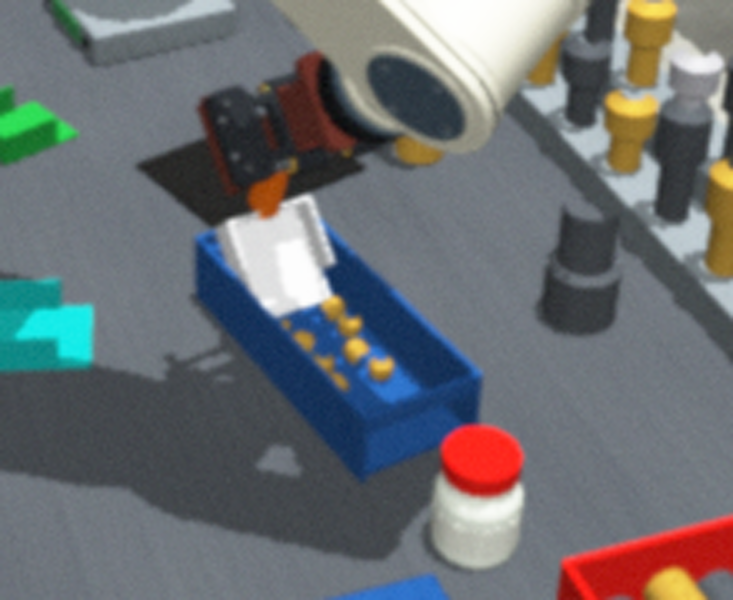

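The side view shows the scoop nose-down at the trough's near end with all the slugs ahead of its lip. Starting the sweep.

```bash
python3 -m pendant '{"grip":[-1,-1,-1,-1,-1,-1,-1,-1,-1,-1,-1],"linear":[[-2.6,-0.2,4.4],[-2.3,-0.2,4.5],[-4.2,0,2.5],[-4,0,2.7],[-4.1,0,5.7],[-3.6,0,6.1],[-2.5,0,8.1],[-1.8,0,8.3],[-3.9,0,9.2],[-3,0,9.5],[0,0,0]],"angular":[[0,-0.079,0],[0,-0.079,0],[0,-0.07,0],[0,-0.07,0],[0,-0.087,0],[0,-0.087,0],[0,-0.087,0],[0,-0.088,0],[0,-0.087,0],[0,-0.087,0],[0,0,0]]}'
python3 - <<'E'
from h import *
o=ctrl.get_obs(); R=Ro.from_rotvec(o['orientation']).as_matrix()
e,Re=lip(32,4.5,0,-2.5); print('err world',o['ee_pos']-e,'tool',R.T@(o['ee_pos']-e),Ro.from_matrix(Re.T@R).as_rotvec().round(3))
im=ctrl.get_image('side')[:,:,::-1];cv2.imwrite('pics/s4.png',cv2.resize(im[260:380,300:450],(750,600),interpolation=cv2.INTER_CUBIC))
E
```

```text
t: 8.3
ee_pos: [511.2, -191.5, 67.4]
orientation: [1.999, 2.423, -0.004]
ft_force: [-0.7, 1.0, -2.9]
width: 15.7
grasp_force: 30.0
err world [-1.24183645  1.73333644  0.43774486] tool [ 1.93698563 -0.89065062 -0.43938784] [ 0.002 -0.002 -0.006]
```

View pics/s4.png

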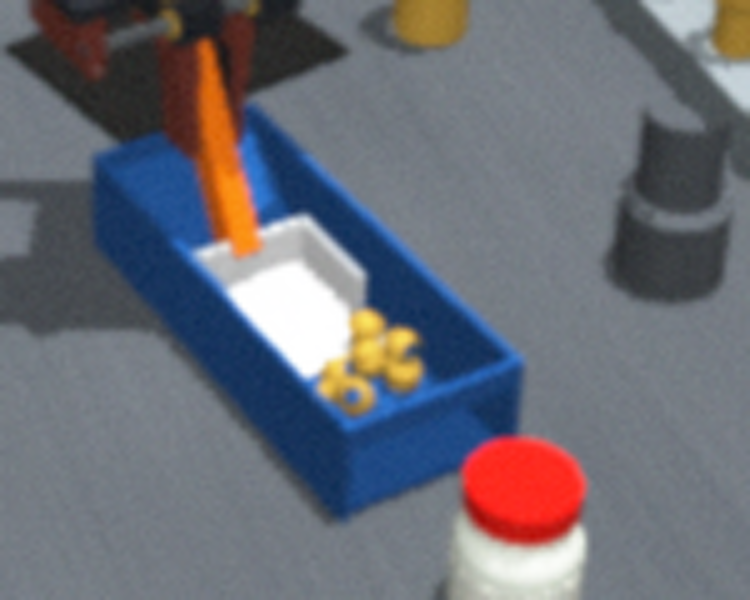

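The slugs are bunched against the far slope ahead of the level pan. Continuing up the slope.

```bash
python3 -m pendant '{"grip":[-1,-1,-1,-1,-1,-1,-1,-1,-1,-1],"linear":[[-9,0.2,0.2],[-9,0.2,0.2],[-9,0.2,0.1],[-9,0.2,0],[-1.3,0,2.2],[-1.3,0,2.2],[-3.1,0,4.2],[-2.8,0,4.4],[0,0,0],[0,0,0]],"angular":[[0,0,0],[0,0,0],[0,0,0],[0,0,0],[0,-0.057,0],[0,-0.057,0],[0,-0.074,0],[0,-0.074,0],[0,0,0],[0,0,0]]}'
python3 - <<'E'
from h import *
o=ctrl.get_obs(); R=Ro.from_rotvec(o['orientation']).as_matrix()
e,Re=lip(88,25.5,15,-2.5); print('tool',R.T@(o['ee_pos']-e),Ro.from_matrix(Re.T@R).as_rotvec().round(3))
im=ctrl.get_image('side')[:,:,::-1];cv2.imwrite('pics/s5.png',cv2.resize(im[260:380,300:450],(750,600),interpolation=cv2.INTER_CUBIC))
E
```

```text
t: 9.18
ee_pos: [523.2, -240.0, 57.8]
orientation: [1.865, 2.255, -0.248]
ft_force: [-6.8, 8.4, 21.5]
width: 16.0
grasp_force: 30.0
tool [-4.68738968  1.91959905 -1.19751358] [-0.002 -0.004 -0.003]
```

View pics/s5.png

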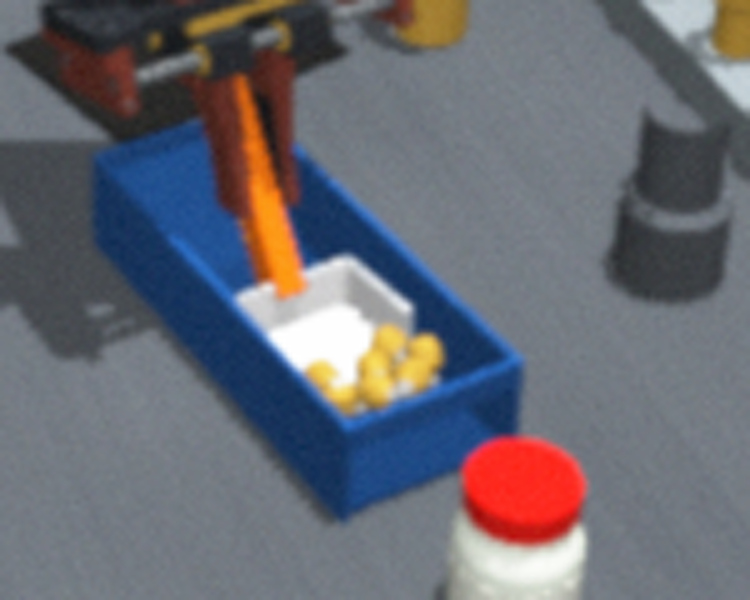

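All slugs now sit on or at the front of the tilted pan, with the lip on the far slope. Next I tip it back and lift.

Run:
```python
from h import *
v=-2.5
W=[(92,42,26,4),(92,56,35,3),(84,125,35,5)]
plan([(*lip(L,z,t,v),n) for L,z,t,n in W],-1)
```

```text
1 [1.6, -0.5, 2.5] [0.001, -0.047, 0.0] 
2 [1.7, -0.5, 2.4] [0.0, -0.047, 0.001] 
3 [1.9, -0.5, 2.3] [0.001, -0.048, 0.0] 
4 [1.9, -0.5, 2.2] [0.0, -0.047, 0.001] 
5 [0.7, 0.0, 2.2] [0.0, -0.052, 0.0] 
6 [0.9, 0.0, 2.2] [0.0, -0.053, 0.0] 
7 [1.0, 0.0, 2.1] [0.0, -0.052, 0.0] 
8 [-6.6, 0.0, -12.2] [0.0, 0.0, 0.0] 
12 [-6.7, 0.1, -12.2] [0.0, 0.0, 0.0]
```

```bash
python3 -m pendant '{"grip":[-1,-1,-1,-1,-1,-1,-1,-1,-1,-1,-1,-1],"linear":[[1.6,-0.5,0.5],[1.7,-0.5,1],[1.9,-0.5,1.3],[1.9,-0.5,2.2],[0.7,0,2.2],[0.9,0,2.2],[1,0,2.1],[-4,0,-7],[-6.6,0,-12],[-6.6,0,-12],[-6.6,0,-12],[-6.6,0,-12]],"angular":[[0,-0.047,0],[0,-0.047,0],[0,-0.048,0],[0,-0.047,0],[0,-0.052,0],[0,-0.053,0],[0,-0.052,0],[0,0,0],[0,0,0],[0,0,0],[0,0,0],[0,0,0]]}'
python3 -m pendant '{"grip":[-1,-1,-1],"linear":[[-6.6,0,-12],[0,0,0],[0,0,0]],"angular":[[0,0,0],[0,0,0],[0,0,0]]}'
python3 - <<'E'
from h import *
o=ctrl.get_obs(); R=Ro.from_rotvec(o['orientation']).as_matrix()
e,Re=lip(84,125,35,-2.5); print('tool',R.T@(o['ee_pos']-e),Ro.from_matrix(Re.T@R).as_rotvec().round(3),o['qpos'].round(2))
a=ctrl.get_image('side')[:,:,::-1];b=ctrl.get_image('scene')[:,:,::-1];cv2.imwrite('pics/s6.png',a);cv2.imwrite('pics/sc6.png',b)
a=cv2.resize(a[220:400,280:440],(400,450),interpolation=cv2.INTER_CUBIC);b=cv2.resize(b[190:325,130:250],(400,450),interpolation=cv2.INTER_CUBIC)
cv2.imwrite('pics/m6.png',np.hstack([a,b]))
for n in('s6','sc6'):
    im=cv2.imread(f'pics/{n}.png');h=cv2.cvtColor(im,cv2.COLOR_BGR2HSV);m=cv2.inRange(h,(8,80,100),(25,255,255))
    M=np.zeros_like(m); x0,y0,x1,y1=(300,230,420,370) if n=='s6' else (150,200,255,285); M[y0:y1,x0:x1]=m[y0:y1,x0:x1]
    k,l,st,ce=cv2.connectedComponentsWithStats(M); print(n,[(s[4],c.round().tolist()) for s,c in zip(st[1:],ce[1:]) if s[4]>4])
E
```

```text
t: 10.23
ee_pos: [518.7, -229.9, 104.6]
orientation: [1.675, 2.021, -0.524]
ft_force: [0.0, 0.8, -4.1]
width: 15.7
grasp_force: 30.0
t: 10.48
ee_pos: [518.8, -228.4, 118.2]
orientation: [1.674, 2.019, -0.523]
ft_force: [-0.5, 0.2, -3.6]
width: 15.7
grasp_force: 30.0
tool [-4.0707364  -0.26900702 -8.80739304] [-0.003  0.002 -0.   ] [-0.14  0.49  2.02 -1.02  0.69  0.51]
s6 [(np.int32(170), [336.0, 236.0]), (np.int32(585), [387.0, 248.0]), (np.int32(20), [419.0, 238.0]), (np.int32(427), [353.0, 283.0]), (np.int32(31), [350.0, 313.0]), (np.int32(26), [364.0, 315.0])]
sc6 [(np.int32(5), [229.0, 201.0]), (np.int32(8), [237.0, 208.0]), (np.int32(24), [250.0, 212.0]), (np.int32(18), [232.0, 212.0]), (np.int32(30), [181.0, 225.0]), (np.int32(302), [208.0, 235.0]), (np.int32(13), [222.0, 259.0])]
```

View pics/m6.png

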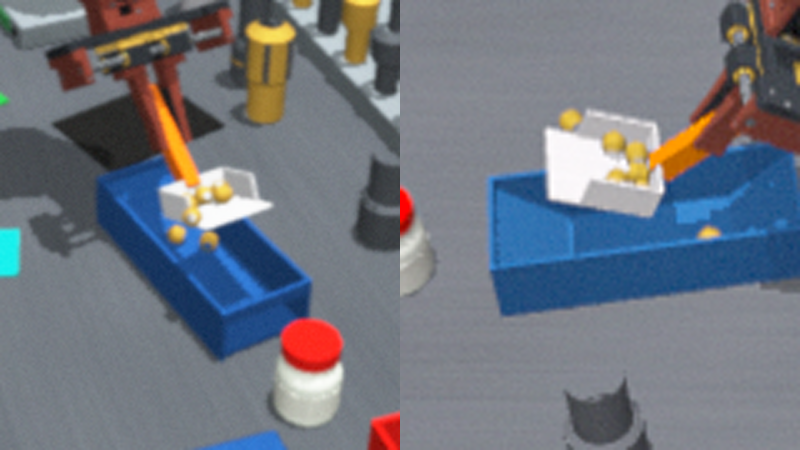

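Left half (side view): several slugs are in the raised pan. Right half (scene view): a cluster sits at the pan's back (208,235), one slug at (181,225) is near the pan's front corner, and one at (222,259) is in the trough. The wrist weight suggests about seven in the pan. I'll triangulate the one at the corner.

Run:
```python
from h import *
A=cam('scene');B=cam('side')
f=np.array([np.cos(np.radians(PSI)),np.sin(np.radians(PSI))]);s=np.array([-f[1],f[0]])
def tri(a,b):
    p,d=ray(A,a);q,e=ray(B,b);d/=np.linalg.norm(d);e/=np.linalg.norm(e)
    t=np.linalg.lstsq(np.c_[d,-e],q-p,rcond=None)[0];x=p+d*t[0];y=q+e*t[1];m=(x+y)/2
    return m.round(),'gap',np.linalg.norm(x-y).round(1),'uv',((m[:2]-B0[:2])@f).round(),((m[:2]-B0[:2])@s).round()
for a in((181,225),(222,259)):
    for b in((350,313),(364,315),(356.5,305.5)): print(a,b,tri(a,b))
# candidates of rays in scoop frame
o=ctrl.get_obs();R=Ro.from_rotvec(o['orientation']).as_matrix()
S=R@np.array([[-1,0,0],[0,1,0],[0,0,-1.]]).T
org=np.array(o['ee_pos'])-S@TS; print('lip',org+S@[40,0,0],'lip corner',[ (org+S@[x,y,0]).round() for x,y in((40,36),(40,-36),(-38,0))])
def onpan(C,uv,h=11):
    c,d=ray(C,uv);c=S.T@(c-org);d=S.T@d;return (c+d*(h-c[2])/d[2]).round()
print('scene on pan',onpan(A,(181,225)),onpan(A,(208,235)));print('side on pan',[onpan(B,b) for b in((350,313),(364,315),(356.5,305.5),(357,297),(369,296))])
print('lip px scene',proj(A,org+S@[40,-36,2]),proj(A,org+S@[40,36,2]))
```

```text
(181, 225) (350, 313) (array([ 484., -334.,  101.]), 'gap', np.float64(3.6), 'uv', np.float64(47.0), np.float64(-56.0))
(181, 225) (364, 315) (array([ 504., -340.,  106.]), 'gap', np.float64(31.3), 'uv', np.float64(57.0), np.float64(-38.0))
(181, 225) (356.5, 305.5) (array([ 500., -330.,  116.]), 'gap', np.float64(5.4), 'uv', np.float64(46.0), np.float64(-39.0))
(222, 259) (350, 313) (array([ 524., -233.,   16.]), 'gap', np.float64(4.3), 'uv', np.float64(-44.0), np.float64(2.0))
(222, 259) (364, 315) (array([ 545., -241.,   23.]), 'gap', np.float64(35.2), 'uv', np.float64(-33.0), np.float64(21.0))
(222, 259) (356.5, 305.5) (array([ 541., -230.,   35.]), 'gap', np.float64(6.2), 'uv', np.float64(-44.0), np.float64(19.0))
lip [ 542.26218343 -357.98178965  132.96840883] lip corner [array([ 578., -351.,  133.]), array([ 507., -365.,  133.]), array([ 530., -295.,   88.])]
scene on pan [  2. -35.  11.] [-74. -31.  11.]
side on pan [array([ 126., -114.,   11.]), array([ 210., -127.,   11.]), array([ 53., -59.,  11.]), array([-95.,  21.,  11.]), array([-35.,  22.,  11.])]
lip px scene [165.30878479 222.25826996] [166.10593156 243.01457358]
```

```bash
cat >> h.py <<'E'
GS=np.array([-77.7,0.2,81.5])  # grip pivot in scoop frame
def scoop(o,slip):
    """scoop origin and axes from tool pose with in-grip pitch slip (deg, + = nose dropped)"""
    R=Ro.from_rotvec(o['orientation']).as_matrix()
    g=np.array(o['ee_pos'])-19*R[:,2]
    S=R@np.diag([-1,1,-1.])@Ro.from_euler('y',slip,degrees=True).as_matrix()
    return g-S@GS,S
E
python3 - <<'E'
from h import *
A=cam('scene');B=cam('side');o=ctrl.get_obs()
for sl in (0,5,10,15,20,25,30,35):
    g,S=scoop(o,sl)
    print(sl,'pitch',np.degrees(np.arcsin(S[2,0])).round(),'scene lip',proj(A,g+S@[40,-36,2]).round(),proj(A,g+S@[40,36,2]).round(),'back top',proj(A,g+S@[-38,-36,28]).round(),proj(A,g+S@[-38,36,28]).round(),'side',proj(B,g+S@[40,36,2]).round(),proj(B,g+S@[40,-36,2]).round())
def onpan(C,uv,h,g,S):
    c,d=ray(C,uv);c=S.T@(c-g);d=S.T@d;return (c+d*(h-c[2])/d[2]).round()
for sl in (10,15,20,25):
    g,S=scoop(o,sl); print(sl,[onpan(A,p,11,g,S) for p in((181,225),(194,232),(201,236),(200,242))], [onpan(B,p,11,g,S) for p in((357,306),(364,315),(362,297),(369,296))])
E
```

```text
0 pitch 35.0 scene lip [165. 222.] [166. 243.] back top [198. 225.] [200. 245.] side [391. 297.] [364. 306.]
5 pitch 30.0 scene lip [166. 226.] [167. 246.] back top [199. 226.] [201. 247.] side [391. 301.] [364. 311.]
10 pitch 25.0 scene lip [168. 229.] [168. 250.] back top [201. 228.] [203. 248.] side [390. 305.] [363. 315.]
15 pitch 20.0 scene lip [169. 232.] [170. 253.] back top [202. 229.] [204. 249.] side [389. 309.] [362. 319.]
20 pitch 15.0 scene lip [171. 235.] [172. 256.] back top [204. 230.] [206. 250.] side [388. 312.] [361. 322.]
25 pitch 10.0 scene lip [174. 238.] [175. 259.] back top [205. 231.] [207. 251.] side [386. 315.] [360. 325.]
30 pitch 5.0 scene lip [177. 241.] [178. 262.] back top [207. 232.] [209. 252.] side [385. 318.] [359. 327.]
35 pitch -0.0 scene lip [180. 243.] [181. 264.] back top [209. 233.] [211. 253.] side [383. 320.] [357. 329.]
10 [array([  8., -51.,  11.]), array([-26., -34.,  11.]), array([-44., -24.,  11.]), array([-39.,  -2.,  11.])] [array([ -8., -22.,  11.]), array([ 69., -49.,  11.]), array([-62.,  24.,  11.]), array([-51.,  37.,  11.])]
15 [array([ 11., -59.,  11.]), array([-21., -39.,  11.]), array([-39., -27.,  11.]), array([-35.,  -5.,  11.])] [array([-17., -14.,  11.]), array([ 45., -33.,  11.]), array([-60.,  26.,  11.]), array([-52.,  41.,  11.])]
20 [array([ 16., -67.,  11.]), array([-16., -44.,  11.]), array([-33., -31.,  11.]), array([-29.,  -9.,  11.])] [array([-22.,  -8.,  11.]), array([ 31., -22.,  11.]), array([-58.,  28.,  11.]), array([-51.,  44.,  11.])]
25 [array([ 21., -76.,  11.]), array([-11., -50.,  11.]), array([-28., -35.,  11.]), array([-24., -14.,  11.])] [array([-24.,  -4.,  11.]), array([ 22., -13.,  11.]), array([-55.,  30.,  11.]), array([-49.,  47.,  11.])]
```

```bash
cat >> h.py <<'E'
from scipy.optimize import least_squares
def graspT(th,dx,dz):
    """scoop pose in tool frame: slip th deg, pivot offset in scoop x,z"""
    M=np.diag([-1,1,-1.])@Ro.from_euler('y',th,degrees=True).as_matrix()
    return M, np.array([0,0,-19.])-M@(GS+[dx,0,dz])
def fit(o,obs):
    R=Ro.from_rotvec(o['orientation']).as_matrix();p=np.array(o['ee_pos'])
    def f(q):
        M,t=graspT(*q); return np.concatenate([proj(C,p+R@(M@np.array(X)+t))-uv for C,X,uv in obs])
    r=least_squares(f,[5,0,0],loss='soft_l1');return r.x,f(r.x).reshape(-1,2)
def toolpose(P,S,q):
    M,t=graspT(*q); R=S@M.T; return np.array(P)-R@t,R
E
python3 - <<'E'
from h import *
A=cam('scene');B=cam('side');o=ctrl.get_obs()
for n,box in(('sc6',(165,215,215,262)),('s6',(335,280,395,315))):
    im=cv2.imread(f'pics/{n}.png');h=cv2.cvtColor(im,cv2.COLOR_BGR2HSV);m=cv2.inRange(h,(0,0,140),(180,70,255));x0,y0,x1,y1=box
    c=max(cv2.findContours(m[y0:y1,x0:x1],cv2.RETR_EXTERNAL,cv2.CHAIN_APPROX_NONE)[0],key=cv2.contourArea); hl=cv2.convexHull(c)
    print(n,cv2.contourArea(c),(cv2.approxPolyDP(hl,2.5,True)[:,0]+[x0,y0]).tolist())
obs=[(A,(40,-36,1),(174,229)),(A,(40,36,1),(175,251.5)),(A,(-38,-36,28),(207,227.5)),(B,(40,36,1),(389,302))]
q,e=fit(o,obs);print(q,e.round(1))
E
```

```text
sc6 1381.5 [[214, 215], [214, 228], [205, 254], [176, 250], [165, 241], [165, 215]]
s6 437.5 [[359, 287], [380, 288], [389, 300], [387, 314], [360, 314]]
[ 9.99950525 14.85205049 -4.9249596 ] [[-0.2  0.1]
 [-0.1 -1.7]
 [-0.1  0. ]
 [-2.9  0.7]]
```

Run:
```python
from h import *
q=(10,14.9,-4.9);o=ctrl.get_obs();p=np.array(o['ee_pos']);R=Ro.from_rotvec(o['orientation']).as_matrix();M,t=graspT(*q)
P=p+R@t;S=R@M; print(P,S.round(2))
c=np.array([0,0,0.])
P1=P-[0,0,45]
S2=S@Ro.from_euler('x',-26,degrees=True).as_matrix()
P2=P1+[0,0,10]
print('corner z',[(P2+S2@[x,y,0]).round() for x in(-38,40) for y in(-36,36)])
p1=plan([(*toolpose(P1,S,q),4),(*toolpose(P2,S2,q),6)],-1)
print('tcp',p1[0])
```

```text
[ 532.17718822 -304.94584518   89.47810124] [[ 0.17  0.98 -0.08]
 [-0.89  0.19  0.41]
 [ 0.42 -0.    0.91]]
corner z [array([ 493., -271.,   53.]), array([ 559., -272.,   24.]), array([ 506., -340.,   86.]), array([ 572., -341.,   57.])]
1 [6.4, 0.0, 9.2] [0.0, 0.0, 0.0] 
4 [6.4, 0.0, 9.2] [0.0, 0.0, 0.0] 
5 [-0.8, 4.2, -0.4] [0.074, 0.0, -0.013] 
6 [-0.8, 4.2, -0.7] [0.075, 0.0, -0.013] 
7 [-0.9, 4.1, -1.0] [0.074, 0.0, -0.013] 
8 [-0.9, 4.0, -1.3] [0.075, 0.0, -0.014] 
9 [-1.0, 3.9, -1.6] [0.074, 0.0, -0.013] 
10 [-1.1, 3.7, -1.9] [0.075, 0.0, -0.013] 
tcp [ 543.11807381 -225.70597772   76.62787873]
```

```bash
python3 -m pendant '{"grip":[-1,-1,-1,-1,-1,-1,-1,-1,-1,-1,-1,-1],"linear":[[6.4,0,9.2],[6.4,0,9.2],[6.4,0,9.2],[6.4,0,9.2],[-0.8,4.2,-0.4],[-0.8,4.2,-0.7],[-0.9,4.1,-1],[-0.9,4,-1.3],[-1,3.9,-1.6],[-1.1,3.7,-1.9],[0,0,0],[0,0,0]],"angular":[[0,0,0],[0,0,0],[0,0,0],[0,0,0],[0.075,0,-0.013],[0.075,0,-0.013],[0.075,0,-0.013],[0.075,0,-0.013],[0.075,0,-0.013],[0.075,0,-0.013],[0,0,0],[0,0,0]]}'
cat > look.py <<'E'
from h import *
import sys
o=ctrl.get_obs();k=sys.argv[1]
R=Ro.from_rotvec(o['orientation']).as_matrix();M,t=graspT(10,14.9,-4.9);P=o['ee_pos']+R@t;S=R@M
print('P',P.round(),'S',S.round(2).tolist())
for n in('side','scene'):
    im=ctrl.get_image(n)[:,:,::-1].copy();cv2.imwrite(f'pics/{n}{k}.png',im);C=cam(n)
    h=cv2.cvtColor(im,cv2.COLOR_BGR2HSV);m=cv2.inRange(h,(13,80,90),(28,255,255))
    M=np.zeros_like(m); x0,y0,x1,y1=map(int,sys.argv[2+4*(n=='scene'):6+4*(n=='scene')]); M[y0:y1,x0:x1]=m[y0:y1,x0:x1]
    kk,l,st,ce=cv2.connectedComponentsWithStats(M)
    for s,c in zip(st[1:],ce[1:]):
        if s[4]>4:
            a,d=ray(C,c);a=S.T@(a-P);d=S.T@d; print(n,s[4],c.round().tolist(),'onpan',(a+d*(11-a[2])/d[2]).round()[:2],'world@13',onz(C,c,13).round()[:2])
E
python3 look.py 7 330 270 410 370 150 215 255 285
```

```text
t: 11.58
ee_pos: [542.9, -225.3, 75.2]
orientation: [1.838, 2.084, -1.072]
ft_force: [0.6, -0.7, -4.3]
width: 16.0
grasp_force: 30.0
P [ 532. -305.   53.] S [[0.17, 0.92, 0.36], [-0.89, -0.01, 0.45], [0.42, -0.4, 0.81]]
side 266 [361.0, 299.0] onpan [-697.  407.] world@13 [ 575. -187.]
scene 8 [238.0, 230.0] onpan [-116.  -81.] world@13 [ 410. -200.]
scene 10 [234.0, 234.0] onpan [-106.  -68.] world@13 [ 425. -209.]
scene 11 [248.0, 242.0] onpan [-148.  -52.] world@13 [ 456. -168.]
scene 285 [208.0, 251.0] onpan [-38.  -5.] world@13 [ 493. -273.]
scene 25 [250.0, 252.0] onpan [-153.  -24.] world@13 [ 493. -162.]
scene 11 [232.0, 251.0] onpan [-104.  -19.] world@13 [ 489. -208.]
```

Run:
```python
from h import *
q=(10,14.9,-4.9)
S=Ro.from_euler('ZY',[-79.4,-30],degrees=True).as_matrix()
P,_=np.array([532,-305,60]),0
plan([(*toolpose(P,S,q),6),(*toolpose(P+[0,0,100],S,q),4)],-1)
```

```text
1 [0.5, -4.1, 0.9] [-0.074, -0.015, 0.017] 
2 [0.5, -4.2, 0.7] [-0.073, -0.014, 0.017] 
3 [0.4, -4.3, 0.3] [-0.074, -0.015, 0.017] 
4 [0.3, -4.2, 0.0] [-0.074, -0.014, 0.017] 
5 [0.2, -4.3, -0.4] [-0.074, -0.015, 0.017] 
6 [0.2, -4.2, -0.6] [-0.073, -0.014, 0.017] 
7 [-16.1, 0.0, -19.2] [0.0, 0.0, 0.0] 
10 [-16.1, 0.0, -19.1] [0.0, 0.0, 0.0]
```

```bash
python3 -m pendant '{"grip":[-1,-1,-1,-1,-1,-1,-1,-1,-1,-1,-1,-1],"linear":[[0.5,-4.1,0.9],[0.5,-4.2,0.7],[0.4,-4.3,0.3],[0.3,-4.2,0],[0.2,-4.3,-0.4],[0.2,-4.2,-0.6],[-16,0,-19],[-16,0,-19],[-16,0,-19],[-16,0,-19],[0,0,0],[0,0,0]],"angular":[[-0.074,-0.015,0.017],[-0.073,-0.014,0.017],[-0.074,-0.015,0.017],[-0.074,-0.014,0.017],[-0.074,-0.015,0.017],[-0.073,-0.014,0.017],[0,0,0],[0,0,0],[0,0,0],[0,0,0],[0,0,0],[0,0,0]]}'
python3 look.py 8 330 250 410 370 150 190 225 285
python3 - <<'E'
from h import *
F=[]
for i in range(6): F.append(ctrl.get_obs()['ft_force'][2]); ctrl.get_image('wrist')
print(np.round(F,2))
for n,box in(('scene8',(150,185,225,280)),('side8',(330,250,400,310))):
    im=cv2.imread(f'pics/{n}.png');h=cv2.cvtColor(im,cv2.COLOR_BGR2HSV);m=cv2.inRange(h,(0,0,150),(180,60,255));x0,y0,x1,y1=box
    for c in cv2.findContours(m[y0:y1,x0:x1],cv2.RETR_EXTERNAL,cv2.CHAIN_APPROX_NONE)[0]:
        if cv2.contourArea(c)>30: print(n,cv2.contourArea(c),(cv2.approxPolyDP(cv2.convexHull(c),2.5,True)[:,0]+[x0,y0]).tolist())
o=ctrl.get_obs();R=Ro.from_rotvec(o['orientation']).as_matrix();p=o['ee_pos']
for th in (10,15,20,25):
    M,t=graspT(th,14.9,-4.9); print(th,[[proj(cam(n),p+R@(M@np.array(X)+t)).round().tolist() for X in((40,-36,1),(40,36,1),(-38,-36,28),(-38,36,28))] for n in('scene','side')])
E
```

```text
t: 12.68
ee_pos: [518.3, -225.6, 181.8]
orientation: [1.624, 1.952, -0.588]
ft_force: [-0.3, 0.2, -3.7]
width: 16.0
grasp_force: 30.0
P [ 533. -305.  161.] S [[0.16, 0.98, -0.09], [-0.85, 0.18, 0.49], [0.5, 0.0, 0.87]]
side 263 [358.0, 266.0] onpan [-177.   80.] world@13 [625. -35.]
side 255 [386.0, 258.0] onpan [-154.  157.] world@13 [720. -22.]
side 33 [353.0, 310.0] onpan [ 299. -193.] world@13 [ 538. -222.]
side 26 [363.0, 316.0] onpan [ 356. -207.] world@13 [ 553. -251.]
scene 164 [212.0, 216.0] onpan [-67. -36.] world@13 [ 359. -275.]
scene 113 [196.0, 220.0] onpan [-22.  -6.] world@13 [ 374. -319.]
[-3.36 -4.99 -4.82 -4.29 -4.44 -3.94]
scene8 784.5 [[170, 208], [184, 202], [204, 207], [207, 229], [203, 236], [171, 229]]
side8 491.0 [[390, 275], [357, 285], [346, 283], [344, 271], [372, 263], [381, 264]]
10 [[[170.0, 208.0], [171.0, 229.0], [205.0, 209.0], [206.0, 229.0]], [[360.0, 285.0], [388.0, 276.0], [341.0, 273.0], [367.0, 265.0]]]
15 [[[172.0, 211.0], [173.0, 232.0], [206.0, 210.0], [208.0, 230.0]], [[359.0, 289.0], [387.0, 280.0], [340.0, 274.0], [367.0, 265.0]]]
20 [[[173.0, 214.0], [174.0, 235.0], [207.0, 211.0], [209.0, 231.0]], [[359.0, 292.0], [386.0, 283.0], [340.0, 274.0], [366.0, 266.0]]]
25 [[[176.0, 217.0], [177.0, 238.0], [209.0, 212.0], [211.0, 232.0]], [[358.0, 295.0], [385.0, 286.0], [339.0, 275.0], [365.0, 267.0]]]
```

Run:
```python
from h import *
# bowl centre from ellipse fits / rim extremes
for n,f,box in(('scene','scene8',(380,220,460,280)),('side','side8',(270,180,330,225))):
    im=cv2.imread(f'pics/{n}0.png');C=cam(n);h=cv2.cvtColor(im,cv2.COLOR_BGR2HSV)
    m=cv2.inRange(h,(0,0,165),(180,60,255));x0,y0,x1,y1=box
    for c in cv2.findContours(m[y0:y1,x0:x1],cv2.RETR_EXTERNAL,cv2.CHAIN_APPROX_NONE)[0]:
        if cv2.contourArea(c)>200:
            c=c+np.array([x0,y0]);x=c[:,0]; print(n,cv2.contourArea(c),x.min(0),x.max(0),cv2.boundingRect(c))
            pts=np.array([onz(C,q.astype(float),106)[:2] for q in x]); print('circle',cv2.minEnclosingCircle(pts.astype(np.float32)))
print('side guess',onz(cam('side'),(300.5,200),106))
d=np.load('w1.npz'); C=cam('wrist',{'ee_pos':d['p'],'orientation':d['r']})
print('scale w1',[onz(C,p,34)[:2].round() for p in((491,183),(622,173),(500,307))], 'bowl floor edge left',onz(C,(540,255),66)[:2])
q=(10,14.9,-4.9)
def sc(P,psi,pit): return toolpose(P,Ro.from_euler('ZY',[psi,-pit],degrees=True).as_matrix(),q)
W=[((530,-285,170),-75,30,3),((525,-170,180),-50,30,5),((515,-10,180),-20,30,6),((500,140,180),5,30,5),((488,240,180),18,30,5),((486,258,180),20,30,2)]
plan([(*sc(P,a,b),n) for P,a,b,n in W],-1)
```

```text
scene 3152.0 [385 220] [453 279] (385, 220, 69, 60)
circle ((558.3023071289062, 275.1751708984375), 127.5588607788086)
side 596.5 [279 188] [321 206] (279, 188, 43, 19)
circle ((542.970703125, 274.79510498046875), 72.36901092529297)
side guess [537.28779693 251.53605264 106.        ]
scale w1 [array([471., 183.]), array([458., 338.]), array([620., 210.])] bowl floor edge left [545.09317351 231.8035572 ]
1 [2.7, -1.6, -7.0] [-0.017, 0.0, -0.019] 
2 [2.7, -1.5, -7.0] [-0.018, 0.0, -0.02] 
3 [2.8, -1.3, -7.0] [-0.017, 0.0, -0.019] 
4 [14.8, -1.8, -15.0] [-0.056, 0.0, -0.067] 
5 [14.8, 0.0, -15.1] [-0.056, 0.0, -0.067] 
6 [14.8, 1.9, -15.0] [-0.056, 0.0, -0.067] 
7 [14.6, 3.6, -14.9] [-0.057, 0.0, -0.067] 
8 [14.3, 5.5, -14.6] [-0.056, 0.0, -0.067] 
9 [15.1, 9.2, -12.7] [-0.056, 0.0, -0.067] 
10 [14.5, 10.8, -12.1] [-0.056, 0.0, -0.067] 
11 [13.6, 12.5, -11.4] [-0.056, 0.0, -0.066] 
12 [12.8, 13.9, -10.7] [-0.056, 0.0, -0.067] 
13 [11.8, 15.4, -9.9] [-0.056, 0.0, -0.067] 
14 [10.8, 16.6, -9.0] [-0.056, 0.0, -0.067] 
15 [8.9, 20.4, -7.5] [-0.056, 0.0, -0.067] 
16 [7.4, 21.2, -6.2] [-0.056, 0.0, -0.067] 
17 [6.1, 22.1, -5.1] [-0.056, 0.0, -0.066] 
18 [4.5, 22.7, -3.8] [-0.056, 0.0, -0.067] 
19 [3.0, 23.1, -2.6] [-0.057, 0.0, -0.067] 
20 [0.2, 16.5, -0.1] [-0.029, 0.0, -0.035] 
21 [-0.4, 16.5, 0.3] [-0.029, 0.0, -0.035] 
22 [-1.0, 16.5, 0.8] [-0.029, 0.0, -0.034] 
23 [-1.5, 16.3, 1.3] [-0.029, 0.0, -0.035] 
24 [-2.1, 16.3, 1.8] [-0.029, 0.0, -0.035] 
25 [-1.4, 7.5, 1.2] [-0.011, 0.0, -0.013] 
26 [-1.5, 7.4, 1.2] [-0.012, 0.0, -0.014]
```

```bash
python3 -m pendant '{"grip":[-1,-1,-1,-1,-1,-1,-1,-1],"linear":[[2.7,-1.6,-7],[2.7,-1.5,-7],[2.8,-1.3,-7],[14.8,-1.8,-15],[14.8,0,-15],[14.8,1.9,-15],[14.6,3.6,-14.9],[14.3,5.5,-14.6]],"angular":[[-0.017,0,-0.019],[-0.018,0,-0.02],[-0.017,0,-0.019],[-0.056,0,-0.067],[-0.056,0,-0.067],[-0.056,0,-0.067],[-0.057,0,-0.067],[-0.056,0,-0.067]]}'
python3 -m pendant '{"grip":[-1,-1,-1,-1,-1,-1,-1,-1,-1,-1,-1],"linear":[[15,9.2,-12.7],[14.5,10.8,-12],[13.6,12.5,-11.4],[12.8,13.9,-10.7],[11.8,15.4,-9.9],[10.8,16.6,-9],[8.9,20.4,-7.5],[7.4,21.2,-6.2],[6,22,-5],[4.5,22.7,-3.8],[3,23,-2.6]],"angular":[[-0.056,0,-0.067],[-0.056,0,-0.067],[-0.056,0,-0.066],[-0.056,0,-0.067],[-0.056,0,-0.067],[-0.056,0,-0.067],[-0.056,0,-0.067],[-0.056,0,-0.067],[-0.056,0,-0.066],[-0.056,0,-0.067],[-0.057,0,-0.067]]}'
python3 -m pendant '{"grip":[-1,-1,-1,-1,-1,-1,-1,-1,-1],"linear":[[0.2,16.5,0],[-0.4,16.5,0.3],[-1,16.5,0.8],[-1.5,16.3,1.3],[-2,16.3,1.8],[-1.4,7.5,1.2],[-1.5,7.4,1.2],[0,0,0],[0,0,0]],"angular":[[-0.029,0,-0.035],[-0.029,0,-0.035],[-0.029,0,-0.034],[-0.029,0,-0.035],[-0.029,0,-0.035],[-0.011,0,-0.013],[-0.012,0,-0.014],[0,0,0],[0,0,0]]}'
python3 look.py 9 270 130 345 230 380 150 460 240
python3 - <<'E'
from h import *
q=(10,14.9,-4.9);o=ctrl.get_obs();print(o['qpos'].round(2))
def L(x,z,psi,pit):  # lip placed x mm before bowl centre
    S=Ro.from_euler('ZY',[psi,-pit],degrees=True).as_matrix();f=np.array([np.cos(np.radians(psi)),np.sin(np.radians(psi)),0])
    return toolpose(np.array([545,275,0])+f*x+[0,0,z]-S@[40,0,0],S,q)
W=[(-15,140,20,5,6),(-22,120,20,-12,4),(-22,98,20,-36,6),(-22,98,20,-65,8),(-22,110,20,-72,3)]
plan([(*L(x,z,a,b),n) for x,z,a,b,n in W],-1)
E
```

```text
t: 13.75
ee_pos: [472.7, -106.9, 201.7]
orientation: [1.041, 2.251, -0.378]
ft_force: [-0.3, 1.3, -2.8]
width: 15.9
grasp_force: 30.0
t: 14.67
ee_pos: [419.4, 136.9, 216.9]
orientation: [-0.109, 2.458, 0.045]
ft_force: [-0.2, -0.2, -3.5]
width: 16.0
grasp_force: 30.0
t: 15.42
ee_pos: [411.7, 233.1, 216.8]
orientation: [-0.42, 2.43, 0.161]
ft_force: [-0.8, 0.5, -4.2]
width: 16.1
grasp_force: 30.0
P [487. 260. 195.] S [[0.82, -0.34, -0.45], [0.29, 0.94, -0.17], [0.49, 0.01, 0.87]]
side 3344 [307.0, 155.0] onpan [ 94. -22.] world@13 [742. 867.]
side 67 [277.0, 174.0] onpan [-14.  12.] world@13 [562. 696.]
side 5 [270.0, 180.0] onpan [-40.  12.] world@13 [526. 649.]
scene 249 [406.0, 174.0] onpan [-244.   88.] world@13 [164. 289.]
scene 104 [417.0, 196.0] onpan [-16.   8.] world@13 [264. 310.]
[ 0.58  0.04  2.39 -1.29  0.15 -0.1 ]
1 [0.2, -1.0, 5.7] [0.001, 0.07, -0.001] 
2 [-0.1, -0.9, 5.8] [0.001, 0.07, -0.002] 
3 [-0.6, -1.0, 5.7] [0.001, 0.07, -0.001] 
4 [-1.0, -1.0, 5.7] [0.001, 0.07, -0.001] 
5 [-1.3, -0.9, 5.6] [0.001, 0.07, -0.001] 
6 [-1.8, -1.0, 5.5] [0.001, 0.07, -0.002] 
7 [-3.4, 0.0, -1.2] [0.0, 0.074, 0.0] 
8 [-3.3, 0.0, -1.5] [0.0, 0.075, 0.0] 
9 [-3.2, 0.0, -1.8] [0.0, 0.074, 0.0] 
10 [-3.0, 0.0, -1.9] [0.0, 0.074, 0.0] 
11 [-6.4, 0.0, -1.2] [0.0, 0.07, 0.0] 
12 [-6.4, 0.0, -1.7] [0.0, 0.07, 0.0] 
13 [-6.1, 0.0, -2.1] [0.0, 0.069, 0.0] 
14 [-6.1, 0.0, -2.6] [0.0, 0.07, 0.0] 
15 [-5.8, 0.0, -2.9] [0.0, 0.07, 0.0] 
16 [-5.6, 0.0, -3.4] [0.0, 0.07, 0.0] 
17 [-5.9, 0.0, -4.2] [0.0, 0.063, 0.0] 
18 [-5.6, 0.0, -4.5] [0.0, 0.064, 0.0] 
19 [-5.3, 0.0, -4.9] [0.0, 0.063, 0.0] 
20 [-5.0, 0.0, -5.2] [0.0, 0.063, 0.0] 
21 [-4.7, 0.0, -5.5] [0.0, 0.063, 0.0] 
22 [-4.3, 0.0, -5.8] [0.0, 0.064, 0.0] 
23 [-3.9, 0.0, -6.0] [0.0, 0.063, 0.0] 
24 [-3.5, 0.0, -6.3] [0.0, 0.063, 0.0] 
25 [0.0, 0.0, -5.7] [0.0, 0.041, 0.0] 
26 [0.3, 0.0, -5.6] [0.0, 0.04, 0.0] 
27 [0.5, 0.0, -5.7] [0.0, 0.041, 0.0]
```

```bash
python3 -m pendant '{"grip":[-1,-1,-1,-1,-1,-1,-1,-1],"linear":[[0.2,-1,5.7],[-0.1,-1,5.8],[-0.6,-1,5.7],[-1,-1,5.7],[-1.3,-1,5.6],[-1.8,-1,5.5],[0,0,0],[0,0,0]],"angular":[[0,0.07,0],[0,0.07,0],[0,0.07,0],[0,0.07,0],[0,0.07,0],[0,0.07,0],[0,0,0],[0,0,0]]}'
cat > pour.py <<'E'
from h import *
import sys
q=(10,14.9,-4.9);o=ctrl.get_obs();print(o['qpos'].round(2))
def L(x,z,psi,pit):
    S=Ro.from_euler('ZY',[psi,-pit],degrees=True).as_matrix();f=np.array([np.cos(np.radians(psi)),np.sin(np.radians(psi)),0])
    return toolpose(np.array([545,275,0])+f*x+[0,0,z]-S@[40,0,0],S,q)
plan([(*L(*w[:4]),w[4]) for w in eval(sys.argv[1])],-1)
E
python3 look.py 10 270 130 345 230 380 150 460 240
python3 pour.py '[(-22,120,20,-12,4),(-22,98,20,-36,6),(-22,98,20,-65,8),(-22,110,20,-72,3)]'
python3 - <<'E'
from h import *
im=cv2.imread('pics/scene10.png');h=cv2.cvtColor(im,cv2.COLOR_BGR2HSV);m=cv2.inRange(h,(0,0,165),(180,60,255));x0,y0,x1,y1=390,180,455,235
o=ctrl.get_obs();R=Ro.from_rotvec(o['orientation']).as_matrix();p=o['ee_pos'];M,t=graspT(10,14.9,-4.9);A=cam('scene')
print([proj(A,p+R@(M@np.array(X)+t)).round().tolist() for X in((40,-36,1),(40,36,1),(-38,-36,28),(-38,36,28))])
for c in cv2.findContours(m[y0:y1,x0:x1],cv2.RETR_EXTERNAL,cv2.CHAIN_APPROX_NONE)[0]:
    if cv2.contourArea(c)>50: print((cv2.approxPolyDP(cv2.convexHull(c),2.5,True)[:,0]+[x0,y0]).tolist())
E
```

```text
t: 16.18
ee_pos: [432.5, 226.3, 203.5]
orientation: [-0.439, 2.659, 0.079]
ft_force: [0.9, 0.4, -4.0]
width: 15.8
grasp_force: 30.0
P [502. 249. 164.] S [[0.91, -0.32, -0.26], [0.31, 0.95, -0.07], [0.27, -0.02, 0.96]]
side 3242 [308.0, 153.0] onpan [143.  87.] world@13 [750. 883.]
side 86 [280.0, 185.0] onpan [-25.  14.] world@13 [549. 593.]
scene 13 [392.0, 153.0] onpan [-350.  108.] world@13 [ 64. 256.]
scene 6 [409.0, 151.0] onpan [-338.  157.] world@13 [ 55. 309.]
scene 238 [403.0, 183.0] onpan [-151.   49.] world@13 [209. 277.]
scene 125 [411.0, 208.0] onpan [-19.   7.] world@13 [315. 287.]
[ 0.52  0.1   2.23 -0.26  0.38 -1.16]
1 [-3.2, 2.0, 3.0] [-0.005, 0.121, -0.005] 
2 [-3.5, 1.9, 2.6] [-0.005, 0.12, -0.005] 
3 [-3.8, 1.9, 2.2] [-0.005, 0.121, -0.005] 
4 [-4.1, 1.9, 1.7] [-0.005, 0.12, -0.005] 
5 [-6.4, 0.0, -1.2] [0.0, 0.07, 0.0] 
6 [-6.3, 0.0, -1.7] [0.0, 0.07, 0.0] 
7 [-6.2, 0.0, -2.1] [0.0, 0.069, 0.0] 
8 [-6.1, 0.0, -2.6] [0.0, 0.07, 0.0] 
9 [-5.8, 0.0, -2.9] [0.0, 0.07, 0.0] 
10 [-5.6, 0.0, -3.4] [0.0, 0.07, -0.001] 
11 [-5.9, 0.0, -4.2] [0.0, 0.063, 0.0] 
12 [-5.6, 0.0, -4.5] [0.0, 0.064, 0.0] 
13 [-5.3, 0.0, -4.9] [0.0, 0.063, 0.0] 
14 [-5.0, 0.0, -5.2] [0.0, 0.063, 0.0] 
15 [-4.6, 0.0, -5.5] [0.0, 0.063, 0.0] 
16 [-4.3, 0.0, -5.8] [0.0, 0.064, 0.0] 
17 [-4.0, 0.0, -6.0] [0.0, 0.063, 0.0] 
18 [-3.5, 0.0, -6.3] [0.0, 0.063, 0.0] 
19 [0.0, 0.0, -5.7] [0.0, 0.041, 0.0] 
20 [0.3, 0.0, -5.6] [0.0, 0.041, 0.0] 
21 [0.5, 0.0, -5.7] [0.0, 0.04, 0.0] 
[[405.0, 225.0], [432.0, 219.0], [392.0, 202.0], [418.0, 196.0]]
[[432, 186], [448, 223], [444, 234], [398, 234], [393, 190]]
```

```bash
python3 -m pendant '{"grip":[-1,-1,-1,-1,-1,-1,-1,-1],"linear":[[-2,1.3,2.1],[-2.2,1.3,1.9],[-2.4,1.3,1.7],[-2.5,1.3,1.5],[-2.6,1.3,1.3],[-2.8,1.3,1.1],[0,0,0],[0,0,0]],"angular":[[-0.003,0.08,-0.003],[-0.003,0.08,-0.003],[-0.003,0.08,-0.003],[-0.003,0.08,-0.003],[-0.003,0.08,-0.003],[-0.003,0.08,-0.003],[0,0,0],[0,0,0]]}'
python3 look.py 11 270 130 345 230 380 190 460 260
python3 pour.py '[(-22,98,20,-36,5),(-22,98,20,-65,7),(-22,110,20,-72,2)]'
```

```text
t: 16.95
ee_pos: [444.9, 239.0, 196.6]
orientation: [0.536, -3.065, 0.013]
ft_force: [1.1, -0.3, -4.3]
width: 15.7
grasp_force: 30.0
P [489. 254. 128.] S [[0.92, -0.34, 0.19], [0.33, 0.94, 0.07], [-0.2, -0.0, 0.98]]
side 2953 [312.0, 157.0] onpan [375. 356.] world@13 [751. 835.]
side 7 [271.0, 148.0] onpan [268. 493.] world@13 [610. 995.]
side 12 [271.0, 154.0] onpan [217. 418.] world@13 [593. 930.]
side 26 [278.0, 186.0] onpan [ 7. 56.] world@13 [538. 581.]
scene 103 [408.0, 199.0] onpan [-64.  16.] world@13 [276. 283.]
scene 39 [418.0, 218.0] onpan [-2. 17.] world@13 [354. 303.]
scene 30 [411.0, 227.0] onpan [ 20. -14.] world@13 [394. 278.]
scene 32 [414.0, 235.0] onpan [ 43. -16.] world@13 [423. 283.]
scene 39 [421.0, 238.0] onpan [56. -1.] world@13 [433. 302.]
[ 0.47  0.3   1.9   0.    0.98 -1.45]
1 [-7.8, -0.1, -1.5] [0.0, 0.084, -0.001] 
2 [-7.7, 0.0, -2.2] [-0.001, 0.085, 0.0] 
3 [-7.4, -0.1, -2.9] [0.0, 0.084, -0.001] 
4 [-7.2, -0.1, -3.4] [0.0, 0.084, 0.0] 
5 [-6.8, -0.1, -4.1] [-0.001, 0.085, -0.001] 
6 [-6.7, 0.0, -4.8] [0.0, 0.072, 0.0] 
7 [-6.4, 0.0, -5.2] [0.0, 0.073, 0.0] 
8 [-6.0, 0.0, -5.7] [0.0, 0.072, 0.0] 
9 [-5.5, 0.0, -6.0] [0.0, 0.072, 0.0] 
10 [-5.1, 0.0, -6.5] [0.0, 0.072, 0.0] 
11 [-4.6, 0.0, -6.8] [0.0, 0.073, 0.0] 
12 [-4.1, 0.0, -7.2] [0.0, 0.072, 0.0] 
13 [0.1, 0.0, -8.5] [0.0, 0.061, 0.0] 
14 [0.5, 0.0, -8.5] [0.0, 0.061, 0.0]
```

```bash
python3 -m pendant '{"grip":[-1,-1,-1,-1,-1,-1,-1,-1,-1,-1,-1,-1],"linear":[[-7.8,0,-1.5],[-7.7,0,-2.2],[-7.4,0,-2.9],[-7.2,0,-3.4],[-6.8,0,-4],[-6.7,0,-4.8],[-6.4,0,-5.2],[-6,0,-5.7],[-5.5,0,-6],[-5,0,-6.5],[0,0,0],[0,0,0]],"angular":[[0,0.084,0],[0,0.085,0],[0,0.084,0],[0,0.084,0],[0,0.085,0],[0,0.072,0],[0,0.073,0],[0,0.072,0],[0,0.072,0],[0,0.072,0],[0,0,0],[0,0,0]]}'
python3 -m pendant '{"grip":[-1,-1,-1,-1],"linear":[[-5,0,-9],[-5,0,-9],[0,0,0],[0,0,0]],"angular":[[0,0.06,0],[0,0.06,0],[0,0,0],[0,0,0]]}'
python3 look.py 12 270 150 345 260 385 205 465 295
```

```text
t: 18.05
ee_pos: [519.5, 266.5, 209.1]
orientation: [0.402, -2.299, 0.176]
ft_force: [-0.8, -1.0, -2.3]
width: 15.6
grasp_force: 30.0
t: 18.38
ee_pos: [538.3, 273.4, 214.6]
orientation: [0.382, -2.183, 0.194]
ft_force: [-0.8, -0.2, -2.5]
width: 15.8
grasp_force: 30.0
P [515. 265. 136.] S [[0.42, -0.34, 0.84], [0.15, 0.94, 0.3], [-0.89, -0.0, 0.45]]
side 1879 [300.0, 168.0] onpan [-136. -116.] world@13 [666. 727.]
side 45 [309.0, 204.0] onpan [ 48. -45.] world@13 [608. 398.]
scene 15 [431.0, 207.0] onpan [-49.  36.] world@13 [309. 345.]
scene 24 [418.0, 263.0] onpan [ 90. -11.] world@13 [524. 283.]
scene 31 [430.0, 263.0] onpan [101.  23.] world@13 [526. 315.]
```

```bash
cat > go.py <<'E'
from h import *
import sys
q=(10,14.9,-4.9)
W=eval(sys.argv[1])
plan([(*toolpose(np.array(P,float),Ro.from_euler('ZY',[a,-b],degrees=True).as_matrix(),q),n) for P,a,b,n in W],-1)
E
python3 go.py '[((510,263,215),20,-63,3),((515,200,215),16,0,12)]'
```

```text
1 [22.1, 0.0, -14.2] [0.0, -0.002, -0.001] 
3 [22.0, -0.1, -14.3] [0.001, -0.002, -0.001] 
4 [3.6, -4.7, 7.8] [-0.002, -0.092, 0.006] 
5 [4.3, -4.8, 7.4] [-0.003, -0.091, 0.005] 
6 [4.9, -4.8, 7.0] [-0.002, -0.092, 0.006] 
7 [5.6, -4.8, 6.5] [-0.002, -0.092, 0.006] 
8 [6.0, -4.9, 5.9] [-0.002, -0.091, 0.006] 
9 [6.6, -5.0, 5.4] [-0.003, -0.092, 0.005] 
10 [7.0, -5.0, 4.7] [-0.002, -0.091, 0.006] 
11 [7.3, -5.0, 4.1] [-0.002, -0.092, 0.006] 
12 [7.7, -5.1, 3.3] [-0.002, -0.092, 0.005] 
13 [7.9, -5.2, 2.6] [-0.003, -0.091, 0.006] 
14 [8.1, -5.2, 1.9] [-0.002, -0.092, 0.006] 
15 [8.2, -5.2, 1.2] [-0.002, -0.092, 0.006]
```

```bash
python3 -m pendant '{"grip":[-1,-1,-1,-1,-1],"linear":[[22,0,-14.2],[22,0,-14.2],[22,0,-14.2],[0,0,0],[0,0,0]],"angular":[[0,0,0],[0,0,0],[0,0,0],[0,0,0],[0,0,0]]}'
python3 look.py 13 270 150 345 260 385 215 465 295
python3 - <<'E'
from h import *
print(np.round(ctrl.get_obs()['ft_force'],2))
# bowl sink: vertical shift of bowl rim between side0/scene0 and now, scale fixed
for n,box in(('scene',(392,255,455,276)),('side',(275,196,325,218))):
    a=cv2.imread(f'pics/{n}0.png',0);b=cv2.imread(f'pics/{n}13.png',0);x0,y0,x1,y1=box
    T=a[y0:y1,x0:x1];r=cv2.matchTemplate(b[y0-12:y1+12,x0-6:x1+6],T,cv2.TM_CCOEFF_NORMED);_,m,_,l=cv2.minMaxLoc(r);print(n,'shift',l[0]-6,l[1]-12,m)
    C=cam(n);print('px/25mm',proj(C,(545,275,106))-proj(C,(545,275,81)))
d=cv2.imread('pics/scene13.png')[205:300,380:470];e=cv2.imread('pics/scene0.png')[205:300,380:470]
# rim near-edge: column profiles of brightness gradient at x=422
for n in('scene0','scene13'):
    g=cv2.imread(f'pics/{n}.png',0);print(n,g[225:290,415:430].mean(1).astype(int).tolist())
E
```

```text
t: 18.9
ee_pos: [534.1, 272.1, 295.5]
orientation: [0.383, -2.186, 0.193]
ft_force: [-0.1, 0.5, -2.7]
width: 16.2
grasp_force: 30.0
P [511. 263. 216.] S [[0.42, -0.34, 0.84], [0.15, 0.94, 0.3], [-0.89, -0.0, 0.45]]
side 2030 [303.0, 170.0] onpan [ -4. -56.] world@13 [676. 711.]
side 14 [291.0, 151.0] onpan [-74. -42.] world@13 [686. 935.]
side 45 [309.0, 204.0] onpan [198.  41.] world@13 [608. 398.]
scene 5 [409.0, 260.0] onpan [135. -51.] world@13 [517. 259.]
scene 24 [418.0, 263.0] onpan [148. -26.] world@13 [524. 283.]
scene 31 [430.0, 263.0] onpan [158.   7.] world@13 [526. 315.]
[ 0.21 -0.58 -2.48]
scene shift 0 3 0.7220468521118164
px/25mm [ 1.41619393 -6.75149915]
side shift 1 4 0.7073354721069336
px/25mm [-0.19540083 -6.95041044]
scene0 [231, 192, 179, 178, 178, 178, 178, 177, 178, 177, 177, 177, 178, 190, 214, 225, 229, 230, 232, 232, 231, 232, 232, 231, 232, 234, 233, 232, 234, 236, 235, 235, 236, 235, 236, 236, 233, 222, 189, 138, 131, 132, 133, 133, 132, 133, 137, 145, 148, 148, 148, 147, 147, 151, 171, 197, 198, 198, 198, 192, 168, 131, 125, 123, 122]
scene13 [239, 219, 166, 148, 145, 140, 137, 136, 137, 136, 136, 137, 136, 136, 136, 136, 138, 150, 156, 159, 160, 161, 162, 161, 162, 162, 162, 161, 164, 163, 162, 163, 165, 166, 164, 159, 153, 148, 141, 137, 141, 144, 122, 116, 116, 117, 117, 116, 117, 120, 127, 130, 130, 130, 131, 130, 131, 131, 131, 131, 121, 105, 102, 101, 100]
```

```bash
python3 -m pendant '{"grip":[-1,-1,-1,-1,-1,-1,-1,-1,-1,-1,-1,-1],"linear":[[3.6,-4.7,7.8],[4.3,-4.8,7.4],[4.9,-4.8,7],[5.6,-4.8,6.5],[6,-4.9,5.9],[6.6,-5,5.4],[7,-5,4.7],[7.3,-5,4],[7.7,-5.1,3.3],[7.9,-5.2,2.6],[8.1,-5.2,1.9],[8.2,-5.2,1.2]],"angular":[[-0.002,-0.092,0.006],[-0.002,-0.092,0.006],[-0.002,-0.092,0.006],[-0.002,-0.092,0.006],[-0.002,-0.092,0.006],[-0.002,-0.092,0.006],[-0.002,-0.092,0.006],[-0.002,-0.092,0.006],[-0.002,-0.092,0.006],[-0.002,-0.092,0.006],[-0.002,-0.092,0.006],[-0.002,-0.092,0.006]]}'
python3 go.py '[((530,90,140),12,0,5),((556,-16,130),7.4,0,4),((556,-16,15),7.4,0,6)]'
```

```text
t: 20.0
ee_pos: [456.8, 183.5, 271.6]
orientation: [-0.408, 2.943, 0.027]
ft_force: [0.4, -0.2, -1.5]
width: 15.8
grasp_force: 30.0
1 [5.3, -21.1, 14.1] [0.001, -0.001, 0.013] 
2 [5.1, -21.1, 14.2] [0.001, 0.0, 0.013] 
3 [4.8, -21.2, 14.2] [0.002, -0.001, 0.013] 
4 [4.6, -21.2, 14.2] [0.001, -0.001, 0.014] 
5 [4.2, -21.2, 14.3] [0.001, -0.001, 0.013] 
6 [-0.5, -26.1, 2.6] [0.004, 0.0, 0.02] 
7 [-0.9, -26.1, 2.7] [0.003, 0.0, 0.019] 
8 [-1.5, -26.0, 2.8] [0.004, 0.0, 0.02] 
9 [-2.0, -26.0, 2.9] [0.003, 0.0, 0.02] 
10 [3.3, 0.0, 18.9] [0.0, 0.0, 0.0] 
15 [3.3, 0.0, 18.8] [0.0, 0.0, 0.0]
```

Before lowering, I'll move above the mat and check the bowl, the pan and the slug count with clear views.

```bash
python3 -m pendant '{"grip":[-1,-1,-1,-1,-1,-1,-1,-1,-1,-1,-1],"linear":[[5.3,-21,14],[5,-21,14],[4.8,-21.2,14],[4.6,-21.2,14],[4.2,-21.2,14],[-0.5,-26,2.6],[-0.9,-26,2.7],[-1.5,-26,2.8],[-2,-26,2.9],[0,0,0],[0,0,0]],"angular":[[0.001,0,0.013],[0.001,0,0.013],[0.001,0,0.013],[0.001,0,0.013],[0.001,0,0.013],[0.003,0,0.02],[0.003,0,0.02],[0.003,0,0.02],[0.003,0,0.02],[0,0,0],[0,0,0]]}'
python3 - <<'E'
from h import *
o=ctrl.get_obs();print(o['ft_force'].round(2))
R=Ro.from_rotvec(o['orientation']).as_matrix();p=np.array(o['ee_pos'])
for n in('scene','side'):
    b=ctrl.get_image(n)[:,:,::-1].copy();cv2.imwrite(f'pics/{n}14.png',b);a=cv2.imread(f'pics/{n}0.png');C=cam(n)
    U=8
    box=(392,252,455,274) if n=='scene' else (275,196,325,216);x0,y0,x1,y1=box
    big=lambda i:cv2.resize(cv2.cvtColor(i,cv2.COLOR_BGR2GRAY),None,fx=U,fy=U,interpolation=cv2.INTER_CUBIC)
    r=cv2.matchTemplate(big(b[y0-8:y1+8,x0-3:x1+3]),big(a[y0:y1,x0:x1]),cv2.TM_CCOEFF_NORMED);_,m,_,l=cv2.minMaxLoc(r)
    k=(proj(C,(545,275,81))-proj(C,(545,275,106)))[1]/25
    print(n,'dy px',l[1]/U-8,'dx',l[0]/U-3,'score',m,'sink mm',(l[1]/U-8)/k)
    h=cv2.cvtColor(b,cv2.COLOR_BGR2HSV);m=cv2.inRange(h,(13,80,90),(28,255,255))
    h0=cv2.inRange(cv2.cvtColor(a,cv2.COLOR_BGR2HSV),(13,80,90),(28,255,255)); m[cv2.dilate(h0,np.ones((5,5)))>0]=0 if n=='scene' else m[cv2.dilate(h0,np.ones((5,5)))>0]
    kk,lb,st,ce=cv2.connectedComponentsWithStats(m);print([(int(s[4]),c.round().tolist()) for s,c in zip(st[1:],ce[1:]) if 6<s[4]<400])
    M,t=graspT(10,14.9,-4.9);print('pred lip',[proj(C,p+R@(M@np.array(X)+t)).round().tolist() for X in((40,-36,1),(40,36,1),(-38,-36,28),(-38,36,28))])
E
```

```text
t: 20.92
ee_pos: [496.8, -23.2, 188.4]
orientation: [-0.189, 2.971, 0.021]
ft_force: [-0.1, 0.9, -2.9]
width: 15.6
grasp_force: 30.0
[-0.11  0.94 -2.94]
scene dy px 3.0 dx -0.25 score 0.9268458485603333 sink mm 11.108643919383319
[(14, [314.0, 162.0]), (95, [304.0, 171.0]), (7, [289.0, 178.0]), (269, [303.0, 201.0]), (34, [200.0, 212.0]), (23, [418.0, 263.0]), (29, [430.0, 263.0]), (12, [297.0, 285.0])]
pred lip [[292.0, 252.0], [322.0, 250.0], [288.0, 221.0], [317.0, 219.0]]
side dy px 3.125 dx -3.0 score 0.4734938442707062 sink mm 11.240343380446232
[(26, [151.0, 6.0]), (270, [206.0, 163.0]), (58, [231.0, 167.0]), (49, [180.0, 172.0]), (137, [365.0, 177.0]), (15, [304.0, 194.0]), (131, [417.0, 197.0]), (43, [305.0, 204.0]), (198, [401.0, 211.0]), (319, [423.0, 228.0]), (306, [454.0, 231.0]), (34, [318.0, 224.0]), (7, [375.0, 245.0]), (280, [448.0, 258.0]), (7, [577.0, 272.0]), (7, [565.0, 277.0]), (32, [353.0, 310.0]), (26, [363.0, 316.0]), (55, [287.0, 352.0])]
pred lip [[352.0, 234.0], [340.0, 222.0], [326.0, 231.0], [315.0, 219.0]]
```

Run:
```python
from h import *
A=cam('scene');B=cam('side')
def tri(a,b):
    p,d=ray(A,a);q,e=ray(B,b);d/=np.linalg.norm(d);e/=np.linalg.norm(e)
    t=np.linalg.lstsq(np.c_[d,-e],q-p,rcond=None)[0];x=p+d*t[0];y=q+e*t[1];return ((x+y)/2).round(),'gap',np.linalg.norm(x-y).round(1)
print('stray',tri((200,212),(287,352)),onz(A,(200,212),9),onz(B,(287,352),9))
for n,pts in(('scene',[(200,212),(418,263),(430,263),(297,285),(303,201)]),('side',[(287,352),(305,204),(318,224),(353,310),(363,316),(304,194)])):
    h=cv2.cvtColor(cv2.imread(f'pics/{n}14.png'),cv2.COLOR_BGR2HSV);h0=cv2.cvtColor(cv2.imread(f'pics/{n}0.png'),cv2.COLOR_BGR2HSV)
    for x,y in pts: print(n,(x,y),h[y-1:y+2,x-1:x+2].reshape(-1,3).mean(0).round(),'before',h0[y,x])
# whitish pan content: compare
for k in (7,8,9):
    im=cv2.imread(f'pics/scene{k}.png');h=cv2.cvtColor(im,cv2.COLOR_BGR2HSV);m=cv2.inRange(h,(13,80,90),(28,255,255));kk,lb,st,ce=cv2.connectedComponentsWithStats(m[195:225,190:215]);print(k,[(int(s[4]),(c+[190,195]).round().tolist()) for s,c in zip(st[1:],ce[1:]) if s[4]>6])
    s=cv2.imread(f'pics/side{k}.png');m=cv2.inRange(cv2.cvtColor(s,cv2.COLOR_BGR2HSV),(13,80,90),(28,255,255));kk,lb,st,ce=cv2.connectedComponentsWithStats(m[330:400,250:330]);print('  side',[(int(q[4]),(c+[250,330]).round().tolist()) for q,c in zip(st[1:],ce[1:]) if q[4]>6])
```

```text
stray (array([ 340., -314.,    9.]), 'gap', np.float64(3.1)) [ 338.50641465 -312.84335702    9.        ] [ 340.64074404 -315.72903567    9.        ]
scene (200, 212) [ 23. 177. 216.] before [110  20 151]
scene (418, 263) [ 23. 157. 230.] before [132   8 151]
scene (430, 263) [ 32.  82. 215.] before [138   6 216]
scene (297, 285) [ 17.  76. 121.] before [ 19  36 205]
scene (303, 201) [ 17. 255. 215.] before [106  19 146]
side (287, 352) [ 23. 169. 230.] before [103  30 135]
side (305, 204) [ 13. 238. 198.] before [105   2 249]
side (318, 224) [ 13. 236. 198.] before [ 99  23 212]
side (353, 310) [ 23. 169. 230.] before [107 192 213]
side (363, 316) [ 23. 158. 235.] before [ 22 166 232]
side (304, 194) [ 20. 102. 112.] before [129   9 195]
7 [(35, [199.0, 211.0])]
  side [(56, [287.0, 353.0])]
8 [(106, [210.0, 218.0]), (108, [196.0, 220.0])]
  side [(55, [287.0, 352.0])]
9 [(35, [200.0, 212.0])]
  side [(56, [287.0, 352.0])]
```

The numbers: the bowl has sunk about 11 mm, so about five slugs are in it. Two are in the trough, and one slipped off the pan edge onto the bench at (340,-314). I'll re-grasp the scoop cleanly on the mat, then scoop the stray against the trough's outer wall.

```bash
python3 go.py '[((556,-16,8),7.4,0,7)]'; python3 -m pendant '{"grip":[-1,-1,-1,-1,-1,-1,-1,-1],"linear":[[3.3,0,17],[3.3,0,17],[3.3,0,17],[3.3,0,17],[3.3,0,17],[3.3,0,17],[3,0,15],[0,0,0]],"angular":[[0,0,0],[0,0,0],[0,0,0],[0,0,0],[0,0,0],[0,0,0],[0,0,0],[0,0,0]]}'
python3 look.py 15 0 0 1 1 0 0 1 1
```

```text
1 [2.9, -0.3, 17.3] [0.0, -0.001, 0.0] 
7 [3.0, -0.2, 17.3] [0.0, -0.001, 0.0] 
t: 21.68
ee_pos: [492.9, -21.0, 68.3]
orientation: [-0.195, 2.972, 0.022]
ft_force: [-0.5, 0.3, -2.7]
width: 15.9
grasp_force: 30.0
P [551. -13.  10.] S [[0.99, -0.13, 0.01], [0.13, 0.99, -0.0], [-0.01, 0.0, 1.0]]
```

```bash
for i in 1 2; do python3 -m pendant '{"grip":[-1,-1,-1],"linear":[[0.4,0,2],[0.2,0,1],[0,0,0]],"angular":[[0,0,0],[0,0,0],[0,0,0]]}' | egrep 'ee_pos|ft'; done
```

```text
ee_pos: [495.9, -22.2, 68.5]
ft_force: [0.5, -0.2, -1.5]
ee_pos: [495.3, -22.4, 64.8]
ft_force: [0.1, -0.1, -1.7]
```

```bash
for i in 1 2 3; do python3 -m pendant '{"grip":[-1,-1,-1],"linear":[[0.2,0,1.2],[0,0,0],[0,0,0]],"angular":[[0,0,0],[0,0,0],[0,0,0]]}' | egrep 'ee_pos|ft'; done
```

```text
ee_pos: [495.3, -22.4, 63.5]
ft_force: [0.4, -0.4, -2.1]
ee_pos: [495.6, -22.4, 62.5]
ft_force: [-1.2, -0.2, 0.6]
ee_pos: [495.5, -22.3, 61.3]
ft_force: [-2.2, -0.1, 4.5]
```

```bash
python3 - <<'E'
from h import *
o=ctrl.get_obs();R=Ro.from_rotvec(o['orientation']).as_matrix();M,t=graspT(10,14.9,-4.9);P=np.array(o['ee_pos'])+R@t;S=R@M
print(P,S.round(3).tolist())
psi=np.degrees(np.arctan2(S[1,0],S[0,0]));print(psi)
P[2]=3; Rt,Sy=toolR(psi); e=P+Sy@TS; print(e)
plan([(e,Rt,4)],1)
E
python3 -m pendant '{"grip":[1,1,1,1,1,1],"linear":[[0,0,0],[0,0,0],[0,0,0],[0,0,0],[0,0,0],[0,0,0]],"angular":[[0,0,0],[0,0,0],[0,0,0],[0,0,0],[0,0,0],[0,0,0]]}'
```

```text
[554.2640989  -14.76774641   3.16553787] [[0.992, -0.129, 0.005], [0.129, 0.992, -0.002], [-0.005, 0.002, 1.0]]
7.419540837911725
[477.18884035 -24.60311727  65.5       ]
1 [4.4, 0.0, -1.8] [0.001, 0.042, 0.0] 
2 [4.4, 0.1, -1.6] [0.0, 0.043, 0.0] 
3 [4.5, 0.0, -1.5] [0.001, 0.042, 0.0] 
4 [4.6, 0.0, -1.2] [0.0, 0.043, 0.0] 
t: 23.53
ee_pos: [495.4, -22.3, 61.1]
orientation: [-0.192, 2.967, 0.02]
ft_force: [0.4, 0.0, -0.4]
width: 52.6
grasp_force: 0.0
```

```bash
python3 -m pendant '{"grip":[0.3,0.3,0.3,0.3,-1,-1,-1,-1,-1,-1,-1,-1],"linear":[[4.4,0,-1.8],[4.4,0,-1.6],[4.5,0,-1.5],[4.6,0,-1.2],[0,0,0],[0,0,0],[0,0,0],[0,0,0],[0,0,0],[0,0,0],[0,0,0],[0,0,0]],"angular":[[0,0.042,0],[0,0.043,0],[0,0.042,0],[0,0.043,0],[0,0,0],[0,0,0],[0,0,0],[0,0,0],[0,0,0],[0,0,0],[0,0,0],[0,0,0]]}'
python3 -m pendant '{"grip":[-1,-1,-1,-1],"linear":[[0,0,0],[0,0,0],[0,0,0],[0,0,0]],"angular":[[0,0,0],[0,0,0],[0,0,0],[0,0,0]]}'
python3 - <<'E'
from h import *
o=ctrl.get_obs();print(o['ee_pos'],o['width'],o['grasp_force'])
# path to stray: high travel, set down behind slug
st=np.array([339.5,-314.5])
def sc(P,psi,pit=0): return toolpose(np.array(P,float),Ro.from_euler('ZY',[psi,-pit],degrees=True).as_matrix(),(0,0,0))
psi=-8;f=np.array([np.cos(np.radians(psi)),np.sin(np.radians(psi))])
lp=st-f*25;P=lp-f*40;print('origin',P,'tcp',sc((*P,0),psi)[0],'radius',np.linalg.norm(sc((*P,0),psi)[0][:2]))
plan([(*sc((554,-15,120),7.4),4),(*sc((480,-150,130),0),6),(*sc((*P,110),psi),7),(*sc((*P,8),psi),4)],-1)
E
```

```text
t: 24.53
ee_pos: [476.9, -24.8, 65.3]
orientation: [0.203, -3.134, -0.004]
ft_force: [0.5, 0.7, 0.8]
width: 16.1
grasp_force: 30.0
t: 24.87
ee_pos: [476.9, -24.7, 65.3]
orientation: [0.203, -3.134, -0.004]
ft_force: [-1.7, -0.2, 2.2]
width: 15.5
grasp_force: 30.0
[476.94892828 -24.74862827  65.30668873] 15.529929556883197 29.99897986650467
origin [ 275.13257553 -305.45374844] tcp [ 198.21658121 -294.44194488   62.5       ] radius 354.94488582195584
1 [0.0, 0.1, -29.3] [0.001, 0.0, 0.0] 
4 [0.0, 0.0, -29.3] [0.0, 0.0, 0.0] 
5 [15.0, -19.0, -1.7] [0.0, 0.0, 0.022] 
6 [14.6, -19.4, -1.6] [0.0, 0.0, 0.021] 
7 [14.2, -19.7, -1.7] [0.0, 0.0, 0.022] 
8 [13.8, -20.0, -1.7] [0.0, 0.0, 0.021] 
9 [13.3, -20.3, -1.7] [0.0, 0.0, 0.022] 
10 [12.9, -20.5, -1.6] [0.0, 0.0, 0.021] 
11 [29.2, -20.7, 2.8] [0.0, 0.0, 0.02] 
12 [28.7, -21.2, 2.9] [0.0, 0.0, 0.02] 
13 [28.3, -21.8, 2.8] [0.0, 0.0, 0.02] 
14 [27.9, -22.3, 2.9] [0.0, 0.0, 0.02] 
15 [27.4, -23.0, 2.8] [0.0, 0.0, 0.02] 
16 [27.0, -23.4, 2.9] [0.0, 0.0, 0.02] 
17 [26.4, -24.0, 2.8] [0.0, 0.0, 0.02] 
18 [0.0, 0.0, 25.5] [0.0, 0.0, 0.0] 
21 [0.0, -0.1, 25.5] [0.0, 0.0, 0.0]
```

```bash
python3 -m pendant '{"grip":[-1,-1,-1,-1,-1,-1,-1,-1,-1,-1],"linear":[[0,0,-29],[0,0,-29],[0,0,-29],[0,0,-29],[15,-19,-1.7],[14.6,-19.4,-1.7],[14.2,-19.7,-1.7],[13.8,-20,-1.7],[13.3,-20.3,-1.7],[13,-20.5,-1.7]],"angular":[[0,0,0],[0,0,0],[0,0,0],[0,0,0],[0,0,0.022],[0,0,0.021],[0,0,0.022],[0,0,0.021],[0,0,0.022],[0,0,0.021]]}'
python3 -m pendant '{"grip":[-1,-1],"linear":[[0,0,0],[0,0,0]],"angular":[[0,0,0],[0,0,0]]}'
python3 - <<'E'
from h import *
o=ctrl.get_obs();C=cam('wrist',o);im=ctrl.get_image('wrist')[:,:,::-1].copy();cv2.imwrite('pics/w16.png',im)
h=cv2.cvtColor(im,cv2.COLOR_BGR2HSV);m=cv2.inRange(h,(19,110,90),(28,255,255));kk,lb,s,ce=cv2.connectedComponentsWithStats(m)
for q,c in zip(s[1:],ce[1:]):
    if q[4]>40: print(q[4],c.round(),onz(C,c,9).round()[:2])
m=cv2.inRange(h,(80,120,90),(98,255,255));q=cv2.findContours(m,cv2.RETR_EXTERNAL,cv2.CHAIN_APPROX_NONE)[0]
for c in q:
    if cv2.contourArea(c)>100: print('decoy',cv2.approxPolyDP(cv2.convexHull(c),4,True)[:,0].tolist(),[onz(C,p.astype(float),10)[:2].round().tolist() for p in cv2.approxPolyDP(cv2.convexHull(c),4,True)[:,0]])
st=np.array([339.5,-314.5])
def sc(P,psi,pit=0): return toolpose(np.array(P,float),Ro.from_euler('ZY',[psi,-pit],degrees=True).as_matrix(),(0,0,0))
psi=-6;f=np.array([np.cos(np.radians(psi)),np.sin(np.radians(psi))])
lp=st-f*19;P=lp-f*40;print('origin',P,'tcp',sc((*P,0),psi)[0],'radius',np.linalg.norm(sc((*P,0),psi)[0][:2]))
plan([(*sc((*P,100),psi),8),(*sc((*P,6),psi),5)],-1)
E
```

```text
t: 25.7
ee_pos: [401.5, -150.6, 191.1]
orientation: [-0.0, -3.14, -0.004]
ft_force: [-0.3, 0.0, -2.6]
width: 15.7
grasp_force: 30.0
t: 25.87
ee_pos: [401.8, -150.6, 191.1]
orientation: [-0.003, -3.14, -0.004]
ft_force: [-0.2, 0.7, -2.3]
width: 16.1
grasp_force: 30.0
250 [132. 152.] [ 340. -318.]
570 [273. 366.] [ 550. -200.]
560 [369. 365.] [ 550. -103.]
4612 [333. 430.] [ 629. -138.]
decoy [[286, 0], [310, 0], [333, 105], [309, 193], [232, 172], [231, 147], [246, 80]] [[219.0, -179.0], [219.0, -159.0], [302.0, -140.0], [377.0, -161.0], [358.0, -229.0], [336.0, -229.0], [281.0, -214.0]]
origin [ 280.82320817 -308.33282067] tcp [ 203.5697626  -300.01205469   62.5       ] radius 362.5574178029917
1 [24.8, -18.8, 3.6] [0.0, 0.0, 0.013] 
2 [24.6, -19.1, 3.5] [0.001, 0.0, 0.013] 
3 [24.3, -19.4, 3.6] [0.0, -0.001, 0.013] 
4 [24.1, -19.7, 3.6] [0.0, 0.0, 0.013] 
5 [23.8, -20.0, 3.5] [0.001, 0.0, 0.013] 
6 [23.6, -20.4, 3.6] [0.0, 0.0, 0.013] 
7 [23.2, -20.6, 3.6] [0.0, 0.0, 0.013] 
8 [23.1, -21.0, 3.5] [0.001, 0.0, 0.013] 
9 [0.0, 0.0, 18.8] [0.0, 0.0, 0.0] 
13 [0.0, 0.0, 18.8] [0.0, 0.0, 0.0]
```

```bash
python3 -m pendant '{"grip":[-1,-1,-1,-1,-1,-1,-1,-1,-1,-1],"linear":[[24.8,-18.8,3.6],[24.6,-19,3.6],[24.3,-19.4,3.6],[24,-19.7,3.6],[23.8,-20,3.6],[23.6,-20.4,3.6],[23.2,-20.6,3.6],[23,-21,3.6],[0,0,0],[0,0,0]],"angular":[[0,0,0.013],[0,0,0.013],[0,0,0.013],[0,0,0.013],[0,0,0.013],[0,0,0.013],[0,0,0.013],[0,0,0.013],[0,0,0],[0,0,0]]}'
python3 - <<'E'
from h import *
o=ctrl.get_obs();print(o['qpos'].round(2))
st=np.array([340,-316.])
def sc(P,psi,pit=0): return toolpose(np.array(P,float),Ro.from_euler('ZY',[psi,-pit],degrees=True).as_matrix(),(0,0,0))
psi=-6;f=np.array([np.cos(np.radians(psi)),np.sin(np.radians(psi))])
P=st-f*59
print('err',o['ee_pos']-sc((*P,100),psi)[0])
plan([(*sc((*P,4),psi),5)],-1)
E
```

```text
t: 26.75
ee_pos: [203.7, -300.5, 162.1]
orientation: [-0.166, -3.136, -0.004]
ft_force: [0.5, 0.3, -2.0]
width: 15.7
grasp_force: 30.0
[-1.01  0.14  2.22  0.    0.79 -2.47]
err [-0.39000925  1.05152721 -0.35347279]
1 [-0.1, -0.3, 19.1] [0.001, 0.0, 0.0] 
5 [-0.1, -0.2, 19.1] [0.001, -0.001, 0.0]
```

```bash
python3 -m pendant '{"grip":[-1,-1,-1,-1,-1,-1,-1],"linear":[[0,-0.3,19],[0,-0.3,19],[0,-0.3,19],[0,0,19],[0,0,19],[0,0,0],[0,0,0]],"angular":[[0,0,0],[0,0,0],[0,0,0],[0,0,0],[0,0,0],[0,0,0],[0,0,0]]}' | egrep 'ee_pos|ft|orien'
for i in 1 2 3 4; do python3 -m pendant '{"grip":[-1,-1],"linear":[[0,0,1.2],[0,0,0]],"angular":[[0,0,0],[0,0,0]]}' | egrep 'ee_pos|ft'; done
```

```text
ee_pos: [204.6, -299.6, 66.9]
orientation: [-0.159, -3.135, -0.007]
ft_force: [-0.7, 0.1, -2.2]
ee_pos: [204.7, -301.2, 67.0]
ft_force: [-0.3, -0.5, -1.9]
ee_pos: [204.3, -301.2, 65.6]
ft_force: [-0.3, 0.5, -2.5]
ee_pos: [203.9, -301.0, 64.0]
ft_force: [0.6, 0.3, -1.9]
ee_pos: [203.9, -301.0, 62.7]
ft_force: [-1.5, 0.5, 2.8]
```

Run:
```python
from h import *
o=ctrl.get_obs();R=Ro.from_rotvec(o['orientation']).as_matrix()
psi0=np.degrees(np.arctan2(-R[1,0],-R[0,0]));print('psi',psi0,'vert',R[2].round(4))
z=o['ee_pos'][2]-62.5
def pose(l,psi,z): 
    S=Ro.from_euler('Z',psi,degrees=True).as_matrix();return toolpose(np.array([*l,z])-S@[40,0,0],S,(0,0,0))
M,t=graspT(0,0,0);P=np.array(o['ee_pos'])+R@t;l=(P+R@M@[40,0,0])[:2];print('lip',l,'z',z)
f10=np.array([np.cos(np.radians(PSI)),np.sin(np.radians(PSI))]);s=np.array([-f10[1],f10[0]])
ps=psi0;W=[]
for d,pn,n in((30,-3,4),(30,2,4),(30,7,4),(24,10.6,3)):
    a=np.radians((ps+pn)/2);l=l+d*np.array([np.cos(a),np.sin(a)]);ps=pn;W.append((*pose(l,ps,z),n));print('lip',l.round(1),'v',((l-B0[:2])@s).round(1),'u',((l-B0[:2])@f10).round(1),'tcp',W[-1][0].round(1))
plan(W,-1)
```

```text
psi -5.949320661354527 vert [ 0.001   0.0017 -1.    ]
lip [ 320.88541158 -313.28316918] z 0.17946482346555115
lip [ 350.8 -315.6] v -183.7 u 4.9 tcp [ 233.3 -309.3   62.7]
lip [ 380.8 -315.9] v -154.3 u 10.7 tcp [ 263.2 -319.8   62.7]
lip [ 410.7 -313.5] v -124.5 u 13.9 tcp [ 293.9 -327.7   62.7]
lip [ 434.4 -309.9] v -100.5 u 14.6 tcp [ 318.7 -331.3   62.7]
1 [-7.5, -1.3, 0.0] [0.0, 0.0, -0.013] 
2 [-7.5, -1.4, 0.0] [0.001, 0.0, -0.013] 
3 [-7.5, -1.5, 0.0] [0.0, -0.001, -0.013] 
4 [-7.5, -1.6, 0.0] [0.001, 0.0, -0.012] 
5 [-7.6, -2.2, 0.0] [0.0, 0.0, -0.022] 
6 [-7.5, -2.4, 0.0] [0.0, 0.0, -0.022] 
7 [-7.5, -2.6, 0.0] [0.0, 0.0, -0.022] 
8 [-7.4, -2.7, 0.0] [0.0, 0.0, -0.022] 
9 [-7.6, -2.2, 0.0] [0.0, 0.0, -0.022] 
10 [-7.6, -2.4, 0.0] [0.0, 0.0, -0.022] 
11 [-7.5, -2.6, 0.0] [0.0, 0.0, -0.021] 
12 [-7.4, -2.7, 0.0] [0.0, 0.0, -0.022] 
13 [-8.1, -2.2, 0.0] [0.0, 0.0, -0.021] 
14 [-8.0, -2.4, 0.0] [0.0, 0.0, -0.021] 
15 [-8.0, -2.6, 0.0] [0.0, 0.0, -0.021]
```

```bash
python3 -m pendant '{"grip":[-1,-1,-1,-1,-1,-1,-1,-1,-1],"linear":[[-7.5,-1.3,0],[-7.5,-1.4,0],[-7.5,-1.5,0],[-7.5,-1.6,0],[-7.5,-1.2,0],[-7.5,-1.2,0],[-7.5,-1.3,0],[-7.5,-1.3,0],[0,0,0]],"angular":[[0,0,-0.013],[0,0,-0.013],[0,0,-0.013],[0,0,-0.013],[0,0,-0.011],[0,0,-0.011],[0,0,-0.011],[0,0,-0.011],[0,0,0]]}'
cat > stray.py <<'E'
from h import *
o=ctrl.get_obs();R=Ro.from_rotvec(o['orientation']).as_matrix();M,t=graspT(0,0,0);P=np.array(o['ee_pos'])+R@t;S=R@M
f10=np.array([np.cos(np.radians(PSI)),np.sin(np.radians(PSI))]);s=np.array([-f10[1],f10[0]])
l=P+S@[40,0,0];print('lip',l.round(1),'psi',np.degrees(np.arctan2(S[1,0],S[0,0])).round(1),'v',((l[:2]-B0[:2])@s).round(1),'u',((l[:2]-B0[:2])@f10).round(1),'q',o['qpos'].round(2),o['ft_force'].round(1))
for n in('scene','side'):
    im=ctrl.get_image(n)[:,:,::-1].copy();C=cam(n);h=cv2.cvtColor(im,cv2.COLOR_BGR2HSV);m=cv2.inRange(h,(19,110,90),(28,255,255));kk,lb,st,ce=cv2.connectedComponentsWithStats(m)
    for q,c in zip(st[1:],ce[1:]):
        X=onz(C,c,10)
        if 5<q[4]<90 and 300<X[0]<620 and -420<X[1]<-150: print(n,q[4],c.round(),X[:2].round(),'in scoop',(S.T@(X-P))[:2].round())
E
python3 stray.py
```

```text
t: 28.75
ee_pos: [264.8, -315.9, 62.5]
orientation: [0.009, 3.142, 0.002]
ft_force: [0.3, -0.3, -1.1]
width: 16.0
grasp_force: 30.0
lip [ 382.5 -316.8    0. ] psi -0.3 v -152.8 u 11.9 q [-0.9   0.42  2.18  0.    0.54 -2.47] [ 0.3 -0.3 -1.1]
scene 14 [191. 227.] [ 399. -329.] in scoop [ 56. -12.]
side 26 [353. 310.] [ 540. -219.] in scoop [197.  99.]
side 22 [362. 316.] [ 554. -248.] in scoop [211.  70.]
side 46 [315. 351.] [ 402. -333.] in scoop [ 60. -16.]
```

```bash
python3 -m pendant '{"grip":[-1,-1,-1,-1,-1,-1,-1,-1],"linear":[[-8,-2.8,0],[-8,-2.8,0],[-8,-2.8,0],[-8,-2.8,0],[-8,-2.8,0],[-8,-2.8,0],[-8,-2.8,0],[0,0,0]],"angular":[[0,0,-0.008],[0,0,-0.008],[0,0,-0.008],[0,0,-0.008],[0,0,-0.008],[0,0,-0.008],[0,0,-0.008],[0,0,0]]}'
python3 stray.py
```

```text
t: 29.52
ee_pos: [321.4, -334.9, 62.4]
orientation: [-0.078, 3.14, 0.001]
ft_force: [0.6, -0.6, -1.9]
width: 15.8
grasp_force: 30.0
lip [ 439.  -329.2    0. ] psi 2.8 v -99.5 u 34.5 q [-0.83  0.47  2.07  0.    0.6  -2.45] [ 0.6 -0.6 -1.9]
side 24 [353. 310.] [ 540. -218.] in scoop [147. 106.]
side 22 [362. 316.] [ 554. -248.] in scoop [159.  76.]
side 15 [270. 319.] [ 329. -189.] in scoop [-63. 146.]
side 38 [335. 344.] [ 454. -327.] in scoop [56.  2.]
```

```bash
cat > wall.py <<'E'
from h import *
import sys
f10=np.array([np.cos(np.radians(PSI)),np.sin(np.radians(PSI))]);s=np.array([-f10[1],f10[0]])
def pose(v,u,z,psi,pit=0):
    S=Ro.from_euler('ZY',[psi,-pit],degrees=True).as_matrix();return toolpose(np.array([*(B0[:2]+s*v+f10*u),z])-S@[40,0,0],S,(0,0,0))
plan([(*pose(*w[:5]),w[5]) for w in eval(sys.argv[1])],-1)
E
python3 wall.py '[(-78,34,-1,6,0,3),(-56,34,-1.2,10.6,0,4)]'
```

```text
1 [-7.6, -1.3, 0.2] [0.001, 0.0, -0.019] 
2 [-7.6, -1.5, 0.3] [0.0, 0.0, -0.018] 
3 [-7.6, -1.6, 0.2] [0.001, -0.001, -0.019] 
4 [-5.6, -1.9, 0.1] [0.0, 0.0, -0.02] 
5 [-5.5, -2.1, 0.0] [0.0, 0.0, -0.02] 
6 [-5.5, -2.1, 0.1] [0.0, 0.0, -0.02] 
7 [-5.4, -2.3, 0.0] [0.0, 0.0, -0.02]
```

```bash
python3 -m pendant '{"grip":[-1,-1,-1,-1,-1,-1,-1,-1],"linear":[[-7.6,-1.3,0.3],[-7.6,-1.5,0.3],[-7.6,-1.6,0.2],[-5.6,-1.9,0.1],[-5.5,-2.1,0],[-5.5,-2.1,0],[-5.4,-2.3,0],[0,0,0]],"angular":[[0,0,-0.019],[0,0,-0.018],[0,0,-0.019],[0,0,-0.02],[0,0,-0.02],[0,0,-0.02],[0,0,-0.02],[0,0,0]]}'
python3 stray.py
```

```text
t: 30.28
ee_pos: [361.8, -341.5, 61.8]
orientation: [0.292, -3.121, -0.008]
ft_force: [-20.1, -4.1, 16.1]
width: 16.1
grasp_force: 29.9
lip [ 477.  -319.6   -1.4] psi 10.7 v -60.4 u 32.0 q [-0.78  0.5   2.   -0.    0.65 -2.53] [-20.1  -4.1  16.1]
side 25 [353. 310.] [ 540. -218.] in scoop [121.  88.]
side 20 [294. 317.] [ 390. -199.] in scoop [-23. 134.]
side 22 [362. 316.] [ 554. -248.] in scoop [129.  56.]
side 41 [345. 340.] [ 481. -321.] in scoop [44. -2.]
```

Run:
```python
from h import *
o=ctrl.get_obs();R=Ro.from_rotvec(o['orientation']).as_matrix();p=np.array(o['ee_pos']);C=cam('side')
im=ctrl.get_image('side')[:,:,::-1].copy();cv2.imwrite('pics/side20.png',im)
for th,dx,dz in((0,0,0),(5,0,0),(0,8,0)):
    M,t=graspT(th,dx,dz);print(th,dx,[proj(C,p+R@(M@np.array(X)+t)).round(1).tolist() for X in((40,-36,0),(40,36,0),(-38,-36,28),(-38,36,28),(17,-36,28),(17,36,28),(-38,-36,0))])
h=cv2.cvtColor(im,cv2.COLOR_BGR2HSV);m=cv2.inRange(h,(0,0,135),(180,45,255))
x0,y0,x1,y1=270,300,372,375
for r in range(318,366,2):
    print(r,''.join('S' if 19<=a[0]<=28 and a[1]>110 else 'B' if 100<=a[0]<=125 and a[1]>110 else 'O' if a[0]<19 and a[1]>150 else 'W' if a[2]>200 and a[1]<45 else 'w' if a[2]>150 and a[1]<45 else '.' if a[1]<60 else '?' for a in h[r,285:372]))
```

```text
0 0 [[351.3, 353.3], [335.8, 335.1], [321.8, 355.3], [307.0, 336.4], [343.0, 347.3], [327.6, 329.1], [321.7, 364.7]]
5 0 [[348.4, 357.6], [333.0, 339.3], [319.9, 357.1], [305.2, 338.1], [341.0, 350.7], [325.7, 332.4], [318.9, 366.8]]
0 8 [[348.3, 354.4], [332.9, 336.2], [318.6, 356.5], [303.9, 337.5], [340.0, 348.5], [324.6, 330.2], [318.6, 365.9]]
318 ?????.?SS?.................................?????BBBBBBBBBBBBBBBBBBBBBBBBBB.?..?S.BBBBBB
320 ????..?SSS...........................?????OO????BBBBBBBBBBBBBBBBBBBBBBBBBBBBBBBBBBBBBBB
322 ???.?OOOOOO?....................??????OO???????BBBBBBBBBBBBBBBBBBBBBBBBBBBBBBBBBBBBBBBB
324 ??.OOOOOOOOO?..??.........??????OOOOOOO??..???.?BBBBBBBBBBBBBBBBBBBBBBBBBBBBBBBBBBBBBBB
326 ?.OOOOOOOOOOO????????????O?O?OOOOOOOOOO?O????...?BBBBBBBBBBBBBBBBBBBBBBBBBBBBBBBBBBBBBB
328 ???OOOOOOOOOO?O?O????O?OOOOOO?OOOOOOOO????........?BBBBBBBBBBBBBBBBBBBBBBBBBBBBBBBBBBBB
330 ??.?OOOOOOOOO?OOO???.???OOOO?OOOO???.wwwWWWw........?BBBBBBBBBBBBBBBBBBBBBBBBBBBBBBBBBB
332 .....?OOOOOOOO?O?O??.???OOO????.wwWWWWWWWwww..........?BBBBBBBBBBBBBBBBBBBBBBBBBBBBBBBB
334 .......OO
[... 758 characters left out ...]
.WWWWWWWWWWWWWWWWWWWWWWWwwWWWWWWWWw...??BBBBBBBBBBBBBBBB
352 .......................?OOOOO?wwwWWWWWWWWWWWWWWWWWwwwwwwwWWWWWWWWWW....?BBBBBBBBBBBBBBB
354 .........................???...wwwwWWWWWWWWWwwwwwwwwwwwwwWWWWWWWWww......?BBBBBBBBBBBBB
356 ................................wwwwwWwwwwwwwwwwwwwwwwwwwWWWww.............?BBBBBBBBBBB
358 ..................................wwwwwwwwwwwwwwwwwwwww......................?BBBBBBBBB
360 ...................................wwwwwwwwwwwwwwww...........................?BBBBBBBB
362 ....................................wwwwwwww....................................?BBBBB?
364 .....................................ww...........................................???..
```

```bash
cat > ik.py <<'E'
from h import *
Rz=lambda a:Ro.from_euler('z',a).as_matrix();Ry=lambda a:Ro.from_euler('y',a).as_matrix()
def fk(q): return Rz(q[0])@Ry(q[1]+q[2])@Rz(q[3])@Ry(q[4])@Rz(q[5])
o=ctrl.get_obs();R=Ro.from_rotvec(o['orientation']).as_matrix();K=fk(o['qpos']).T@R
if __name__=='__main__':
    print(K.round(2).tolist())
    q=[-0.65,0.74,1.56,0.51,1.52,-1.05];print('check',(fk(q)@K).round(2).tolist(),lip(-57,6,-47)[1].round(2).tolist())
    # wrist centre distance behind TCP
    for a in(2.4,2.2):
      for j1 in (-0.8,-0.7,-0.6):
        for psi,pit in((10.6,-30),(10.6,-50),(3,-50),(10.6,0),(10.6,30)):
            W=(Rz(j1)@Ry(a)).T@toolR(psi,pit)[0]@K.T
            e=Ro.from_matrix(W).as_euler('ZYZ');print(a,j1,psi,pit,e.round(2),'alt',np.round([e[0]+np.pi,-e[1],e[2]+np.pi],2))
E
python3 ik.py
```

```text
[[0.0, -1.0, 0.0], [1.0, 0.0, -0.0], [0.0, 0.0, 1.0]]
check [[-0.13, 0.98, -0.14], [0.67, 0.19, 0.72], [0.73, 0.0, -0.68]] [[-0.13, 0.98, -0.13], [0.67, 0.18, 0.72], [0.73, 0.0, -0.68]]
2.4 -0.8 10.6 -30 [-0.49  1.1  -2.25] alt [ 2.66 -1.1   0.89]
2.4 -0.8 10.6 -50 [-0.71  1.38 -2.18] alt [ 2.43 -1.38  0.96]
2.4 -0.8 3 -50 [-0.62  1.44 -2.11] alt [ 2.52 -1.44  1.03]
2.4 -0.8 10.6 0 [-0.    0.74 -2.56] alt [ 3.14 -0.74  0.59]
2.4 -0.8 10.6 30 [0.83 0.6  3.06] alt [ 3.97 -0.6   6.2 ]
2.4 -0.7 10.6 -30 [-0.44  1.13 -2.19] alt [ 2.7  -1.13  0.96]
2.4 -0.7 10.6 -50 [-0.64  1.42 -2.13] alt [ 2.5  -1.42  1.01]
2.4 -0.7 3 -50 [-0.55  1.47 -2.05] alt [ 2.59 -1.47  1.09]
2.4 -0.7 10.6 0 [-0.    0.74 -2.46] alt [ 3.14 -0.74  0.69]
2.4 -0.7 10.6 30 [ 0.83  0.55 -3.14] alt [ 3.98 -0.55  0.  ]
2.4 -0.6 10.6 -30 [-0.4   1.16 -2.12] alt [ 2.75 -1.16  1.02]
2.4 -0.6 10.6 -50 [-0.58  1.46 -2.07] alt [ 2.57 -1.46  1.07]
2.4 -0.6 3 -50 [-0.48  1.51 -1.99] alt [ 2.66 -1.51  1.15]
2.4 -0.6 10.6 0 [-0.    0.74 -2.36] alt [ 3.14 -0.74  0.79]
2.4 -0.6 10.6 30 [ 0.83  0.5  -3.05] alt [ 3.97 -0.5   0.09]
2.2 -
[... 206 characters left out ...]
 -2.56] alt [ 3.14 -0.94  0.59]
2.2 -0.8 10.6 30 [ 0.66  0.75 -3.  ] alt [ 3.8  -0.75  0.14]
2.2 -0.7 10.6 -30 [-0.41  1.31 -2.27] alt [ 2.73 -1.31  0.87]
2.2 -0.7 10.6 -50 [-0.63  1.58 -2.25] alt [ 2.51 -1.58  0.89]
2.2 -0.7 3 -50 [-0.55  1.64 -2.16] alt [ 2.59 -1.64  0.98]
2.2 -0.7 10.6 0 [-0.    0.94 -2.46] alt [ 3.14 -0.94  0.69]
2.2 -0.7 10.6 30 [ 0.65  0.7  -2.91] alt [ 3.79 -0.7   0.23]
2.2 -0.6 10.6 -30 [-0.37  1.35 -2.2 ] alt [ 2.77 -1.35  0.94]
2.2 -0.6 10.6 -50 [-0.57  1.63 -2.18] alt [ 2.57 -1.63  0.96]
2.2 -0.6 3 -50 [-0.49  1.68 -2.09] alt [ 2.65 -1.68  1.05]
2.2 -0.6 10.6 0 [-0.    0.94 -2.36] alt [ 3.14 -0.94  0.79]
2.2 -0.6 10.6 30 [ 0.62  0.65 -2.8 ] alt [ 3.76 -0.65  0.34]
```

```bash
python3 wall.py '[(-72,32,3,10,0,2),(-72,32,4,10,-52,9)]'
```

```text
1 [6.0, 0.9, -1.8] [0.003, -0.003, 0.005] 
2 [5.9, 0.8, -1.9] [0.002, -0.003, 0.006] 
3 [-10.5, 0.0, -7.7] [0.0, 0.101, 0.0] 
4 [-9.7, 0.0, -8.8] [0.0, 0.101, 0.0] 
5 [-8.7, 0.0, -9.7] [0.0, 0.101, 0.0] 
6 [-7.7, 0.0, -10.5] [0.0, 0.1, 0.0] 
7 [-6.6, 0.1, -11.3] [0.0, 0.101, 0.0] 
8 [-5.4, 0.0, -11.8] [0.0, 0.101, 0.0] 
9 [-4.3, 0.0, -12.4] [0.0, 0.101, 0.0] 
10 [-2.9, 0.0, -12.7] [0.0, 0.101, 0.0] 
11 [-1.7, 0.0, -12.9] [0.0, 0.101, 0.0]
```

```bash
python3 -m pendant '{"grip":[-1,-1,-1,-1,-1,-1,-1,-1,-1,-1,-1,-1],"linear":[[8,0.9,-1.8],[8,0.8,-1.9],[-10.5,0,-7.7],[-9.7,0,-8.8],[-8.7,0,-9.7],[-7.7,0,-10.5],[-6.6,0,-11.3],[-5.4,0,-11.8],[-4.3,0,-12.4],[-2.9,0,-12.7],[-1.7,0,-12.9],[0,0,0]],"angular":[[0,-0.003,0.005],[0,-0.003,0.006],[0,0.101,0],[0,0.101,0],[0,0.101,0],[0,0.101,0],[0,0.101,0],[0,0.101,0],[0,0.101,0],[0,0.101,0],[0,0.101,0],[0,0,0]]}'
cat >> stray.py <<'E'
print('pitch',np.degrees(np.arcsin(S[2,0])).round(1))
C=cam('side');print('pred lip',proj(C,P+S@[40,-36,0]).round(1),proj(C,P+S@[40,36,0]).round(1))
for r in range(310,364,2):
    print(r,''.join('S' if 19<=a[0]<=28 and a[1]>110 else 'B' if 100<=a[0]<=125 and a[1]>110 else 'O' if a[0]<19 and a[1]>150 else 'W' if a[2]>200 and a[1]<45 else 'w' if a[2]>150 and a[1]<45 else '.' if a[1]<60 else '?' for a in h[r,300:372]))
E
python3 stray.py; python3 wall.py '[(-68,32,0,10,-52,2)]'
```

```text
t: 31.43
ee_pos: [445.3, -324.5, 132.3]
orientation: [0.194, -2.222, 0.093]
ft_force: [-1.8, 0.3, -4.2]
width: 15.7
grasp_force: 30.0
lip [ 467.5 -320.6    1. ] psi 10.1 v -70.0 u 31.3 q [-0.41  0.84  1.42 -0.45  1.69 -2.01] [-1.8  0.3 -4.2]
side 26 [353. 310.] [ 540. -218.] in scoop [87. 89.]
side 20 [362. 316.] [ 553. -248.] in scoop [92. 57.]
pitch -52.3
pred lip [347.4 353.6] [332.3 335.4]
310 ...................?BBBBB??OOOOOOOOOOO??BBBBBBBBB.?SSSSS?BBBBBBBBBBBBBBB
312 .......................WWwOOOOOOOOOOOO?BBBBBBBBBBB.SSSS?.BBBBBBBBBBBBBBB
314 .....................WWWW?OOOOOOOOOOO??BBBBBBBBBBBBBB?BBBBB??SSS?.BBBBBB
316 ...................wWWWWW?OOOOOOOOOO??BBBBBBBBBBBBBBBBBBBBB.SSSSSS.BBBBB
318 .................wWWWWWW?OOOOOOOOOOO?BBBBBBBBBBBBBBBBBBBBBB....?S??BBBBB
320 ................WWWWWWW?OOOOOOOOOO?.?BBBBBBBBBBBBBBBBBBBBBBBBBBB?BBBBBBB
322 ................wWWWWWW?OOOOOOOOO??ww?BBBBBBBBBBBBBBBBBBBBBBBBBBBBBBBBBB
324 ..................wWWWWWW?OOOO??WWWW.BBBBBBBBBBBBBBBBBBBBBBBBBBBBBBBBBBB
326 ....................WWWWWWWWWWWWWWWWWwBBBBBBBBBBBBBBBBBBBBBBBBBBBBBBBBBB
328 ......
[... 757 characters left out ...]
BB
348 ............................................ww.......?BBBBBBBBBBBBBBBBBB
350 ...............................................ww.....??BBBBBBBBBBBBBBBB
352 ........................................................?BBBBBBBBBBBBBBB
354 ..........................................................?BBBBBBBBBBBBB
356 ............................................................?BBBBBBBBBBB
358 ..............................................................?BBBBBBBBB
360 ...............................................................?BBBBBBBB
362 .................................................................?BBBBB?
1 [-1.7, 0.0, -0.7] [0.001, 0.001, 0.0] 
2 [-1.7, 0.0, -0.8] [0.002, 0.0, -0.001]
```

```bash
python3 wall.py '[(-54,31.3,-0.5,10.4,-52,5)]'; python3 -m pendant '{"grip":[-1,-1,-1,-1,-1,-1],"linear":[[-2.8,0,-1.9],[-2.8,0,-1.9],[-2.8,0,-1.9],[-2.8,0,-1.9],[-2.8,0,-1.9],[0,0,0]],"angular":[[0,0,0],[0,0,0],[0,0,0],[0,0,0],[0,0,0],[0,0,0]]}'
python3 stray.py
```

```text
1 [-2.5, 0.1, -2.4] [0.002, 0.0, -0.001] 
5 [-2.5, 0.2, -2.5] [0.001, 0.0, -0.001] 
t: 32.03
ee_pos: [459.7, -323.2, 129.6]
orientation: [0.19, -2.228, 0.093]
ft_force: [-3.9, -1.0, -3.9]
width: 16.2
grasp_force: 30.0
lip [ 482.6 -319.5   -1.6] psi 9.8 v -54.9 u 33.0 q [-0.4   0.85  1.39 -0.44  1.71 -2.01] [-3.9 -1.  -3.9]
side 28 [353. 310.] [ 539. -219.] in scoop [76. 90.]
side 21 [362. 316.] [ 554. -248.] in scoop [81. 58.]
pitch -52.0
pred lip [353.3 352.7] [338.1 334.7]
310 ...................?BBBBBB????OOOOOOOOOOOO??BBBBB?SSSSSS?BBBBBBBBBBBBBBB
312 .....................?BB?WWWW?OOOOOOOOOOO??BBBBBBB.SSSSS.BBBBBBBBBBBBBBB
314 ......................wWWWWWW?OOOOOOOOOO??BBBBBBBBBBB?BBBBB??SSS?.BBBBBB
316 ....................wWWWWWWW?OOOOOOOOOOO?BBBBBBBBBBBBBBBBBB.SSSSSS.BBBBB
318 ...................WWWWWWWW?OOOOOOOOOOO?BBBBBBBBBBBBBBBBBBB.?..?S??BBBBB
320 ...................wWWWWWWW?OOOOOOOOOO??BBBBBBBBBBBBBBBBBBBBBBBB?BBBBBBB
322 ....................wWWWWWWW?OOOOOO?.Ww?BBBBBBBBBBBBBBBBBBBBBBBBBBBBBBBB
324 ......................wWWWWWWWWWWWWWWWWW?BBBBBBBBBBBBBBBBBBBBBBBBBBBBBBB
326 
[... 758 characters left out ...]
BBBBBBB
346 ............................................wwww...?BBBBBBBBBBBBBBBBBBBB
348 .............................................www.....?BBBBBBBBBBBBBBBBBB
350 ...............................................ww.....??BBBBBBBBBBBBBBBB
352 ........................................................?BBBBBBBBBBBBBBB
354 ..........................................................?BBBBBBBBBBBBB
356 ............................................................?BBBBBBBBBBB
358 ..............................................................?BBBBBBBBB
360 ...............................................................?BBBBBBBB
362 .................................................................?BBBBB?
```

```bash
sed -i 's/,(0,0,0))$/,Q)/; s/^def pose/Q=eval(sys.argv[2]) if len(sys.argv)>2 else (0,0,0)\ndef pose/' wall.py; python3 wall.py '[(-84,33,6,10,-40,3),(-84,33,4,8,-1,7)]' '(7,0,0)'
```

```text
1 [10.7, -0.2, 14.5] [0.001, -0.11, -0.001] 
2 [12.2, -0.2, 13.2] [0.0, -0.111, -0.001] 
3 [13.5, -0.2, 11.8] [0.001, -0.11, -0.001] 
4 [3.3, 0.6, 12.3] [-0.001, -0.097, 0.005] 
5 [4.4, 0.5, 11.9] [-0.001, -0.098, 0.005] 
6 [5.6, 0.5, 11.4] [-0.001, -0.097, 0.005] 
7 [6.7, 0.4, 10.8] [-0.002, -0.097, 0.005] 
8 [7.7, 0.4, 10.1] [-0.001, -0.097, 0.005] 
9 [8.7, 0.4, 9.3] [-0.001, -0.098, 0.005] 
10 [9.5, 0.3, 8.4] [-0.001, -0.097, 0.005]
```

```bash
python3 -m pendant '{"grip":[-1,-1,-1,-1,-1,-1,-1,-1,-1,-1,-1],"linear":[[10.7,-0.2,14.5],[12.2,-0.2,13.2],[13.5,-0.2,11.8],[3.3,0.6,12.3],[4.4,0.5,11.9],[5.6,0.5,11.4],[6.7,0.4,10.8],[7.7,0.4,10],[8.7,0.4,9.3],[9.5,0.3,8.4],[0,0,0]],"angular":[[0,-0.11,0],[0,-0.11,0],[0,-0.11,0],[0,-0.097,0.005],[0,-0.098,0.005],[0,-0.097,0.005],[0,-0.097,0.005],[0,-0.097,0.005],[0,-0.098,0.005],[0,-0.097,0.005],[0,0,0]]}'
python3 stray.py | grep -v '^side.*5[0-9][0-9]\.'
```

```text
t: 33.05
ee_pos: [349.6, -328.5, 70.3]
orientation: [-0.172, 3.068, -0.04]
ft_force: [-0.1, 0.7, -2.4]
width: 15.9
grasp_force: 30.0
lip [ 470.7 -316.8   15.9] psi 6.5 v -66.1 u 28.1 q [-0.8   0.45  2.08  0.07  0.55 -2.54] [-0.1  0.7 -2.4]
side 14 [281. 312.] [ 364. -170.] in scoop [-50. 158.]
side 45 [345. 340.] [ 481. -321.] in scoop [49. -5.]
pitch 3.8
pred lip [347.5 347.3] [334.  329.5]
310 .................?..BBBBBBBBBBBBBBBBBBBBBBBBBBBBB??SSSSSwBBBBBBBBBBBBBBB
312 .............??????..?BBBBBBBBBBBBBBBBBBBBBBBBBBBB??SSS??BBBBB??BBBBBBBB
314 ......?????OOO??O?.....?BBBBBBBBBBBBBBBBBBBBBBBBBBBBBBBBBBB??SSSS??BBBBB
316 .????O?O?OO???..??.......?BBBBBBBBBBBBBBBBBBBBBBBBBBBBBBBBB.SSSSSS.BBBBB
318 ?OOOOOOOOOOO??.???........?BBBBBBBBBBBBBBBBBBBBBBBBBBBBBBBB.?..?S.BBBBBB
320 OOOOOOOOO?OOOO?O??..........?BBBBBBBBBBBBBBBBBBBBBBBBBBBBBBBBBBBBBBBBBBB
322 O??O?OOOOO?????...............?BBBBBBBBBBBBBBBBBBBBBBBBBBBBBBBBBBBBBBBBB
324 OOO?O????.......................?BBBBBBBBBBBBBBBBBBBBBBBBBBBBBBBBBBBBBBB
326 ???................wwww..........??BBBBBBBBBBBBBBBBBBBBBBBBBBBBBBBBBBBBB
328 ........
[... 673 characters left out ...]
BBBBBBB
346 ?OOOOOOO?WWWWWWWWWWWWWWWWWWWWWWWWWWWWWWWWWW........?BBBBBBBBBBBBBBBBBBBB
348 .?OOOOO?wwwWWWWWWWWWWWWWWWWWWWwwwwWWWWWWWWWWw........?BBBBBBBBBBBBBBBBBB
350 ...???...wwwWWWWWWWWWWWwwwwwwwwwwwWWWWWWWWWWWw.........BBBBBBBBBBBBBBBBB
352 ..........wwwwWWwWwwwwwwwwwwwwwwwwWWWWWWWWwww...........?BBBBBBBBBBBBBBB
354 ...........wwwwwwwwwwwwwwwwwwwwwwwwww.....................?BBBBBBBBBBBBB
356 ............wwwwwwwwwwwwwwwww...............................?BBBBBBBBBBB
358 .............wwwwwwwwww.......................................?BBBBBBBBB
360 ..............ww...............................................?BBBBBBBB
362 .................................................................?BBBBB?
```

```bash
python3 -m pendant '{"grip":[-1,-1,-1,-1],"linear":[[2,0,3.5],[1,0,2.5],[0,0,0],[0,0,0]],"angular":[[0,0,0.015],[0,0,0.015],[0,0,0],[0,0,0]]}' | egrep 'ee_pos|ft|orien'
for i in 1 2; do python3 -m pendant '{"grip":[-1,-1],"linear":[[0,0,1.3],[0,0,0]],"angular":[[0,0,0],[0,0,0]]}' | egrep 'ee_pos|ft|orien'; done; python3 stray.py | egrep 'lip|34[0-9]|35[0-9]'
```

```text
ee_pos: [350.7, -330.9, 64.5]
orientation: [-0.136, 3.07, -0.041]
ft_force: [-0.3, 0.9, -2.3]
ee_pos: [350.5, -330.9, 63.2]
orientation: [-0.135, 3.069, -0.042]
ft_force: [1.2, -0.4, -1.9]
ee_pos: [350.3, -331.0, 62.3]
orientation: [-0.134, 3.069, -0.042]
ft_force: [-2.4, -0.1, 3.0]
lip [ 471.7 -322.3    8. ] psi 5.1 v -66.1 u 33.7 q [-0.8   0.47  2.08  0.07  0.53 -2.52] [-2.4 -0.1  3. ]
side 25 [353. 310.] [ 540. -218.] in scoop [117.  98.]
side 15 [281. 316.] [ 359. -183.] in scoop [-60. 148.]
side 44 [345. 340.] [ 481. -321.] in scoop [49.  1.]
pred lip [348.3 351.4] [335.4 333.2]
340 OOOOO?.wwwwwwwwWWWWWWWWWWWWWWWWWWWWWw....?SSSSSSS?BBBBBBBBBBBBBBBBBBBBBB
342 OOOOOOO?WWWWWWWWWWWWWWWWWWWWWWWWWWWWWWw...?SSSSSS.BBBBBBBBBBBBBBBBBBBBBB
344 OOOOOOOO?WWWWWWWWWWWWWWWWWWWWWWWWWWWWWWw...?SS??.?BBBBBBBBBBBBBBBBBBBBBB
346 OOOOOOOOO?WWWWWWWWWWWWWWWWWWWWWWWWWWWWWWw..........?BBBBBBBBBBBBBBBBBBBB
348 OOOOOOOO?WWWWWWWWWWWWWWWWWWWWWWWWWWWWWWWWWw..........?BBBBBBBBBBBBBBBBBB
350 ?OOOOOOO?wWWWWWWWWWWWWWWWWWWWWWWWWWWWWWWWWWw...........BBBBBBBBBBBBBBBBB
352 ..?OOO?.wwwWWWWWWWWWWWWWWWWWWwwwwwWWWWWWWWWWW...........?BBBBBBBBBBBBBBB
354 ....?......wWWWWWWWWWWwwwwwwwwwwwwWWWWWWWWWWWw............?BBBBBBBBBBBBB
356 ...........wwwwwwwwwwwwwwwwwwwwwwwWWWWWWWWww................?BBBBBBBBBBB
358 ............wwwwwwwwwwwwwwwwwwwwwwwww.........................?BBBBBBBBB
```

```bash
python3 -m pendant '{"grip":[-1,-1,-1,-1,-1,-1,-1,-1,-1],"linear":[[-5,0,0],[-5,0,0],[-1,7,0],[-1,7,0],[-1,7,0],[-1,7,0],[-1,7,0],[-1,7,0],[0,0,0]],"angular":[[0,0,0],[0,0,0],[0,0,-0.012],[0,0,-0.012],[0,0,-0.012],[0,0,-0.012],[0,0,-0.012],[0,0,-0.012],[0,0,0]]}' | egrep 'ee_pos|ft|orien'
python3 stray.py | egrep -v '^31|^36'
```

```text
ee_pos: [362.4, -287.1, 62.3]
orientation: [-0.246, 3.061, -0.047]
ft_force: [2.0, 0.0, 4.6]
lip [ 482.9 -270.     8. ] psi 9.3 v -45.5 u -15.7 q [-0.71  0.45  2.12  0.06  0.5  -2.5 ] [2.  0.  4.6]
side 24 [353. 310.] [ 540. -218.] in scoop [105.  42.]
side 22 [362. 316.] [ 554. -248.] in scoop [114.  10.]
side 31 [338. 331.] [ 476. -283.] in scoop [ 31. -11.]
pitch 3.9
pred lip [346.  335.7] [331.8 319.6]
320 ......wwwWWWWWWWWWwwww......?BBBBBBBBBBBBBBBBBBBBBBBBBBBBBBBBBBBBBBBBBBB
322 ..wWWWWWWWwwwwwwwwwwww....wwww.BBBBBBBBBBBBBBBBBBBBBBBBBBBBBBBBBBBBBBBBB
324 O??WwwwwwwwwwwwwwwwwwwWWWWWWWWWw.BBBBBBBBBBBBBBBBBBBBBBBBBBBBBBBBBBBBBBB
326 OOO??wwwwwwwwwwwWWWWWWWWWWWWWWWWW.?BBBBBBBBBBBBBBBBBBBBBBBBBBBBBBBBBBBBB
328 OOOOO??WwWWWWWWWWWWWWWWWWWWWWWWWWWW?SSSS??BBBBBBBBBBBBBBBBBBBBBBBBBBBBBB
330 OOOOOOO?WWWWWWWWWWWWWWWWWWWWWWWWWWW?SSSSS?.BBBBBBBBBBBBBBBBBBBBBBBBBBBBB
332 OOOOOOOO?WWWWWWWWWWWWWWWWWWWWWWWWWWSSSSS???BBBBBBBBBBBBBBBBBBBBBBBBBBBBB
334 OOOOOOOO.WWWWWWWWWWWWWWWWWWWWWWWWWWw?S?..?BBBBBBBBBBBBBBBBBBBBBBBBBBBBBB
336 OOOOOOO?.WWWWWWWWWWWWWWWWWWWWWWwWWWWWWWWWW.BBBBBBBBBBBBBBBBBBBBBBBBBBBBB
338 .?OOOO?wwwwWWWWWWWWWWWWWwwwwwwwwwWWWWWWWWWW.?BBBBBBBBBBBBBBBBBBBBBBBBBBB
340 ...??...wwwwWWWWWWWwwwwwwwwwwwwwwWWWWWWWWWw...?BBBBBBBBBBBBBBBBBBBBBBBBB
342 ..........wwwwwwwwwwwwwwwwwwwwwwwwwWww..........BBBBBBBBBBBBBBBBBBBBBBBB
344 ...........wwwwwwwwwwwwwwwwwwww..................?BBBBBBBBBBBBBBBBBBBBBB
346 ............wwwwwwwwwwww...........................?BBBBBBBBBBBBBBBBBBBB
348 .............wwwww...................................?BBBBBBBBBBBBBBBBBB
350 .......................................................BBBBBBBBBBBBBBBBB
352 ........................................................?BBBBBBBBBBBBBBB
354 ..........................................................?BBBBBBBBBBBBB
356 ............................................................?BBBBBBBBBBB
358 ..............................................................?BBBBBBBBB
```

```bash
python3 - <<'E'
from ik import *
for psi,pit in((9,4),(5,10),(0,14),(-4,18),(-8,18),(-8,22)):
    W=(Rz(-.71)@Ry(2.55)).T@toolR(psi,pit)[0]@K.T;print(psi,pit,Ro.from_matrix(W).as_euler('ZYZ').round(2))
E
python3 wall.py '[(-52,-15,8,5,5,3),(-54,-15,18,-2,11,4),(-54,-15,40,-6,15,4),(-54,-15,85,-8,15,3)]' '(4,0,0)'
```

```text
9 4 [ 0.1   0.55 -2.52]
5 10 [ 0.27  0.48 -2.6 ]
0 14 [ 0.39  0.43 -2.62]
-4 18 [ 0.52  0.38 -2.67]
-8 18 [ 0.49  0.36 -2.58]
-8 22 [ 0.67  0.33 -2.75]
1 [2.0, 2.0, 0.5] [-0.009, -0.03, 0.025] 
2 [2.0, 2.0, 0.5] [-0.009, -0.029, 0.025] 
3 [2.1, 1.9, 0.4] [-0.009, -0.03, 0.025] 
4 [1.6, 3.8, 0.5] [0.006, -0.026, 0.03] 
5 [1.6, 3.7, 0.4] [0.007, -0.026, 0.03] 
6 [1.9, 3.7, 0.4] [0.006, -0.026, 0.03] 
7 [1.9, 3.7, 0.3] [0.006, -0.026, 0.03] 
8 [-0.3, 2.2, -3.3] [0.005, -0.017, 0.017] 
9 [-0.4, 2.3, -3.3] [0.005, -0.018, 0.016] 
10 [-0.4, 2.2, -3.3] [0.005, -0.017, 0.017] 
11 [-0.4, 2.2, -3.4] [0.005, -0.018, 0.016] 
12 [-4.9, 1.5, -14.2] [0.004, 0.0, 0.011] 
14 [-4.9, 1.5, -14.2] [0.004, 0.0, 0.011]
```

```bash
python3 wall.py '[(-47,-15.7,20,8,4,2),(-48,-15.7,82,5,6,7),(-22,-15.7,86,2,6,4)]' '(4,0,0)'
```

```text
1 [-0.3, 0.0, -6.0] [-0.017, -0.036, 0.011] 
2 [-0.5, 0.1, -6.0] [-0.016, -0.036, 0.012] 
3 [-0.8, 0.9, -8.2] [0.001, -0.005, 0.007] 
4 [-0.8, 0.9, -8.2] [0.001, -0.005, 0.008] 
5 [-0.8, 0.9, -8.3] [0.001, -0.005, 0.007] 
6 [-0.9, 0.9, -8.2] [0.001, -0.005, 0.007] 
7 [-0.9, 0.9, -8.2] [0.002, -0.005, 0.008] 
8 [-1.0, 0.9, -8.2] [0.001, -0.005, 0.007] 
9 [-0.9, 0.9, -8.2] [0.001, -0.005, 0.007] 
10 [-6.6, 2.2, 0.1] [0.002, 0.0, 0.013] 
11 [-6.6, 2.4, 0.2] [0.002, 0.0, 0.013] 
12 [-6.5, 2.4, 0.1] [0.003, 0.0, 0.013] 
13 [-6.5, 2.4, 0.2] [0.002, 0.0, 0.013]
```

```bash
python3 -m pendant '{"grip":[-1,-1,-1,-1,-1,-1,-1,-1,-1,-1],"linear":[[-0.3,0,-4],[-0.4,0,-5],[-0.8,0.9,-8],[-0.8,0.9,-8.2],[-0.8,0.9,-8.2],[-0.8,0.9,-8.2],[-0.8,0.9,-8.2],[-0.8,0.9,-8.2],[-0.8,0.9,-8.2],[0,0,0]],"angular":[[-0.008,-0.02,0.011],[-0.008,-0.02,0.012],[0,-0.005,0.007],[0,-0.005,0.007],[0,-0.005,0.007],[0,-0.005,0.007],[0,-0.005,0.007],[0,-0.005,0.007],[0,-0.005,0.007],[0,0,0]]}' | egrep 'ee_pos|ft|orien'
sed -i 's/range(310,364,2)/range(286,352,2)/' stray.py; python3 stray.py; python3 wall.py '[(-15,-15.7,84,0,6,5)]' '(4,0,0)'
```

```text
ee_pos: [362.6, -278.3, 130.7]
orientation: [-0.126, 3.002, -0.019]
ft_force: [1.3, -0.1, -2.8]
lip [ 487.3 -269.    84.8] psi 4.9 v -41.0 u -15.9 q [-0.74  0.29  2.13  0.15  0.62 -2.51] [ 1.3 -0.1 -2.8]
scene 25 [202. 210.] [ 332. -307.] in scoop [-126.  -24.]
side 25 [353. 310.] [ 540. -218.] in scoop [86. 48.]
side 22 [362. 316.] [ 554. -248.] in scoop [97. 17.]
pitch 7.8
pred lip [347.2 310. ] [334.6 293.5]
286 ?????.......................?BBBBBBBBBBBBBBBBBBBBBBBBBBBBB?.............
288 ......................??BBBBBBBBBBBBBBBBBBBBBBBBBBBBBBBBBBBB?...........
290 ..................??BBBBBBBBBBBBBBBBBBBBBBBBBBBBBBBBBBBBBBBBBB?.........
292 ..............wwwWWWWWw?BBBBBBBBBBBBBBBBBBBBBBBBBBBBBBBBBBBBBBB??.......
294 .......wwwwWWWWWWWWwww.BBBBBBBBBBBBBBBBBBBBBBBBBBBBBBBBBBBBBBBBBB??.....
296 wwwwWWWWWWWWwwwwwwwwwwwBBBBBBBBBBBBBBBBBBBBBBBBBBBBBBBBBBBBBBBBBBBBB?...
298 ?.WWWwwwwwwwwwwwwwwwwww.??WWWWWWW?BBBBBBBBBBBBBBBBBBBBBBBBBBBBBBBBBBBB?.
300 OO??WwwwwwwwwwwwwwWWWWWWWWWWWWWWWWWBBBBBBBBBBBBBBBBBBBBBBBBBBBBBBBBBBBBB
302 OOOOO?wwwwwwWWWWWWWWWWWWWWWWWWWWWWWW?BBBBBBBBBBBBBBBBBBBBBBBBBBBB
[... 1373 characters left out ...]
BBBBBBBBBBBBBBBBBBBB
340 ..............................................?BBBBBBBBBBBBBBBBBBBBBBBBB
342 ...............................................?BBBBBBBBBBBBBBBBBBBBBBBB
344 .................................................?BBBBBBBBBBBBBBBBBBBBBB
346 ...................................................?BBBBBBBBBBBBBBBBBBBB
348 .....................................................?BBBBBBBBBBBBBBBBBB
350 .......................................................?BBBBBBBBBBBBBBBB
1 [-6.0, 2.3, -0.2] [-0.001, -0.008, 0.017] 
2 [-5.9, 2.3, -0.1] [-0.001, -0.008, 0.017] 
3 [-5.9, 2.5, 0.0] [0.0, -0.007, 0.017] 
4 [-5.8, 2.6, 0.0] [-0.001, -0.008, 0.017] 
5 [-5.9, 2.7, 0.0] [-0.001, -0.008, 0.017]
```

```bash
python3 wall.py '[(-12,-15.7,80,3,2,5),(-12,-15.7,70,3,-38,11)]' '(4,0,0)'
```

```text
1 [-7.4, 1.0, -0.8] [-0.003, 0.006, 0.007] 
5 [-7.3, 1.2, -1.0] [-0.003, 0.006, 0.007] 
6 [-6.4, 0.0, -4.1] [0.0, 0.064, 0.0] 
7 [-6.1, 0.0, -4.5] [0.0, 0.063, 0.0] 
8 [-5.9, 0.0, -4.9] [0.0, 0.064, 0.0] 
9 [-5.5, 0.0, -5.3] [0.0, 0.063, 0.0] 
10 [-5.1, 0.0, -5.6] [0.0, 0.064, 0.0] 
11 [-4.8, 0.0, -5.9] [0.0, 0.063, 0.0] 
12 [-4.5, 0.0, -6.2] [0.0, 0.064, 0.0] 
13 [-4.0, 0.0, -6.5] [0.0, 0.063, 0.0] 
14 [-3.6, 0.0, -6.7] [0.0, 0.064, 0.0] 
15 [-3.1, 0.0, -6.9] [0.0, 0.063, 0.0] 
16 [-2.7, 0.0, -7.2] [0.0, 0.064, 0.0]
```

```bash
python3 -m pendant '{"grip":[-1,-1,-1,-1,-1,-1,-1,-1],"linear":[[-7.4,1,-0.8],[-7.4,1,-0.8],[-7.4,1,-0.9],[-7.3,1.2,-1],[-7.3,1.2,-1],[-6.4,0,-4],[-6,0,-4.5],[-5.9,0,-4.9]],"angular":[[0,0.006,0.007],[0,0.006,0.007],[0,0.006,0.007],[0,0.006,0.007],[0,0.006,0.007],[0,0.064,0],[0,0.063,0],[0,0.064,0]]}' | egrep 'ee_pos|ft'
python3 -m pendant '{"grip":[-1,-1,-1,-1,-1,-1,-1,-1,-1,-1],"linear":[[-5.5,0,-5.3],[-5,0,-5.6],[-4.8,0,-5.9],[-4.5,0,-6.2],[-4,0,-6.5],[-3.6,0,-6.7],[-3,0,-6.9],[-2.7,0,-7.2],[0,0,0],[0,0,0]],"angular":[[0,0.063,0],[0,0.064,0],[0,0.063,0],[0,0.064,0],[0,0.063,0],[0,0.064,0],[0,0.063,0],[0,0.064,0],[0,0,0],[0,0,0]]}' | egrep 'ee_pos|ft'
python3 stray.py
```

```text
ee_pos: [415.1, -268.7, 151.9]
ft_force: [0.1, 0.7, -3.1]
ee_pos: [462.9, -265.6, 188.7]
ft_force: [-1.0, 0.3, -1.2]
lip [ 525.5 -264.    71.1] psi 2.4 v -2.6 u -13.7 q [-0.4   0.61  1.54 -0.25  1.54 -1.94] [-1.   0.3 -1.2]
side 11 [352. 311.] [ 537. -223.] in scoop [85. 42.]
side 21 [362. 316.] [ 554. -248.] in scoop [98. 15.]
side 26 [374. 325.] [ 567. -291.] in scoop [108. -28.]
pitch -34.0
pred lip [361.1 310.5] [348.9 293.9]
286 .......................wwW.?OOOO??WWWWwwwww?BBBBBBBBBBBBB?..............
288 .........................wwWWWwwWWWWWWWww.BBBBBBBBBBBBBBBBB?............
290 ...................?BBBBB?wwWWWWWWWWWWWWW?BBBBBBBBBBBBBBBBBBB?..........
292 ..................?BBBBBBB?wwWWWWWWWWWWWwww.??BBBBBBBBBBBBBBBBB?........
294 ..................?BBBBBBBBB?WWWWWWWWWWwwwwwwwww?BBBBBBBBBBBBBBBB?......
296 ..................?BBBBBBBBBB?WWWWWWWwwwwwwwwwwwwwww.?BBBBBBBBBBBBB?....
298 ..................?BBBBBBBBBBB?WWWWWwwwwwwwwwwwwwwwwwwww.BBBBBBBBBBBB?..
300 ..................BBBBBBBBBBBBBB?wwwwwwwwwwwwwwwwwwwwwww?BBBBBBBBBBBBBBB
302 .................??BBBBBBBBBBBBBBBB??wwwwwwwww
[... 1174 characters left out ...]
BBBBBBB
334 ........................................??BBBBBBBBBBBBBBBBBBBBBBBBBBBBBB
336 ..........................................?BBBBBBBBBBBBBBBBBBBBBBBBBBBBB
338 ............................................?BBBBBBBBBBBBBBBBBBBBBBBBBBB
340 ..............................................?BBBBBBBBBBBBBBBBBBBBBBBBB
342 ................................................?BBBBBBBBBBBBBBBBBBBBBBB
344 .................................................?BBBBBBBBBBBBBBBBBBBBBB
346 ...................................................?BBBBBBBBBBBBBBBBBBBB
348 .....................................................?BBBBBBBBBBBBBBBBBB
350 ......................................................?BBBBBBBBBBBBBBBBB
```

```bash
sed -i 's/^q=.*/q=(4,0,0)/' go.py; python3 go.py '[((495,-262,155),3,-38,2),((500,-200,145),5,0,7),((558,-16,110),7.4,0,7),((558,-16,12),7.4,0,6)]'
```

```text
1 [12.4, 0.8, -28.8] [-0.004, 0.0, -0.005] 
2 [12.5, 1.0, -28.9] [-0.003, -0.001, -0.004] 
3 [2.0, 8.4, 8.9] [0.001, -0.095, -0.005] 
4 [2.8, 8.5, 8.6] [0.002, -0.094, -0.005] 
5 [3.6, 8.4, 8.4] [0.001, -0.095, -0.005] 
6 [4.2, 8.5, 7.9] [0.001, -0.095, -0.005] 
7 [5.0, 8.6, 7.5] [0.001, -0.094, -0.005] 
8 [5.6, 8.6, 7.0] [0.002, -0.095, -0.005] 
9 [6.3, 8.6, 6.5] [0.001, -0.095, -0.004] 
10 [-10.2, 25.0, 5.7] [0.0, 0.0, -0.006] 
16 [-11.0, 24.6, 5.8] [0.0, 0.0, -0.006] 
17 [1.1, 0.0, 16.3] [0.0, 0.0, 0.0] 
22 [1.1, 0.0, 16.3] [0.0, 0.0, 0.0]
```

```bash
python3 -m pendant '{"grip":[-1,-1,-1,-1,-1,-1,-1,-1,-1],"linear":[[12.4,0.8,-28.8],[12.4,1,-28.8],[2,8.4,8.9],[2.8,8.5,8.6],[3.6,8.5,8.4],[4.2,8.5,7.9],[5,8.6,7.5],[5.6,8.6,7],[6.3,8.6,6.5]],"angular":[[-0.004,0,-0.005],[-0.003,0,-0.005],[0,-0.095,-0.005],[0,-0.095,-0.005],[0,-0.095,-0.005],[0,-0.095,-0.005],[0,-0.095,-0.005],[0,-0.095,-0.005],[0,-0.095,-0.005]]}' | egrep 'ee_pos|ft'
python3 -m pendant '{"grip":[-1,-1,-1,-1,-1,-1,-1,-1,-1],"linear":[[-10.2,25,5.7],[-10.3,25,5.7],[-10.5,25,5.7],[-10.6,25,5.7],[-10.8,24.8,5.8],[-10.9,24.7,5.8],[-11,24.6,5.8],[0,0,0],[0,0,0]],"angular":[[0,0,-0.006],[0,0,-0.006],[0,0,-0.006],[0,0,-0.006],[0,0,-0.006],[0,0,-0.006],[0,0,-0.006],[0,0,0],[0,0,0]]}' | egrep 'ee_pos|ft|ori'
python3 - <<'E'
from h import *
o=ctrl.get_obs();R=Ro.from_rotvec(o['orientation']).as_matrix();p=np.array(o['ee_pos'])
for n,(r0,r1,c0,c1) in(('side',(210,270,295,375)),('scene',(215,275,275,345))):
    C=cam(n);im=ctrl.get_image(n)[:,:,::-1].copy();cv2.imwrite(f'pics/{n}30.png',im);h=cv2.cvtColor(im,cv2.COLOR_BGR2HSV)
    for th in(2,4,7): 
        M,t=graspT(th,0,0);print(n,th,[proj(C,p+R@(M@np.array(X)+t)).round(1).tolist() for X in((40,-36,0),(40,36,0),(-38,-36,28),(-38,36,28))])
    for r in range(r0,r1,2): print(r,''.join('S' if 19<=a[0]<=28 and a[1]>110 else 'B' if 100<=a[0]<=125 and a[1]>110 else 'O' if a[0]<19 and a[1]>150 else 'W' if a[2]>200 and a[1]<45 else 'w' if a[2]>150 and a[1]<45 else '#' if a[2]<60 else '.' if a[1]<60 else '?' for a in h[r,c0:c1]))
E
python3 go.py '[((558,-16,12),7.4,0,6)]'
```

```text
ee_pos: [423.2, -206.0, 208.8]
ft_force: [-0.1, 0.8, -2.5]
ee_pos: [481.9, -24.1, 174.6]
orientation: [-0.2, 3.065, 0.015]
ft_force: [0.4, -0.7, -1.5]
side 2 [[353.4, 237.6], [341.4, 226.2], [327.7, 235.8], [316.4, 224.2]]
side 4 [[352.5, 239.1], [340.5, 227.7], [327.1, 236.4], [315.8, 224.8]]
side 7 [[351.0, 241.3], [339.1, 229.8], [326.1, 237.3], [314.8, 225.6]]
210 ww?OOOOOOOOO??O?OO??............................................w.w.ww..........
212 ....?OOOOOOOO?O?OO??...wWww...................................wwwwwww...........
214 .....?OOOOOOOO???OO?...wWWWww.................................wwwwwww...........
216 ......?OOOOOOOO?OO??...wwWWWWWw...............................wwwwwww...........
218 .......?OOOOO?OOOOO?...wWWWWWWWWw.............................wwwwww............
220 .........OOOOOOOOOO??.wWWWWWWWWWWWwwwww.......................wwwwwww...........
222 ...........?OOOO??O??.WWWWWWWWWWWWWWWww.......................wwwwwww...........
224 .............?OOOOOOOO?WWWWWWWWWwwwwwww......................wwwwwww............
226 wwwwWWWWWWWWWw?OOOOOOOOO?Wwwwwwwwwwwwww.....w....
[... 3665 characters left out ...]
.....w.....w...ww...
259 .................###########################..........................
261 w................#############################.................w..www.
263 .........#.......############################......................w..
265 ..............###############################....#..w.................
267 ..................############################...#...............w....
269 w.w...............############################....#..................w
271 .ww........#......############################.............w..........
273 .w.....##......#..############################......#........w........
1 [1.2, -0.1, 16.7] [0.001, 0.0, 0.0] 
6 [1.1, -0.1, 16.7] [0.001, 0.0, -0.001]
```

```bash
python3 -m pendant '{"grip":[-1,-1,-1,-1,-1,-1,-1,-1,-1,-1],"linear":[[1.1,0,16.7],[1.1,0,16.7],[1.1,0,16.7],[1.1,0,16.7],[1.1,0,16.7],[1.1,0,16.7],[0.2,0,3],[0.1,0,2],[0,0,0],[0,0,0]],"angular":[[0,0,0],[0,0,0],[0,0,0],[0,0,0],[0,0,0],[0,0,0],[0,0,0],[0,0,0],[0,0,0],[0,0,0]]}' | egrep 'ee_pos|ft'
for i in 1 2 3 4; do python3 -m pendant '{"grip":[-1,-1],"linear":[[0.1,0,1.2],[0,0,0]],"angular":[[0,0,0],[0,0,0]]}' | egrep 'ee_pos|ft'; done
```

```text
ee_pos: [484.0, -24.7, 70.1]
ft_force: [0.2, 0.0, -1.7]
ee_pos: [483.9, -24.3, 68.7]
ft_force: [0.5, -0.1, -2.3]
ee_pos: [483.5, -24.1, 67.0]
ft_force: [0.3, -0.7, -2.4]
ee_pos: [483.3, -24.1, 65.5]
ft_force: [-0.8, 0.4, -1.8]
ee_pos: [483.4, -24.1, 64.5]
ft_force: [0.1, -1.0, 0.1]
```

```bash
python3 -m pendant '{"grip":[-1,-1,1,1,1,1,1,1,1,1],"linear":[[0.1,0,1],[0,0,0],[0,0,0],[0,0,0],[0,0,0],[0,0,0],[0,0,0],[0,0,0],[0,0,0],[0,0,0]],"angular":[[0,0,0],[0,0,0],[0,0,0],[0,0,0],[0,0,0],[0,0,0],[0,0,0],[0,0,0],[0,0,0],[0,0,0]]}' | egrep 'ee_pos|ft|width'
python3 -m pendant '{"grip":[1,1,1,1,1,1,1,1,1,1,1,1],"linear":[[0,0,-15],[0,0,-20],[0,0,-20],[0,0,-20],[0,0,-20],[0,0,-20],[0,0,-20],[20,0,-20],[20,0,-20],[20,0,-10],[0,0,0],[0,0,0]],"angular":[[0,0,0],[0,0,0],[0,0,0],[0,0,0],[0,0,0],[0,0,0],[0,0,0],[0,0,0],[0,0,0],[0,0,0],[0,0,0],[0,0,0]]}' | egrep 'ee_pos|ft|width|^t'
python3 - <<'E'
from h import *
o=ctrl.get_obs()
C=cam('wrist',o);im=ctrl.get_image('wrist')[:,:,::-1].copy();cv2.imwrite('pics/w40.png',im);h=cv2.cvtColor(im,cv2.COLOR_BGR2HSV)
def big(m):
    c=max(cv2.findContours(m,cv2.RETR_EXTERNAL,cv2.CHAIN_APPROX_NONE)[0],key=cv2.contourArea);return cv2.approxPolyDP(cv2.convexHull(c),5,True)[:,0].astype(float),cv2.contourArea(c)
x=cv2.inRange(h,(0,0,170),(180,60,255));x[:, :180]=0;x[:,460:]=0;x[:150]=0
q,a=big(x);print('pan',a,q.tolist(),[onz(C,p,5)[:2].round().tolist() for p in q])
m=cv2.inRange(h,(19,110,90),(28,255,255));k,l,st,ce=cv2.connectedComponentsWithStats(m)
print('brass wrist',[(int(s[4]),c.round().tolist(),onz(C,c,13)[:2].round().tolist()) for s,c in zip(st[1:],ce[1:]) if s[4]>15])
for n in('scene','side'):
    b=ctrl.get_image(n)[:,:,::-1].copy();cv2.imwrite(f'pics/{n}40.png',b);a=cv2.imread(f'pics/{n}0.png');C=cam(n);U=8
    x0,y0,x1,y1=(392,252,455,274) if n=='scene' else (280,196,322,214)
    g=lambda i:cv2.resize(cv2.cvtColor(i,cv2.COLOR_BGR2GRAY),None,fx=U,fy=U,interpolation=cv2.INTER_CUBIC)
    r=cv2.matchTemplate(g(b[y0-8:y1+8,x0-3:x1+3]),g(a[y0:y1,x0:x1]),cv2.TM_CCOEFF_NORMED);_,mm,_,l=cv2.minMaxLoc(r)
    k=(proj(C,(545,275,81))-proj(C,(545,275,106)))[1]/25;print(n,'sink',((l[1]/U-8)/k).round(1),mm)
    h=cv2.cvtColor(b,cv2.COLOR_BGR2HSV);m=cv2.inRange(h,(19,110,90),(28,255,255))
    kk,lb,st,ce=cv2.connectedComponentsWithStats(m);print([(int(s[4]),c.round().tolist(),onz(C,c,13)[:2].round().tolist()) for s,c in zip(st[1:],ce[1:]) if 5<s[4]<90 and abs(onz(C,c,13)[1])<460 and 250<onz(C,c,13)[0]<640])
    x0,y0,x1,y1=(392,222,455,275) if n=='scene' else (275,186,325,216)
    for r in range(y0,y1,2): print(r,''.join('S' if 17<=p[0]<=30 and p[1]>70 else 'w' if p[2]>180 else '.' for p in h[r,x0:x1]))
E
```

```text
ee_pos: [483.3, -24.1, 63.4]
ft_force: [-0.5, 0.2, 0.4]
width: 65.7
t: 42.23
ee_pos: [411.1, -34.6, 244.2]
ft_force: [0.0, 0.4, 0.5]
width: 87.9
pan 3013.5 [[355.0, 296.0], [351.0, 342.0], [289.0, 340.0], [287.0, 296.0]] [[523.0, 19.0], [584.0, 24.0], [590.0, -49.0], [533.0, -57.0]]
brass wrist [(154, [137.0, 285.0], [537.0, -225.0]), (168, [110.0, 290.0], [548.0, -257.0]), (116, [77.0, 298.0], [563.0, -296.0]), (117, [106.0, 333.0], [605.0, -264.0]), (639, [83.0, 367.0], [659.0, -297.0]), (44, [534.0, 333.0], [542.0, 237.0]), (673, [558.0, 368.0], [588.0, 285.0]), (42, [100.0, 389.0], [689.0, -278.0]), (2410, [385.0, 429.0], [704.0, 87.0]), (55, [573.0, 419.0], [666.0, 336.0])]
scene sink 11.1 0.9267776012420654
[(6, [302.0, 217.0], [356.0, -23.0]), (17, [418.0, 263.0], [524.0, 284.0]), (16, [431.0, 263.0], [525.0, 316.0])]
222 ............wwwwwwwwwwwwwwwwwwwwwwwwwwwwwwwwwwwwwwwwwwww.......
224 .............wwwwwwwwwwwwwwwwwwwwwwwwwwwwwwwwwwwwwwwwwwww......
226 ..............wwwwwwwwwwwwwwwwwwwwwwwwwwww.....................
228 ..............wwwwwwwwwwwwwwwwwwwww....................
[... 1923 characters left out ...]
.........SS.............................
192 ....SSSSSS..........wwwwwwwwwwwwwwww..............
194 .....SSSSS..........wwwwwwwwwwwwwwwwwwwwww........
196 ....SSSSS...........wwwwwwwwwwwwwwwww.....www.....
198 .....www............wwwwwwwwwwwwwwwww.......www...
200 .....ww..............wwwwwwwwwwSSwwww........ww...
202 .....ww..............wwwwwwwwwSSSSSSSw......ww....
204 ......www...........wwwwwwwwwwSSSSSSSSSSSw.w......
206 .........w..........wwwwwwwwwwwwwSSSSSSwww........
208 ....................wwwwwwwwwwwwwwwww.............
210 .....ww................wwwwww.....................
212 wwwwwww.....................................ww....
214 wwwww.......................................wwww..
```

```bash
python3 -m pendant '{"grip":[1,1,1,1,1,1,1,1,1,1],"linear":[[0,35,-5],[0,35,-5],[0,35,-5],[0,35,-5],[0,35,-5],[0,35,-5],[0,35,0],[0,30,0],[0,0,0],[0,0,0]],"angular":[[0,0,0],[0,0,0],[0,0,0],[0,0,0],[0,0,0],[0,0,0],[0,0,0],[0,0,0],[0,0,0],[0,0,0]]}' | egrep 'ee_pos|^t'
python3 - <<'E'
from h import *
o=ctrl.get_obs();C=cam('wrist',o);im=ctrl.get_image('wrist')[:,:,::-1].copy();cv2.imwrite('pics/w41.png',im);h=cv2.cvtColor(im,cv2.COLOR_BGR2HSV)
u,v=proj(C,(545,275,66)).round().astype(int);print(u,v)
m=cv2.inRange(h,(15,70,90),(30,255,255))
k,l,st,ce=cv2.connectedComponentsWithStats(m);print([(s.tolist(),c.round().tolist(),onz(C,c,64)[:2].round().tolist()) for s,c in zip(st[1:],ce[1:]) if s[4]>15])
print('exp slug px', np.linalg.norm(proj(C,(545,275,64))-proj(C,(545,293,64))))
for r in range(v-46,v+46,3): print(r,''.join('S' if 15<=p[0]<=30 and p[1]>70 else 'w' if p[2]>180 else '.' for p in h[min(r,479),max(u-60,0):u+60:2]))
E
```

```text
t: 43.22
ee_pos: [373.7, 239.4, 274.2]
332 355
[([74, 331, 22, 68, 461], [81.0, 368.0], [605.0, -12.0]), ([549, 331, 20, 68, 450], [561.0, 368.0], [533.0, 545.0]), ([100, 382, 2, 12, 19], [100.0, 387.0], [629.0, 10.0]), ([318, 384, 17, 10, 137], [326.0, 388.0], [591.0, 274.0]), ([336, 384, 12, 5, 49], [341.0, 386.0], [586.0, 292.0])]
exp slug px 16.047854101140448
309 ............................................................
312 ......................wwwwwwwwwwwwwwwwwwww..................
315 ..................wwwwwwwwwwwwwwwwwwwwwwwwwwwww.............
318 ...............wwwwwwwwwwwwwwwwwwwwwwwwwwwwwwwwwww..........
321 ............wwwwwwwwwwwwwwwwwwwwwwwwwwwwwwwwwwwwwwww........
324 ..........wwwwwwwwwwwwwwwwwwwwwwwwwwwwwwwwwwwwwwwwwwww......
327 .........wwwwwwwwwwwwwwwwwwwwwwwwwwwwwwwwwwwwwwwwwwww.ww....
330 .......wwwwwwwwwwwwwwwwwwwwwwwwwwwwwwwwwwwwwwwwwwwwwww..w...
333 .....ww.wwwwwwwwwwwwwwwwwwwwwwwwwwwwwwwwwwwwwwwwwwwwww...ww.
336 ....ww..wwwwwwwwwwwwwwwwwwwwwwwwwwwwwwwwwwwwwwwwwwwwwww...ww
339 ...ww...wwwwwwwwwwwwwwwwwwwwwwwwwwwwwwwwwwwwwwwwwwwwwww....w
342 ..............
[... 581 characters left out ...]
..................................................
372 ............................................................
375 ............................................................
378 ............................................................
381 ............................................................
384 .......................SSSSSSSS.SSSSSS......................
387 ..ww...................SSSSSSSSS.SSSS......................w
390 ...ww...................SSSSSSS...........................ww
393 ....ww....................SSS............................ww.
396 ......w.................................................w...
399 .......ww.............................................ww....
```

```bash
python3 -m pendant '{"grip":[1,1,1,1,1,1],"linear":[[-35,0,0],[-35,0,0],[-35,0,0],[-35,0,0],[0,0,0],[0,0,0]],"angular":[[0,0,0],[0,0,0],[0,0,0],[0,0,0],[0,0,0],[0,0,0]]}' | egrep 'ee_pos|^t'
python3 - <<'E'
from h import *
o=ctrl.get_obs();C=cam('wrist',o);im=ctrl.get_image('wrist')[:,:,::-1].copy();cv2.imwrite('pics/w42.png',im);h=cv2.cvtColor(im,cv2.COLOR_BGR2HSV)
u,v=proj(C,(545,275,66)).round().astype(int);print(u,v)
m=cv2.inRange(h,(15,70,60),(30,255,255))
k,l,st,ce=cv2.connectedComponentsWithStats(m);print([(s.tolist(),c.round().tolist(),onz(C,c,64)[:2].round().tolist()) for s,c in zip(st[1:],ce[1:]) if s[4]>15])
print('exp slug px', np.linalg.norm(proj(C,(545,275,64))-proj(C,(545,293,64))))
for r in range(v-10,min(v+60,480),2): print(r,''.join('S' if 15<=p[0]<=30 and p[1]>70 else 'w' if p[2]>180 else '.' for p in h[r,max(u-60,0):u+60]))
E
```

```text
t: 43.77
ee_pos: [513.7, 254.0, 284.0]
337 231
[([462, 208, 61, 57, 1496], [484.0, 230.0], [525.0, 425.0]), ([558, 226, 19, 36, 96], [567.0, 243.0], [528.0, 520.0]), ([576, 227, 11, 6, 23], [581.0, 229.0], [512.0, 531.0]), ([609, 231, 9, 6, 22], [612.0, 233.0], [511.0, 568.0]), ([578, 233, 9, 4, 16], [582.0, 235.0], [517.0, 533.0]), ([294, 241, 18, 18, 245], [303.0, 250.0], [570.0, 242.0]), ([544, 243, 38, 61, 443], [561.0, 277.0], [567.0, 526.0]), ([318, 244, 57, 33, 937], [342.0, 260.0], [576.0, 285.0]), ([587, 245, 8, 16, 31], [591.0, 253.0], [535.0, 550.0]), ([583, 244, 57, 60, 1903], [620.0, 278.0], [560.0, 596.0]), ([604, 250, 8, 8, 17], [608.0, 253.0], [534.0, 571.0]), ([581, 261, 9, 8, 20], [584.0, 265.0], [550.0, 548.0]), ([573, 271, 10, 10, 27], [578.0, 275.0], [563.0, 544.0]), ([564, 282, 9, 11, 28], [568.0, 287.0], [578.0, 538.0]), ([61, 293, 34, 10, 232], [77.0, 298.0], [658.0, 0.0]), ([560, 293, 16, 10, 47], [567.0, 299.0], [592.0, 543.0]), ([120, 319, 23, 9, 51], [132.0, 322.0], [680.0, 61.0]), ([73, 324, 45, 76, 1669], [91.0, 362.0], [741.0, 8.0]), ([525, 324, 44, 76,
[... 3866 characters left out ...]
...............................................................wwwwww......
281 ...............wwwww......................................................................................wwwww.........
283 .................wwwww..................................................................................wwwww...........
285 ....................wwwwww..........................................................................wwwwww..............
287 .......................wwwwww....................................................................wwwwww.................
289 ..........................wwwwwww............................................................wwwwwww....................
```

The bowl holds five slugs and the trough three, which makes all eight. The empty scoop stands about 11 mm from the mat's centre and the arm is clear, so I'm handing in.

```bash
python3 -c "
from workcell import ctrl
print(ctrl.close_job())"
```

```text
the job is handed in; nothing more can be done
None
```

I handed the job in at about 44 s of the 72 s with five slugs in the bowl, three in the trough, and the empty scoop upright about 11 mm from the mat's centre. One slug fell on the bench on the way; I scooped it up and tipped it back into the trough. The hand-in call returned no verdict, so these figures come from my own last camera measurements.

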